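Test the chest lid, free the jammed tray, stow the tools and shut up

ROBOT

A 7-joint arm with a two-finger parallel gripper is mounted at the origin on the work surface. World frame = base frame: x ahead of the robot, y to its left, z up, the work surface at z = 0. Lengths are in m, angles in rad, forces in N, time in s.
With the tool pointing down it reaches from about 0.4 to 0.85 m from the base axis. Payload 4.5 kg.
Tool frame: the origin (TCP) lies on the mounting face of the last link; the fingertips stand 166 mm ahead of it and the grasp point (between the pads) lies 147 mm ahead of it; y points along the fingers, z is the direction in which the jaws open and shut, and the axes are right-handed (so a half turn about y gives the same grasp; the last joint's range is limited). The gripper opens to 88 mm and grips with 3 to 60 N. Pads are 18 mm wide; open, the fingers measure 123 mm over their backs; the gripper's body (75 mm by 187 mm) begins 45 mm behind the grasp point.
Start: joints at [1.277, 0.689, -0.195, 1.565, 0.157, 0.902, -0.215], TCP at [0.201, -0.592, 0.405] pointing down, gripper open.
Joint ranges: [-3.01, 3.01], [-0.46, 2.08], [-1.47, 1.51], [0.13, 2.56], [-1, 4.14], [0.04, 2.09], [-2.66, 2.66]. Speed limits (rad/s): [2.57, 2.57, 3.14, 3.14, 3.14, 3.14, 3.14].

INTERFACE

Orientations are given as a unit quaternion [x, y, z, w].
In Python, from plant import r gives the robot as it stands.
- The arm moves only by the tool arm_command, never from a script. Its argument "deltas" is a list of rows, each an object of numbers: "dx", "dy", "dz": the shift along the tool's x, y, z each as a share of 1000 mm, from -1 to 1; "wx", "wy", "wz": the turn, a rotation vector about the tool's x, y, z each as a share of 45 degrees, from -1 to 1. In form: [{"dx": .., "dy": .., "dz": .., "wx": .., "wy": .., "wz": ..}, ...]. A call has exactly 5 rows; each row is the pose to reach, as a shift and turn from the pose commanded when the call began, along the tool's axes at that moment; what a row does not reach only later rows make up. A row lasts 1/10 s, in which the tool goes at most 50 mm and 8.59 degrees, less where a joint would pass 70% of its speed; a pose out of reach is approached as far as the arm can. A call with a number of a shift or a turn outside -1 to 1 is refused whole. A call with a gripper value outside its range is refused whole. "claw" is the opening, from -1 (shut) to 1 (fully open), set as the call begins (left out, the last holds). The fingers move at their own pace and stop on an object; "grip_force" is the grip in N (left out, the last holds). Time passes only in rows, so rows that repeat a pose let the fingers close, or fill a call up. It gives the time, the measured TCP pose, the force and the opening at its end, in the units of the state.
- r.get_state(): the state, without advancing time (a new reading comes with each control period).
- r.snapshot(name): name is "scene" or "top" or "wrist"; returns the picture (400x640x3 uint8, red, green, blue); there is no depth.
- r.get_calibration(name): a dict with "vertical_fov" (degrees; the focal length in pixels is half the picture's height over the tangent of half this angle, whatever the lens; pixels are square), "cx", "cy" (the principal point, pixels), "k1" (the pictures are not rectified: a ray, as slopes to the right and down, at radius r is drawn at 1 + k1 r^2 times it, then the intrinsics apply), "R" (3x3) and "t" (3): a world point X has camera coordinates R X + t. Camera axes: x right, y down, z forward; pixel columns grow to the right and rows downward; lengths in m; the calibration is good to about 2 mm. A picture is of the moment at which its call begins: read the wrist's pose just before it. get_calibration takes no time and is no camera call; for the wrist camera it gives the pose at the moment of the call.
- r.finish_job(): hands the job in, once; it reports no verdict.
The state is a dict: "clock": time; "q": joint angles; "qd": joint speeds; "joint_torque": joint torques, N m; "tool_pos": TCP position; "eef_rot": TCP orientation; "contact_force": force on the tool from outside, world axes, zero at the start; "moment": the same for the moment, N m; "opening": opening from 0.0 (shut) to 1.0 (fully open).
Only numpy, scipy, OpenCV 4.12 (cv2) and the standard library are available. Lean on these libraries where they do the work, as an engineer would, in place of code of your own. Each camera call takes 0.05 s, during which the arm holds its last target.

TASK

The hinges of the red tool chest's lid have just been retightened: lift the lid about half way (45 to 60 degrees) and let go of it for two seconds to see that it stays by itself, then swing it right back and let go. The socket tray is jammed askew in the chest with two corners under the rim, so turn it square, lift it out and stand it on the black rubber mat; then lay all the small tools lying loose on the left (red hex key set, green bit case, yellow lamp, blue fuse box, whichever are there) side by side on the floor of the chest and put the tray back square and level on its two ledges above them. Finish with the lid shut and the drawer pushed fully home past its detent, and leave the other things on the bench where they are.

Things in the scene. Friction and masses are not known exactly. Their poses are not given: they have to be found in the camera images.
- chest: Red sheet-steel tool chest, fixed to the bench: 184 deep (x) x 312 wide (y) x 150 mm high without its lid, walls 4 mm. Origin: centre of its underside, on the bench. x points from its front (drawer side, towards the robot) to its back (hinge side), y along its width, z up. Turned by up to 0.15 rad. A drawer fills the lowest 52 mm; above it is the open well.
- well_floor (a point): Centre of the well's floor, 58 mm above the bench. The well is 176 (x) x 304 mm (y) inside; between the ledges 248 mm of its width is open to the floor.
- ledge (a point): Middle of the top of the ledge at the +y end of the well, 96 mm above the bench; its twin is at the -y end. These two aluminium ledges carry the tray: 4 mm thick, 28 mm wide from the end wall inward, over the whole depth of the well.
- rim (a point): Centre of the well's mouth, at rim height (150 mm above the bench). Folded lips 4 mm thick reach 12 mm inward along the front and back rim (146 to 150 mm high), so the mouth is 152 (x) x 304 mm (y).
- lid (a joint): Angle of the lid in rad: 0 shut, grows as it opens, stop at 1.5. The hinge is stiff (about 0.5 N m friction against 0.4 N m of weight), so the lid stays at any angle where it is left, even just short of shut: press it down the last bit. The lid is a pan 184 x 312 x 22 mm, 0.45 kg, hinged along the back rim.
- lid_handle (a point): Middle of the round black bar of the lid's handle: 10 mm thick, 90 mm long along the chest's y, its middle standing 33 mm off the lid's outer face. Distances from the hinge line with the lid shut: 160 mm towards the front, 55 mm up. The lid's front edge is 24 mm beyond it.
- lid_hinge (a point): Middle of the lid's hinge line, on the back rim of the chest (92 mm behind the chest's origin, 150 mm above the bench); the hinge line is parallel to the chest's y.
- drawer (a joint): How far the drawer stands open in m: 0 fully home, starts at 0.035 to 0.055. Push it towards the chest's +x. About 1 N of friction; in the last 10 mm a spring detent resists with about 5 N, then draws it home and keeps it there; solid stop at 0.
- drawer_pull (a point): Middle of the front edge of the drawer's aluminium pull, a strip 290 mm long (chest y) that stands 18 mm out from the drawer's red front face near its top; this point is 43 mm above the bench, the strip's edge spans 37 to 49 mm. The face is 302 mm wide, 6 to 51 mm high; with the drawer home it is flush with the chest's front.
- tray: Grey socket tray, 100 (x) x 280 mm (y), rims 30 mm high, 0.35 to 0.6 kg. Yellow carrying rib 10 mm thick along the middle of its length (y), top 46 mm above the underside; pinch it at its middle: 42 mm free on both sides for 65 mm either way, fixed sockets beyond. Origin: centre of underside. Starts on the ledges, turned 0.25 to 0.27 rad anticlockwise from square. May go back either way round.
- mat: Black rubber mat fixed on the bench to the right of the chest, 340 (x) x 180 (y) x 3 mm. Origin: centre of its underside. The tray fits on it lengthwise.
- hexset: Red folding hex key set, 88 (x) x 32 (y) x 28 (z) mm block, origin at its centre, lies flat on the bench; absent in some starts.
- bitbox: Green bit case with black lid, 86 (x) x 34 (y) x 28 (z) mm, origin at its centre; absent in some starts.
- lamp: Yellow pocket work lamp with black head, 90 (x) x 32 (y) x 28 (z) mm, origin at its centre; absent in some starts.
- fusebox: Blue fuse box with white top and coloured fuses, 84 (x) x 32 (y) x 28 (z) mm, origin at its centre; absent in some starts.
- spray: Bystander: spray can, 54 mm across, 170 mm high, origin under its centre.
- oil: Bystander: grey oil can with red cap, 55 x 90 mm, 185 mm high, origin under its centre.
- wrench: Bystander: steel spanner 140 mm long, lying between robot and chest.
- grease: Bystander: grease jar, 64 mm across, 60 mm high, near the loose tools.
- hammer: Bystander: hammer 280 mm long, lying to the right of the mat.
- driver: Bystander: screwdriver 150 mm long, lying between robot and loose tools.
Things that resemble listed ones, but are neither listed nor needed, are in the scene too. Several things look just like the bitbox: the one meant starts nearest to the robot's base.

How it is judged:
On the way, in this order (a step that is already met when the one before it is completed fails the run):
1. the lid stands by itself about half open (0.6 to 1.15 rad), nothing touching it, for one second (value of joint lid between 0.6 and 1.15 rad and velocity of joint lid between -0.03 and 0.03 rad/s and contact force between each of the fingers, the arm and lid below 0.1 N), for 1 s.
2. the lid is swung right back (past 1.25 rad) and let go (value of joint lid above 1.25 rad and contact force between each of the fingers, the arm and lid below 0.1 N), for 0.3 s.
3. the tray is turned square to the chest (within 0.1 rad) while still down in the well (angle between the y axis of tray and the y axis of chest, either way round below 0.1 rad and z of tray in the frame of chest below 0.135 m and x of tray in the frame of chest between -0.05 and 0.05 m and angle between tray's own z axis and vertical below 0.2 rad), for 0.1 s.
4. the tray stands on the rubber mat (centre within 60 mm of the mat's centre), level and let go (horizontal distance between tray and mat below 0.06 m and height (world z) of tray below 0.01 m and angle between tray's own z axis and vertical below 0.06 rad and linear speed of tray below 0.02 m/s and contact force between each of the fingers, the arm and tray below 0.1 N), for 0.2 s.
5. all the small tools lie on the floor of the chest's well (x of hexset in the frame of chest between -0.088 and 0.088 m and y of hexset in the frame of chest between -0.15 and 0.15 m and z of hexset in the frame of chest between 0.05 and 0.086 m and linear speed of each of hexset, bitbox, lamp, fusebox below 0.03 m/s and x of bitbox in the frame of chest between -0.088 and 0.088 m and y of bitbox in the frame of chest between -0.15 and 0.15 m and z of bitbox in the frame of chest between 0.05 and 0.086 m and x of lamp in the frame of chest between -0.088 and 0.088 m and y of lamp in the frame of chest between -0.15 and 0.15 m and z of lamp in the frame of chest between 0.05 and 0.086 m and x of fusebox in the frame of chest between -0.088 and 0.088 m and y of fusebox in the frame of chest between -0.15 and 0.15 m and z of fusebox in the frame of chest between 0.05 and 0.086 m), for 0.3 s.
6. the tray is back on its ledges, level, square and let go (z of tray in the frame of chest between 0.091 and 0.101 m and angle between the y axis of tray and the y axis of chest, either way round below 0.12 rad and x of tray in the frame of chest between -0.045 and 0.045 m and angle between tray's own z axis and vertical below 0.05 rad and linear speed of tray below 0.02 m/s and contact force between each of the fingers, the arm and tray below 0.1 N), for 0.3 s.
At the end, for the whole second after the job is handed in: lid shut (under 0.035 rad); drawer home (under 3 mm open); tray on its ledges (underside 91 to 101 mm above the bench), level within 0.05 rad, square to the chest within 0.12 rad; every small tool that was there lying on the floor of the well; all at rest (all of step 5 and value of joint lid below 0.035 rad and value of joint drawer below 0.003 m and z of tray in the frame of chest between 0.091 and 0.101 m and angle between the y axis of tray and the y axis of chest, either way round below 0.12 rad and x of tray in the frame of chest between -0.045 and 0.045 m and angle between tray's own z axis and vertical below 0.05 rad and linear speed of tray below 0.02 m/s); the robot touches nothing.
It fails at once if one of the bystanders (spray can, oil can, spanner, grease jar, hammer, screwdriver) is pushed more than 40 mm from its place (distance of any of spray, oil, wrench, grease, hammer, driver from where it was at the start of the episode above 0.04 m).
Of hexset, bitbox, lamp, fusebox only 2 to 4 are there at a start; the rules pass over those that are not, and their reading is None.
At some moment in a run one of hexset, bitbox, lamp, fusebox may be knocked a few centimetres aside while the robot is not near it.
Once in a run the grip may slacken for a moment while it holds something.
It also fails if it takes over 210 s, if anything falls off the work surface, if the arm or the gripper's body presses on something with over 40 N, if the wrist force passes 120 N, or if a joint passes its speed limit or range.

## Working session

There is one attempt and no reset: what is moved stays moved. The work goes in short steps, Python scripts to look and compute and a tool call to move; the robot and the scene stay as the last step left them, time stands still between calls to the robot, and variables do not carry over. Pictures are saved under pics/ and viewed, and the job is handed in when it is done.

Besides the shell and the picture viewer there is one more tool, called after "Call:" by a JSON object that holds its "name" and its "arguments", one argument or row to a line. arm_command: Moves the arm, as the interface text tells. Shift numbers are shares of 1000 mm and turn numbers shares of 45 degrees, none past 1 either way. Its arguments: {"type":"object","properties":{"deltas":{"type":"array","items":{"type":"object","properties":{"dx":{"type":"number","minimum":-1,"maximum":1},"dy":{"type":"number","minimum":-1,"maximum":1},"dz":{"type":"number","minimum":-1,"maximum":1},"wx":{"type":"number","minimum":-1,"maximum":1},"wy":{"type":"number","minimum":-1,"maximum":1},"wz":{"type":"number","minimum":-1,"maximum":1}}}},"claw":{"type":"number"},"grip_force":{"type":"number"}},"required":["deltas"]}

I'll start with the state, the calibrations and the first pictures.

```bash
ls; mkdir -p pics; python3 - <<'E'
from plant import r
import cv2, json
print(r.get_state())
for n in ("scene","top","wrist"):
    c=r.get_calibration(n); print(n,c)
    im=r.snapshot(n); cv2.imwrite(f"pics/{n}0.png",im[:,:,::-1])
E
```

```text
pics
{'clock': 0.0, 'q': array([ 1.27680939,  0.69000965, -0.19451913,  1.56633831,  0.15728695,
        0.90247473, -0.21513879]), 'qd': array([-0.00144867,  0.00068045, -0.00135986, -0.00075528,  0.00018796,
        0.00134995,  0.00153731]), 'joint_torque': array([ 6.64251093e-04, -5.27562046e+01, -1.26681548e+00, -1.53429759e+01,
       -5.26033295e-02,  6.56419405e-03,  1.79194612e-04]), 'tool_pos': array([ 0.20109216, -0.5914251 ,  0.40389538]), 'eef_rot': array([-0.11553194,  0.69826243, -0.69699467,  0.11524053]), 'contact_force': array([-0.37955386, -0.18394242,  0.30345212]), 'moment': array([ 0.01711845,  0.02702505, -0.02307246]), 'opening': 0.9988887866589291}
scene {'vertical_fov': 48.841302089376384, 'cx': 315.933122696826, 'cy': 200.34210650346253, 'k1': -0.06967635582062882, 'R': array([[ 0.00979623,  0.99993627,  0.00561195],
       [ 0.76533786, -0.00388572, -0.64361701],
       [-0.64355419,  0.01060006, -0.76532715]]), 't': array([-0.00226429, -0.34756626,  2.0247653 ])}
top {'vertical_fov': 50.27682214465253, 'cx': 324.2366516595798, 'cy': 207.79898499850788, 'k1': -0.00986007514378556, 'R': array([[ 0.0289947 , -0.99931648, -0.02293192],
       [-0.98633502, -0.02488075, -0.16286247],
       [ 0.16218058,  0.0273407 , -0.98638225]]), 't': array([0.01963998, 0.57667136, 1.31032289])}
wrist {'vertical_fov': 65.7190176402325, 'cx': 319.68317497433156, 'cy': 199.93947098478287, 'k1': -0.04048794837803978, 'R': array([[ 0.3217356 , -0.94682879, -0.00120486],
       [-0.90470261, -0.30779584,  0.29457582],
       [-0.27928372, -0.09368549, -0.95562735]]), 't': array([-0.62431496, -0.04137944,  0.389168  ])}
```

View pics/scene0.png

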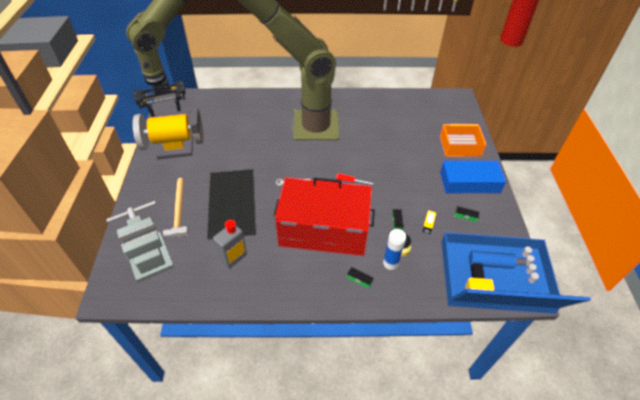

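View pics/top0.png

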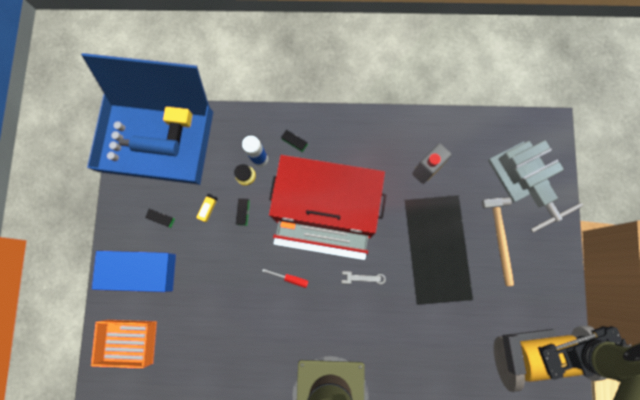

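View pics/wrist0.png

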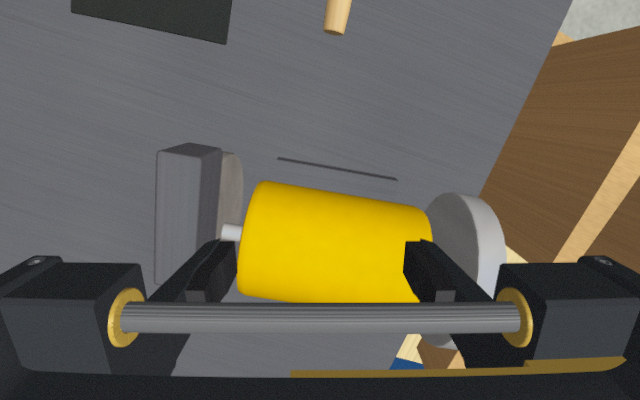

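Top view: chest at about (325,200) with its drawer standing out towards the robot, mat at (438,250), and the yellow lamp at (207,208). There are three green/black cases at (243,212), (159,217) and (294,140). No red hex set or blue fuse box shows among the loose tools. Next I'll write helpers and measure.

```bash
cat > h.py <<'E'
import numpy as np, cv2
from plant import r
from scipy.spatial.transform import Rotation as Rn
def K(c):
    f=200/np.tan(np.radians(c['vertical_fov'])/2); return f,np.array([[f,0,c['cx']],[0,f,c['cy']],[0,0,1.]])
def ray(c,uv):
    f,k=K(c); p=cv2.undistortPoints(np.array(uv,float).reshape(-1,1,2),k,np.array([c['k1'],0,0,0.]))[:,0]
    d=np.c_[p,np.ones(len(p))]@np.array(c['R']); o=-np.array(c['R']).T@np.array(c['t']); return o,d
def plane(c,uv,z):
    o,d=ray(c,uv); return o+d*((z-o[2])/d[:,2])[:,None]
def proj(c,X):
    X=np.array(X,float).reshape(-1,3); f,k=K(c)
    return cv2.projectPoints(X,cv2.Rodrigues(np.array(c['R']))[0],np.array(c['t']),k,np.array([c['k1'],0,0,0.]))[0][:,0]
def snap(n,name,crop=None,s=1):
    c=r.get_calibration(n); im=np.ascontiguousarray(r.snapshot(n)[:,:,::-1]); np.save('pics/'+name+'.npy',im)
    save(im,name,crop,s); return c,im
def save(im,name,crop=None,s=1):
    o=im if crop is None else im[crop[1]:crop[3],crop[0]:crop[2]]
    cv2.imwrite('pics/'+name+'.png',cv2.resize(o,None,fx=s,fy=s,interpolation=cv2.INTER_CUBIC))
# pose: approach direction = tool y
def st():
    s=r.get_state(); return s,np.array(s['tool_pos']),Rn.from_quat(s['eef_rot'])
def down(yaw):
    # jaw axis (tool z) at world angle yaw, tool y down
    z=np.array([np.cos(yaw),np.sin(yaw),0]);y=np.array([0,0,-1.]);x=np.cross(y,z)
    return Rn.from_matrix(np.c_[x,y,z])
def go(pos,R=None,grasp=True,p0=None,R0=None):
    """deltas to bring the grasp point (147 mm ahead) to pos with orientation R"""
    s,p,Rc=st()
    if p0 is not None:p=np.array(p0)
    if R0 is not None:Rc=R0
    R=R or Rc
    t=np.array(pos,float)-(0.147*R.apply([0,1,0]) if grasp else 0)
    d=Rc.inv().apply(t-p); w=(Rc.inv()*R).as_rotvec()/np.radians(45)
    print('d',d.round(4),'w',w.round(4),'dist',np.linalg.norm(d).round(3),'ang',np.degrees(np.linalg.norm(w*np.pi/4)).round(1))
    return d,w
def show():
    s,p,R=st(); M=R.as_matrix()
    print('t',round(s['clock'],2),'tcp',p.round(4),'grasp',(p+.147*M[:,1]).round(4),'appr',M[:,1].round(3),'jaw',M[:,2].round(3),'F',np.round(s['contact_force'],1),'op',round(s['opening'],3),'q',np.round(s['q'],2))
E
python3 - <<'E'
from h import *
show()
c=r.get_calibration('top'); im=cv2.imread('pics/top0.png'); hsv=cv2.cvtColor(im,cv2.COLOR_BGR2HSV)
red=((hsv[...,0]<8)|(hsv[...,0]>172))&(hsv[...,1]>170)&(hsv[...,2]>80)
n,l,s,ce=cv2.connectedComponentsWithStats(red.astype(np.uint8))
for i in range(1,n):
    if s[i,4]>30: print('red',s[i],ce[i].round(1))
save(im,'topchest',(150,100,480,320),2.4)
sc=cv2.imread('pics/scene0.png'); save(sc,'scenechest',(250,160,480,300),3.4)
for lo,hi,nm in (((40,80,40),(85,255,255),'green'),((20,120,120),(35,255,255),'yellow')):
    m=cv2.inRange(hsv,lo,hi); n,l,s,ce=cv2.connectedComponentsWithStats(m)
    for i in range(1,n):
        if s[i,4]>5: print(nm,s[i],ce[i].round(1),plane(c,[ce[i]],.02).round(3))
E
```

```text
t 0.15 tcp [ 0.2011 -0.5915  0.4041] grasp [ 0.201  -0.5913  0.2571] appr [-0.001  0.001 -1.   ] jaw [ 0.322 -0.947 -0.001] F [ 0.  -1.3 -0.1] op 1.0 q [ 1.28  0.69 -0.19  1.57  0.16  0.9  -0.22]
red [430 155   9   9  62] [434.1 159.1]
red [ 270  156  113   78 6340] [326.6 193.7]
red [285 275  23  12 145] [296.  280.4]
green [300 144   7   7  15] [303.3 147.7] [[0.782 0.112 0.02 ]]
green [247 201   2   8  12] [247.7 205.2] [[0.583 0.287 0.02 ]]
green [245 215   3  11  23] [246.3 220. ] [[0.534 0.288 0.02 ]]
green [169 218   6  10  31] [171.5 222.2] [[0.52  0.533 0.02 ]]
yellow [164 107  28  19 411] [177.3 115.1] [[0.888 0.546 0.02 ]]
yellow [240 176  15   9  42] [247.  181.6] [[0.661 0.294 0.02 ]]
yellow [196 196  20  26 166] [207.1 208.2] [[0.569 0.42  0.02 ]]
yellow [521 336  54  44 865] [539.4 355.3] [[ 0.141 -0.634  0.02 ]]
yellow [559 353   8  13  69] [562.3 359. ] [[ 0.132 -0.703  0.02 ]]
yellow [564 368  18   8 103] [573.  371.7] [[ 0.096 -0.733  0.02 ]]
```

```bash
ls pics
```

```text
scene0.png
scenechest.png
top0.png
topchest.png
wrist0.png
```

View pics/topchest.png

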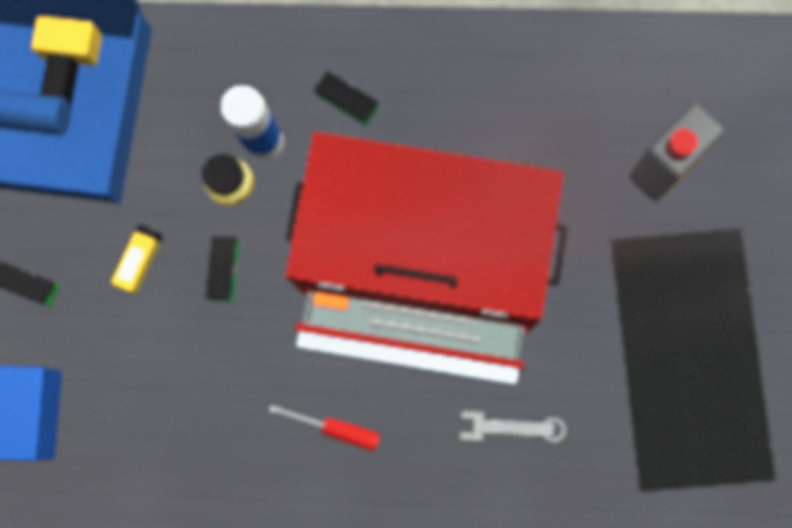

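View pics/scenechest.png

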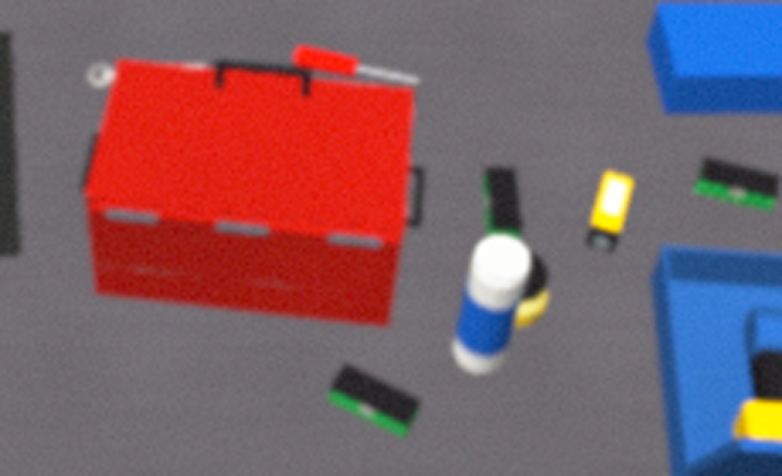

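```bash
python3 - <<'E'
from h import *
c=r.get_calibration('top')
P=plane(c,[[280.4,155.0],[384.6,171.7]],.172); print('back corners',P.round(4),np.linalg.norm(P[0]-P[1]))
H=plane(c,[[307.1,212.1],[339.6,217.9]],.207); print('handle',H.round(4),np.linalg.norm(H[0]-H[1]))
# edge-fit of red mask
im=cv2.imread('pics/top0.png'); 
hsv=cv2.cvtColor(im,cv2.COLOR_BGR2HSV)
red=(((hsv[...,0]<8)|(hsv[...,0]>172))&(hsv[...,1]>150)&(hsv[...,2]>90)).astype(np.uint8)
n,l,s,ce=cv2.connectedComponentsWithStats(red); i=1+np.argmax(s[1:,4]); m=(l==i)
# back edge: topmost red per column 287..378
cols=np.arange(287,378); top=np.array([np.where(m[:,x])[0].min()-.5 for x in cols])
def fit(a,b):
    p=np.polyfit(a,b,1)
    for _ in range(3):
        e=np.abs(np.polyval(p,a)-b); k=e<1.0; p=np.polyfit(a[k],b[k],1)
    return p,k.sum()
pb,k=fit(cols,top); print(pb,k)
rows=np.arange(175,212); L=np.array([np.where(m[y])[0].min()-.5 for y in rows]); 
rowsR=np.arange(180,225); Rr=np.array([np.where(m[y])[0].max()+.5 for y in rowsR])
pl,k1=fit(rows,L); pr,k2=fit(rowsR,Rr); print(pl,k1,pr,k2)
def inter(pb,pl): # y=a x+b ; x=c y+d
    a,b=pb;cc,d=pl; y=(a*d+b)/(1-a*cc); return [cc*y+d,y]
C=[inter(pb,pl),inter(pb,pr)]; print(C)
P=plane(c,C,.172); print(P.round(4),np.linalg.norm(P[0]-P[1]))
yv=P[0]-P[1]; yaw=np.arctan2(-yv[0],yv[1]); print('yaw',yaw)
for mid in ((P[0]+P[1])/2,):
    x=np.array([np.cos(yaw),np.sin(yaw),0]); o=mid-.092*x; print('chest origin',o.round(4)); print('handle pred',(o-.068*x).round(4),(H.mean(0)).round(4))
# mat corners
g=cv2.cvtColor(im,cv2.COLOR_BGR2GRAY); mm=np.zeros_like(g); mm[190:310,400:478]=(g[190:310,400:478]<50)
cnt=max(cv2.findContours(mm,0,1)[0],key=cv2.contourArea); print('mat',cv2.minAreaRect(cnt)); b=cv2.boxPoints(cv2.minAreaRect(cnt)); M=plane(c,b,.003); print(M.round(3),M.mean(0).round(4))
E
```

```text
back corners [[ 0.7104  0.1661  0.172 ]
 [ 0.6668 -0.1414  0.172 ]] 0.3105945016962046
handle [[ 0.5363  0.0786  0.207 ]
 [ 0.5222 -0.0129  0.207 ]] 0.09251859794165292
[  0.1627807  109.06120401] 91
[-1.58301158e-01  3.02853496e+02] 36 [-1.45059289e-01  4.08668643e+02] 45
[[np.float64(278.41468791305954), np.float64(154.38174112373594)], [np.float64(383.7860197386494), np.float64(171.5341600214801)]]
[[ 0.7122  0.1721  0.172 ]
 [ 0.6672 -0.1391  0.172 ]] 0.31434880859106845
yaw -0.14356710689097454
chest origin [0.5986 0.0297 0.172 ]
handle pred [0.5313 0.0394 0.172 ] [0.5292 0.0328 0.207 ]
mat ((438.7649841308594, 254.41383361816406), (94.68254852294922, 53.884376525878906), 83.57124328613281)
[[ 0.581 -0.234  0.003]
 [ 0.606 -0.409  0.003]
 [ 0.305 -0.435  0.003]
 [ 0.281 -0.267  0.003]] [ 0.4433 -0.336   0.003 ]
```

```bash
cat >> h.py <<'E'
def plan(pos,R=None,grasp=True,v=0.045,wmax=8.0,p0=None,R0=None,quiet=False):
    """straight path -> list of calls of 5 rows (last row end), printed in tool axes of each call's start"""
    s,p,Rc=st()
    if p0 is not None:p=np.array(p0)
    if R0 is not None:Rc=R0
    R=R or Rc
    t=np.array(pos,float)-(0.147*R.apply([0,1,0]) if grasp else 0)
    rv=(Rc.inv()*R).as_rotvec(); D=np.linalg.norm(t-p); A=np.degrees(np.linalg.norm(rv))
    n=int(np.ceil(max(D/v,A/wmax,1)-1e-6)); nc=int(np.ceil(n/5)); n=nc*5
    print(f'dist {D:.4f} ang {A:.1f} rows {n}')
    for c in range(nc):
        f=lambda k:(p+(t-p)*k/n, Rc*Rn.from_rotvec(rv*k/n))
        pa,Ra=f(5*c); pb,Rb=f(5*c+5)
        d=Ra.inv().apply(pb-pa); w=(Ra.inv()*Rb).as_rotvec()/np.radians(45)
        print('call',c,'end d',d.round(4),'w',w.round(3),' | 1/5: d',(d/5).round(4),'w',(w/5).round(4))
    return t,R
E
python3 - <<'E'
from h import *
c=r.get_calibration('top')
M=plane(c,[[405,200.4],[458.8,195.8],[472.5,300],[416.7,304.2]],.003); print(M.round(3),M.mean(0).round(4),[np.linalg.norm(M[i]-M[(i+1)%4]).round(3) for i in range(4)])
w=r.get_calibration('wrist'); s,p,R=st(); cam=-np.array(w['R']).T@w['t']; print('cam in tool',R.inv().apply(cam-p).round(3))
plan([.529,.033,.275],down(-.142))
E
```

```text
[[ 0.615 -0.228  0.003]
 [ 0.634 -0.405  0.003]
 [ 0.3   -0.44   0.003]
 [ 0.282 -0.265  0.003]] [ 0.4577 -0.3345  0.003 ] [np.float64(0.177), np.float64(0.336), np.float64(0.177), np.float64(0.335)]
cam in tool [-0.075  0.021  0.   ]
dist 0.7056 ang 63.1 rows 20
call 0 end d [-0.1279 -0.0043 -0.1214] w [ 0.   -0.35 -0.  ]  | 1/5: d [-0.0256 -0.0009 -0.0243] w [ 0.0001 -0.0701 -0.    ]
call 1 end d [-0.1561 -0.0044 -0.0821] w [ 0.   -0.35 -0.  ]  | 1/5: d [-0.0312 -0.0009 -0.0164] w [ 0.0001 -0.0701 -0.    ]
call 2 end d [-0.1725 -0.0044 -0.0366] w [ 0.   -0.35 -0.  ]  | 1/5: d [-0.0345 -0.0009 -0.0073] w [ 0.0001 -0.0701 -0.    ]
call 3 end d [-0.1759 -0.0045  0.0117] w [ 0.   -0.35 -0.  ]  | 1/5: d [-0.0352 -0.0009  0.0023] w [ 0.0001 -0.0701 -0.    ]
```

Call:
{"name": "arm_command", "arguments": {
  "deltas": [
    {"dx":-0.01,"dy":-0.04,"dz":-0.01,"wy":-0.07},
    {"dx":-0.035,"dy":-0.05,"dz":-0.035,"wy":-0.14},
    {"dx":-0.065,"dy":-0.05,"dz":-0.063,"wy":-0.21},
    {"dx":-0.095,"dy":-0.05,"dz":-0.09,"wy":-0.28},
    {"dx":-0.125,"dy":-0.05,"dz":-0.12,"wy":-0.35}
  ],
  "claw": 0.0
}}

```text
invalid input at $.deltas[0]: expected keys dx, dy, dz, wx, wy, wz
```

Call:
{"name": "arm_command", "arguments": {
  "deltas": [
    {"dx":-0.031,"dz":-0.016,"wy":-0.07},
    {"dx":-0.062,"dz":-0.033,"wy":-0.14},
    {"dx":-0.094,"dz":-0.049,"wy":-0.21},
    {"dx":-0.125,"dz":-0.066,"wy":-0.28},
    {"dx":-0.156,"dz":-0.082,"wy":-0.35}
  ]
}}

```text
invalid input at $.deltas[0]: expected keys dx, dy, dz, wx, wy, wz
```

Call:
{"name": "arm_command", "arguments": {
  "deltas": [
    {"dx":-0.034,"dz":-0.007,"wy":-0.07},
    {"dx":-0.069,"dz":-0.015,"wy":-0.14},
    {"dx":-0.103,"dz":-0.022,"wy":-0.21},
    {"dx":-0.138,"dz":-0.029,"wy":-0.28},
    {"dx":-0.172,"dz":-0.037,"wy":-0.35}
  ]
}}

```text
invalid input at $.deltas[0]: expected keys dx, dy, dz, wx, wy, wz
```

```bash
python3 - <<'E'
from h import *
show()
plan([.529,.033,.275],down(-.142))
E
```

```text
t 0.15 tcp [ 0.2011 -0.5915  0.4041] grasp [ 0.201  -0.5913  0.2571] appr [-0.001  0.001 -1.   ] jaw [ 0.322 -0.947 -0.001] F [ 0.  -1.3 -0.1] op 1.0 q [ 1.28  0.69 -0.19  1.57  0.16  0.9  -0.22]
dist 0.7056 ang 63.1 rows 20
call 0 end d [-0.1279 -0.0043 -0.1214] w [ 0.   -0.35 -0.  ]  | 1/5: d [-0.0256 -0.0009 -0.0243] w [ 0.0001 -0.0701 -0.    ]
call 1 end d [-0.1561 -0.0044 -0.0821] w [ 0.   -0.35 -0.  ]  | 1/5: d [-0.0312 -0.0009 -0.0164] w [ 0.0001 -0.0701 -0.    ]
call 2 end d [-0.1725 -0.0044 -0.0366] w [ 0.   -0.35 -0.  ]  | 1/5: d [-0.0345 -0.0009 -0.0073] w [ 0.0001 -0.0701 -0.    ]
call 3 end d [-0.1759 -0.0045  0.0117] w [ 0.   -0.35 -0.  ]  | 1/5: d [-0.0352 -0.0009  0.0023] w [ 0.0001 -0.0701 -0.    ]
```

Call:
{"name": "arm_command", "arguments": {
  "deltas": [
    {"dx":-0.01,"dy":-0.04,"dz":-0.01,"wx":0,"wy":-0.07,"wz":0},
    {"dx":-0.035,"dy":-0.05,"dz":-0.035,"wx":0,"wy":-0.14,"wz":0},
    {"dx":-0.065,"dy":-0.05,"dz":-0.063,"wx":0,"wy":-0.21,"wz":0},
    {"dx":-0.095,"dy":-0.05,"dz":-0.09,"wx":0,"wy":-0.28,"wz":0},
    {"dx":-0.125,"dy":-0.05,"dz":-0.12,"wx":0,"wy":-0.35,"wz":0}
  ],
  "claw": 0.0
}}

```text
clock: 0.65
tool_pos: [0.2814, -0.4365, 0.4547]
eef_rot: [0.21, -0.675, 0.675, -0.211]
contact_force: [1.3, -0.3, 0.3]
opening: 0.57
```

Call:
{"name": "arm_command", "arguments": {
  "deltas": [
    {"dx":-0.031,"dy":0,"dz":-0.016,"wx":0,"wy":-0.07,"wz":0},
    {"dx":-0.062,"dy":0,"dz":-0.033,"wx":0,"wy":-0.14,"wz":0},
    {"dx":-0.094,"dy":0,"dz":-0.049,"wx":0,"wy":-0.21,"wz":0},
    {"dx":-0.125,"dy":0,"dz":-0.066,"wx":0,"wy":-0.28,"wz":0},
    {"dx":-0.156,"dy":0,"dz":-0.082,"wx":0,"wy":-0.35,"wz":0}
  ]
}}

```text
clock: 1.15
tool_pos: [0.3633, -0.2805, 0.4547]
eef_rot: [-0.301, 0.64, -0.64, 0.301]
contact_force: [0.5, -0.2, 0.5]
opening: 0.498
```

Call:
{"name": "arm_command", "arguments": {
  "deltas": [
    {"dx":-0.034,"dy":0,"dz":-0.007,"wx":0,"wy":-0.07,"wz":0},
    {"dx":-0.069,"dy":0,"dz":-0.015,"wx":0,"wy":-0.14,"wz":0},
    {"dx":-0.103,"dy":0,"dz":-0.022,"wx":0,"wy":-0.21,"wz":0},
    {"dx":-0.138,"dy":0,"dz":-0.029,"wx":0,"wy":-0.28,"wz":0},
    {"dx":-0.172,"dy":0,"dz":-0.037,"wx":0,"wy":-0.35,"wz":0}
  ]
}}

```text
clock: 1.65
tool_pos: [0.4449, -0.1246, 0.4547]
eef_rot: [0.386, -0.592, 0.593, -0.386]
contact_force: [1.0, -0.8, -0.1]
opening: 0.498
```

```bash
python3 - <<'E'
from h import *
show()
plan([.529,.033,.275],down(-.142))
E
```

```text
t 1.65 tcp [ 0.4449 -0.1246  0.4547] grasp [ 0.4449 -0.1247  0.3077] appr [-0. -0. -1.] jaw [ 0.915 -0.404  0.   ] F [ 1.  -0.8 -0.1] op 0.498 q [ 0.5   0.43 -0.47  1.96  0.27  0.81 -0.54]
dist 0.1816 ang 15.7 rows 5
call 0 end d [-0.1782  0.0326  0.0132] w [ 0.    -0.349  0.   ]  | 1/5: d [-0.0356  0.0065  0.0026] w [ 0.     -0.0698  0.    ]
```

Call:
{"name": "arm_command", "arguments": {
  "deltas": [
    {"dx":-0.036,"dy":0,"dz":0.003,"wx":0,"wy":-0.07,"wz":0},
    {"dx":-0.071,"dy":0,"dz":0.005,"wx":0,"wy":-0.14,"wz":0},
    {"dx":-0.107,"dy":0,"dz":0.008,"wx":0,"wy":-0.21,"wz":0},
    {"dx":-0.143,"dy":0,"dz":0.011,"wx":0,"wy":-0.28,"wz":0},
    {"dx":-0.178,"dy":0.005,"dz":0.013,"wx":0,"wy":-0.349,"wz":0}
  ]
}}

```text
clock: 2.15
tool_pos: [0.5294, 0.0328, 0.4499]
eef_rot: [0.463, -0.534, 0.534, -0.464]
contact_force: [0.9, -0.3, 0.1]
opening: 0.504
```

```bash
python3 - <<'E'
from h import *
show()
c,im=snap('wrist','w1',None,1.2)
o=-np.array(c['R']).T@c['t'];print(o, np.array(c['R']).round(3))
print(proj(c,[[.529,.033,.205],[.5975,.025,.172]]).round(1))
show()
E
```

```text
t 2.15 tcp [0.5294 0.0328 0.4499] grasp [0.5295 0.0328 0.3029] appr [ 0.001 -0.    -1.   ] jaw [ 0.99  -0.142  0.001] F [ 0.9 -0.3  0.1] op 0.504 q [ 0.18  0.54 -0.53  1.78  0.34  0.91 -0.64]
[0.53921572 0.10761816 0.42932023] [[ 0.99  -0.142  0.001]
 [-0.136 -0.946  0.294]
 [-0.041 -0.291 -0.956]]
[[320.1 207.7]
 [399.6 193.6]]
t 2.2 tcp [0.5309 0.0389 0.4495] grasp [0.5313 0.0399 0.3025] appr [ 0.003  0.007 -1.   ] jaw [ 0.991 -0.132  0.002] F [2.4 5.2 1.4] op 0.5 q [ 0.18  0.55 -0.54  1.78  0.34  0.9  -0.64]
```

View pics/w1.png

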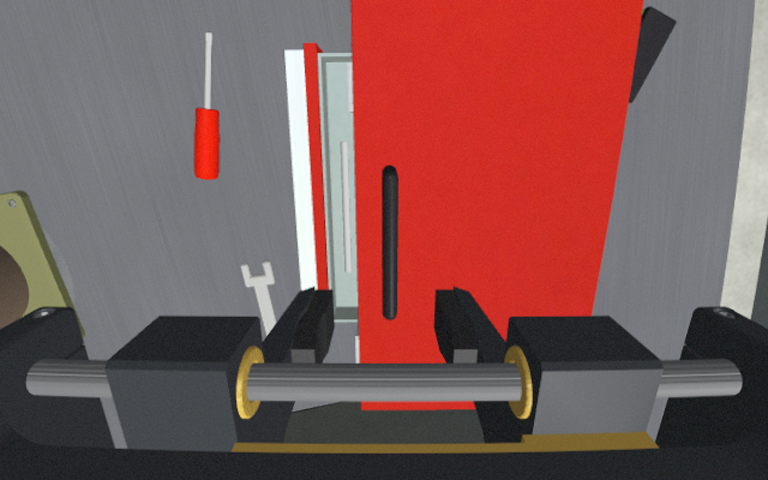

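```bash
python3 - <<'E'
from h import *
show()
im=np.load('pics/w1.npy')
# refine bar ends by dark mask
g=cv2.cvtColor(im,cv2.COLOR_BGR2GRAY); m=(g[120:280,305:345]<60).astype(np.uint8)
n,l,s,ce=cv2.connectedComponentsWithStats(m); i=1+np.argmax(s[1:,4]); print(s[i]+[305,120,0,0,0],ce[i]+[305,120])
b=cv2.minAreaRect(np.argwhere(l==i)[:,::-1].astype(np.float32)); print(b)
c=r.get_calibration('wrist')
c['R']=np.array([[0.990,-0.142,0.001],[-0.136,-0.946,0.294],[-0.041,-0.291,-0.956]]);u,_,v=np.linalg.svd(c['R']);c['R']=u@v
c['t']=-c['R']@np.array([0.53921572,0.10761816,0.42932023])
x,y=ce[i]+[305,120]; 
P=plane(c,[[x,s[i,1]+120],[x,s[i,1]+s[i,3]+120],[x,y]],.205); print(P.round(4),np.linalg.norm(P[0]-P[1]))
d=P[0]-P[1]; print('yaw',np.arctan2(-d[0],d[1]))
E
```

```text
t 2.2 tcp [0.5309 0.0389 0.4495] grasp [0.5313 0.0399 0.3025] appr [ 0.003  0.007 -1.   ] jaw [ 0.991 -0.132  0.002] F [2.4 5.2 1.4] op 0.5 q [ 0.18  0.55 -0.54  1.78  0.34  0.9  -0.64]
[ 318  138   14  128 1276] [324.19592476 197.34952978]
((19.5, 81.5), (127.0, 13.0), 90.0)
[[ 0.5394  0.0847  0.205 ]
 [ 0.5253 -0.0168  0.205 ]
 [ 0.5333  0.0409  0.205 ]] 0.10251885883950103
yaw -0.13820335753105167
```

```bash
python3 - <<'E'
from h import *
# commanded pose assumed: pre-call target (0.529,0.033,.45)
plan([.5315,.034,.205],down(-.14),p0=[.5294,.0328,.4499],R0=down(-.142))
E
```

```text
dist 0.0979 ang 0.1 rows 5
call 0 end d [-0.0015  0.0979  0.0019] w [ 0.    -0.003  0.   ]  | 1/5: d [-0.0003  0.0196  0.0004] w [ 0.     -0.0005  0.    ]
```

Call:
{"name": "arm_command", "arguments": {
  "deltas": [
    {"dx":-0.001,"dy":0.01,"dz":0.001,"wx":0,"wy":0,"wz":0},
    {"dx":-0.001,"dy":0.035,"dz":0.002,"wx":0,"wy":0,"wz":0},
    {"dx":-0.001,"dy":0.065,"dz":0.002,"wx":0,"wy":0,"wz":0},
    {"dx":-0.001,"dy":0.09,"dz":0.002,"wx":0,"wy":0,"wz":0},
    {"dx":-0.001,"dy":0.098,"dz":0.002,"wx":0,"wy":0,"wz":0}
  ]
}}

```text
clock: 2.7
tool_pos: [0.5293, 0.0302, 0.3489]
eef_rot: [-0.464, 0.536, -0.534, 0.46]
contact_force: [-1.2, 0.2, 0.4]
opening: 0.5
```

Call:
{"name": "arm_command", "arguments": {
  "deltas": [
    {"dx":0,"dy":0,"dz":0,"wx":0,"wy":0,"wz":0},
    {"dx":0,"dy":0,"dz":0,"wx":0,"wy":0,"wz":0},
    {"dx":0,"dy":0,"dz":0,"wx":0,"wy":0,"wz":0},
    {"dx":0,"dy":0,"dz":0,"wx":0,"wy":0,"wz":0},
    {"dx":0,"dy":0,"dz":0,"wx":0,"wy":0,"wz":0}
  ],
  "claw": -1,
  "grip_force": 25
}}

```text
clock: 3.2
tool_pos: [0.5324, 0.0318, 0.3529]
eef_rot: [0.461, -0.534, 0.536, -0.464]
contact_force: [3.9, -0.9, 0.5]
opening: 0.098
```

```bash
python3 - <<'E'
from h import *
show()
c,im=snap('wrist','w2',None,1.2)
E
```

```text
t 3.2 tcp [0.5324 0.0318 0.3529] grasp [0.5332 0.0319 0.2059] appr [ 0.006  0.    -1.   ] jaw [ 0.99  -0.144  0.006] F [ 3.9 -0.9  0.5] op 0.098 q [ 0.13  0.67 -0.45  1.89  0.45  0.68 -0.74]
```

View pics/w2.png

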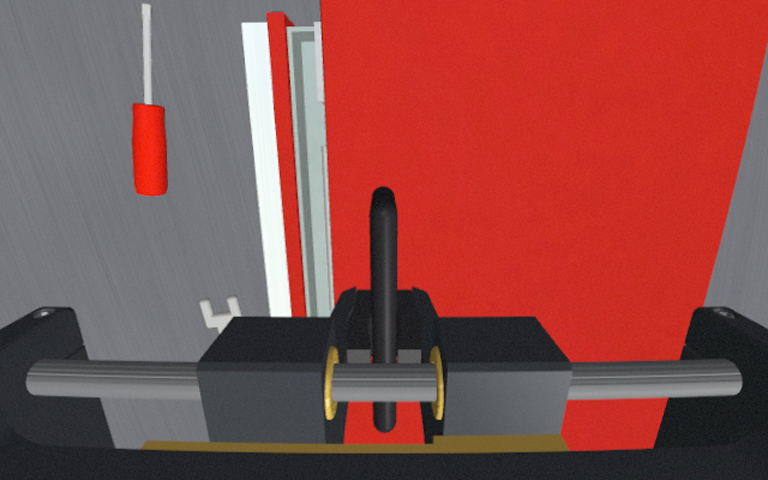

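```bash
cat >> h.py <<'E'
CY=-.14; XH=np.array([np.cos(CY),np.sin(CY),0]); YH=np.array([-np.sin(CY),np.cos(CY),0]); ZH=np.array([0,0,1.])
def handle(h0,th):
    hinge=np.array(h0)+.160*XH-.055*ZH; a=.3311+th; return hinge+.1692*(-np.cos(a)*XH+np.sin(a)*ZH)
def tilt(phi,yaw=CY):
    # gripper leaning so that its body goes +x(chest) ; rotate about chest y by +phi
    return Rn.from_rotvec(phi*YH)*down(yaw)
def rows(p0,R0,poses):
    """poses list of (grasp point,R) -> print rows rel to p0,R0 (tcp)"""
    for g,R in poses:
        t=np.array(g)-.147*R.apply([0,1,0]); d=R0.inv().apply(t-p0); w=(R0.inv()*R).as_rotvec()/np.radians(45)
        print('dx %.3f dy %.3f dz %.3f  wx %.3f wy %.3f wz %.3f'%(*d,*w))
    return t,R
E
python3 - <<'E'
from h import *
p=np.array([.5315,.034,.352]);R=down(-.14); h0=[.533,.0335,.205]
th=np.linspace(0,.90,16)[1:]; 
for k in range(3):
    ps=[(handle(h0,a),tilt(a*.55)) for a in th[5*k:5*k+5]]
    print('call',k); p,R=rows(p,R,ps)
print(p,handle(h0,.9))
E
```

```text
call 0
dx 0.000 dy -0.009 dz 0.010  wx -0.042 wy 0.000 wz 0.000
dx 0.000 dy -0.018 dz 0.019  wx -0.084 wy 0.000 wz 0.000
dx 0.000 dy -0.027 dz 0.029  wx -0.126 wy -0.000 wz -0.000
dx 0.000 dy -0.035 dz 0.039  wx -0.168 wy 0.000 wz -0.000
dx 0.000 dy -0.043 dz 0.049  wx -0.210 wy -0.000 wz 0.000
call 1
dx 0.000 dy -0.009 dz 0.010  wx -0.042 wy 0.000 wz 0.000
dx -0.000 dy -0.017 dz 0.020  wx -0.084 wy -0.000 wz -0.000
dx 0.000 dy -0.025 dz 0.031  wx -0.126 wy -0.000 wz 0.000
dx -0.000 dy -0.032 dz 0.042  wx -0.168 wy -0.000 wz -0.000
dx 0.000 dy -0.039 dz 0.053  wx -0.210 wy 0.000 wz -0.000
call 2
dx -0.000 dy -0.008 dz 0.011  wx -0.042 wy -0.000 wz -0.000
dx -0.000 dy -0.016 dz 0.022  wx -0.084 wy -0.000 wz -0.000
dx -0.000 dy -0.023 dz 0.034  wx -0.126 wy -0.000 wz -0.000
dx -0.000 dy -0.029 dz 0.046  wx -0.168 wy -0.000 wz 0.000
dx -0.000 dy -0.035 dz 0.059  wx -0.210 wy -0.000 wz -0.000
[0.70475502 0.00929596 0.43888662] [0.63560858 0.0190402  0.30953122]
```

Call:
{"name": "arm_command", "arguments": {
  "deltas": [
    {"dx":0,"dy":-0.009,"dz":0.01,"wx":-0.042,"wy":0,"wz":0},
    {"dx":0,"dy":-0.018,"dz":0.019,"wx":-0.084,"wy":0,"wz":0},
    {"dx":0,"dy":-0.027,"dz":0.029,"wx":-0.126,"wy":0,"wz":0},
    {"dx":0,"dy":-0.035,"dz":0.039,"wx":-0.168,"wy":0,"wz":0},
    {"dx":0,"dy":-0.043,"dz":0.049,"wx":-0.21,"wy":0,"wz":0}
  ]
}}

```text
clock: 3.75
tool_pos: [0.5795, 0.0251, 0.3938]
eef_rot: [-0.5, 0.578, -0.488, 0.423]
contact_force: [5.5, 0.4, -12.9]
opening: 0.101
```

```bash
python3 - <<'E'
from h import *
show()
E
```

```text
t 3.75 tcp [0.5795 0.0251 0.3938] grasp [0.5553 0.0287 0.2489] appr [-0.165  0.024 -0.986] jaw [ 0.976 -0.141 -0.166] F [  5.5   0.4 -12.9] op 0.101 q [ 0.18  0.72 -0.53  1.63  0.32  1.05 -0.58]
```

Call:
{"name": "arm_command", "arguments": {
  "deltas": [
    {"dx":0,"dy":-0.009,"dz":0.01,"wx":-0.042,"wy":0,"wz":0},
    {"dx":0,"dy":-0.017,"dz":0.02,"wx":-0.084,"wy":0,"wz":0},
    {"dx":0,"dy":-0.025,"dz":0.031,"wx":-0.126,"wy":0,"wz":0},
    {"dx":0,"dy":-0.032,"dz":0.042,"wx":-0.168,"wy":0,"wz":0},
    {"dx":0,"dy":-0.039,"dz":0.053,"wx":-0.21,"wy":0,"wz":0}
  ]
}}

```text
clock: 4.25
tool_pos: [0.6369, 0.017, 0.4228]
eef_rot: [-0.534, 0.616, -0.438, 0.379]
contact_force: [1.7, 1.2, -11.4]
opening: 0.1
```

Call:
{"name": "arm_command", "arguments": {
  "deltas": [
    {"dx":0,"dy":-0.008,"dz":0.011,"wx":-0.042,"wy":0,"wz":0},
    {"dx":0,"dy":-0.016,"dz":0.022,"wx":-0.084,"wy":0,"wz":0},
    {"dx":0,"dy":-0.023,"dz":0.034,"wx":-0.126,"wy":0,"wz":0},
    {"dx":0,"dy":-0.029,"dz":0.046,"wx":-0.168,"wy":0,"wz":0},
    {"dx":0,"dy":-0.035,"dz":0.059,"wx":-0.21,"wy":0,"wz":0}
  ]
}}

```text
clock: 4.75
tool_pos: [0.703, 0.0077, 0.437]
eef_rot: [-0.564, 0.65, -0.385, 0.334]
contact_force: [-2.8, 1.2, -6.8]
opening: 0.094
```

```bash
python3 - <<'E'
from h import *
show()
c,im=snap('scene','s1',(250,100,410,280),3.3)
E
```

```text
t 4.75 tcp [0.703  0.0077 0.437 ] grasp [0.6329 0.0177 0.3082] appr [-0.477  0.068 -0.876] jaw [ 0.867 -0.124 -0.482] F [-2.8  1.2 -6.8] op 0.094 q [ 0.12  0.96 -0.51  0.95  0.21  1.78 -0.43]
```

View pics/s1.png

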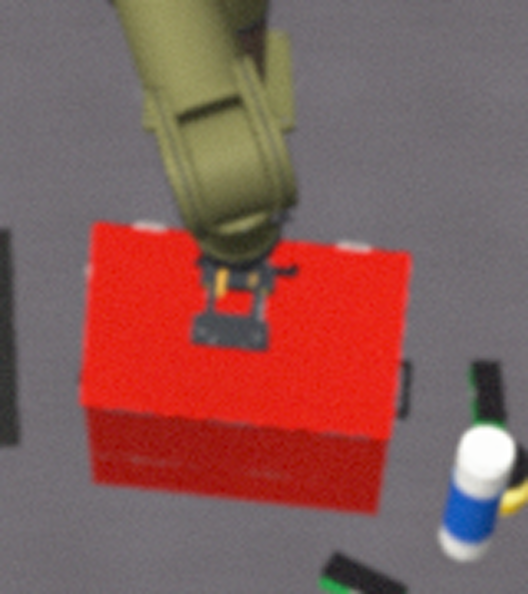

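Call:
{"name": "arm_command", "arguments": {
  "deltas": [
    {"dx":0,"dy":0,"dz":0,"wx":0,"wy":0,"wz":0},
    {"dx":0,"dy":0,"dz":0,"wx":0,"wy":0,"wz":0},
    {"dx":0,"dy":0,"dz":0,"wx":0,"wy":0,"wz":0},
    {"dx":0,"dy":0,"dz":0,"wx":0,"wy":0,"wz":0},
    {"dx":0,"dy":0,"dz":0,"wx":0,"wy":0,"wz":0}
  ],
  "claw": -0.4
}}

```text
clock: 5.3
tool_pos: [0.7036, 0.0069, 0.439]
eef_rot: [-0.562, 0.649, -0.388, 0.336]
contact_force: [0.0, 0.8, -0.8]
opening: 0.303
```

Call:
{"name": "arm_command", "arguments": {
  "deltas": [
    {"dx":0,"dy":-0.003,"dz":0,"wx":0,"wy":0,"wz":0},
    {"dx":0,"dy":-0.01,"dz":0,"wx":0,"wy":0,"wz":0},
    {"dx":0,"dy":-0.02,"dz":0,"wx":0,"wy":0,"wz":0},
    {"dx":0,"dy":-0.035,"dz":0,"wx":0,"wy":0,"wz":0},
    {"dx":0,"dy":-0.045,"dz":0,"wx":0,"wy":0,"wz":0}
  ]
}}

```text
clock: 5.8
tool_pos: [0.7254, 0.0038, 0.4795]
eef_rot: [-0.561, 0.649, -0.388, 0.336]
contact_force: [-0.5, -0.3, 0.3]
opening: 0.303
```

```bash
python3 - <<'E'
from h import *
show()
c,im=snap('top','t1',(250,100,410,280),3.3)
E
```

```text
t 5.8 tcp [0.7254 0.0038 0.4795] grasp [0.6565 0.0139 0.35  ] appr [-0.468  0.069 -0.881] jaw [ 0.872 -0.127 -0.473] F [-0.5 -0.3  0.3] op 0.303 q [ 0.1   0.97 -0.5   0.76  0.21  1.93 -0.41]
```

View pics/t1.png

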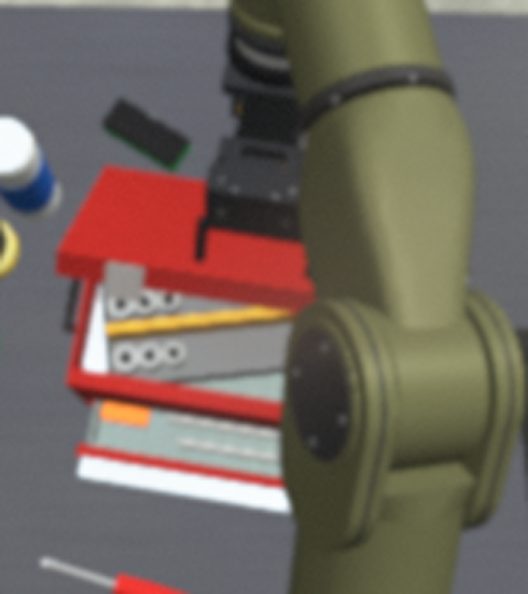

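```bash
cat >> h.py <<'E'
C0=np.array([.6003,.0240,0])
def W(x,y,z): return C0+x*XH+y*YH+z*ZH
E
python3 - <<'E'
from h import *
R=tilt(.495); p=np.array([.70475,.0093,.4389])-.045*R.apply([0,1,0]); print(p)
a=W(0.05,0,.42); b=W(-.09,0,.40); c=W(-.09,0,.29)
p,R=plan(a,tilt(.3),p0=p,R0=R); print(p)
p,R=plan(b,tilt(0),p0=p,R0=R); print(p)
p,R=plan(c,tilt(0),p0=p,R0=R); print(p)
E
```

```text
[0.72591728 0.00631707 0.47849859]
dist 0.0885 ang 11.2 rows 5
call 0 end d [ 0.     -0.0562 -0.0683] w [ 0.248 -0.     0.   ]  | 1/5: d [ 0.     -0.0112 -0.0137] w [ 0.0497 -0.      0.    ]
[0.69282724 0.01096089 0.56043446]
dist 0.1839 ang 17.2 rows 5
call 0 end d [ 0.      0.067  -0.1713] w [0.382 0.    0.   ]  | 1/5: d [ 0.      0.0134 -0.0343] w [0.0764 0.     0.    ]
[0.51118056 0.03655888 0.547     ]
dist 0.1100 ang 0.0 rows 5
call 0 end d [ 0.    0.11 -0.  ] w [0. 0. 0.]  | 1/5: d [ 0.     0.022 -0.   ] w [0. 0. 0.]
[0.51118056 0.03655888 0.437     ]
```

Call:
{"name": "arm_command", "arguments": {
  "deltas": [
    {"dx":0,"dy":-0.01,"dz":-0.003,"wx":0,"wy":0,"wz":0},
    {"dx":0,"dy":-0.03,"dz":-0.015,"wx":0.06,"wy":0,"wz":0},
    {"dx":0,"dy":-0.045,"dz":-0.03,"wx":0.13,"wy":0,"wz":0},
    {"dx":0,"dy":-0.056,"dz":-0.05,"wx":0.2,"wy":0,"wz":0},
    {"dx":0,"dy":-0.056,"dz":-0.068,"wx":0.248,"wy":0,"wz":0}
  ],
  "claw": -1
}}

```text
clock: 6.35
tool_pos: [0.6915, 0.0091, 0.5634]
eef_rot: [-0.524, 0.607, -0.451, 0.391]
contact_force: [-0.9, -0.4, 0.6]
opening: 0.008
```

Call:
{"name": "arm_command", "arguments": {
  "deltas": [
    {"dx":0,"dy":0.013,"dz":-0.034,"wx":0.076,"wy":0,"wz":0},
    {"dx":0,"dy":0.027,"dz":-0.07,"wx":0.153,"wy":0,"wz":0},
    {"dx":0,"dy":0.04,"dz":-0.105,"wx":0.229,"wy":0,"wz":0},
    {"dx":0,"dy":0.054,"dz":-0.14,"wx":0.306,"wy":0,"wz":0},
    {"dx":0,"dy":0.067,"dz":-0.171,"wx":0.382,"wy":0,"wz":0}
  ]
}}

```text
clock: 6.85
tool_pos: [0.5084, 0.0355, 0.5479]
eef_rot: [0.461, -0.533, 0.536, -0.464]
contact_force: [-0.0, -0.1, 1.0]
opening: 0.001
```

```bash
python3 - <<'E'
from h import *
show()
c,im=snap('wrist','w3',None,1.2)
show()
E
```

```text
t 6.85 tcp [0.5084 0.0355 0.5479] grasp [0.5094 0.0354 0.4009] appr [ 0.007 -0.001 -1.   ] jaw [ 0.99  -0.143  0.007] F [-0.  -0.1  1. ] op 0.001 q [ 0.22  0.41 -0.58  1.68  0.25  1.12 -0.57]
t 6.9 tcp [0.5017 0.0368 0.5462] grasp [0.5015 0.0361 0.3992] appr [-0.002 -0.005 -1.   ] jaw [ 0.99  -0.138 -0.001] F [-5.6  0.  -2.8] op 0.003 q [ 0.22  0.41 -0.58  1.7   0.25  1.12 -0.57]
```

View pics/w3.png

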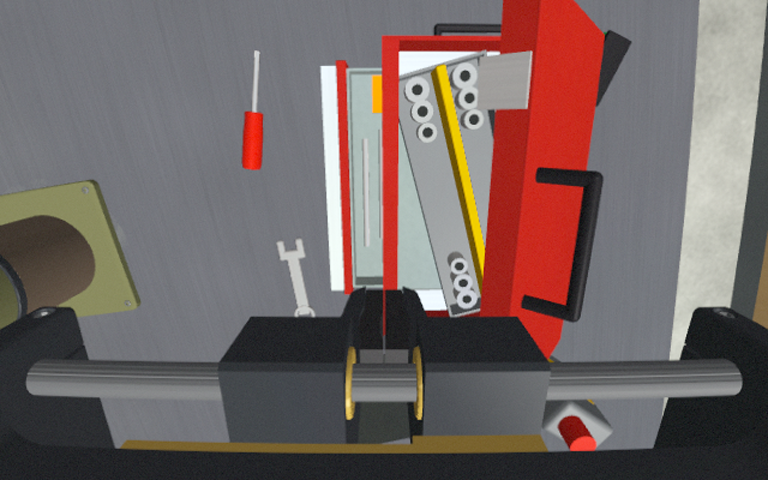

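Call:
{"name": "arm_command", "arguments": {
  "deltas": [
    {"dx":0,"dy":0.015,"dz":0,"wx":0,"wy":0,"wz":0},
    {"dx":0,"dy":0.04,"dz":0,"wx":0,"wy":0,"wz":0},
    {"dx":0,"dy":0.07,"dz":0,"wx":0,"wy":0,"wz":0},
    {"dx":0,"dy":0.095,"dz":0,"wx":0,"wy":0,"wz":0},
    {"dx":0,"dy":0.11,"dz":0,"wx":0,"wy":0,"wz":0}
  ]
}}

```text
clock: 7.4
tool_pos: [0.5106, 0.035, 0.4359]
eef_rot: [0.463, -0.534, 0.535, -0.463]
contact_force: [-0.0, -0.6, -0.5]
opening: 0.005
```

Call:
{"name": "arm_command", "arguments": {
  "deltas": [
    {"dx":0,"dy":0,"dz":0.01,"wx":0,"wy":0,"wz":0},
    {"dx":0,"dy":0,"dz":0.02,"wx":0,"wy":0,"wz":0},
    {"dx":0,"dy":0,"dz":0.03,"wx":0,"wy":0,"wz":0},
    {"dx":0,"dy":-0.002,"dz":0.045,"wx":0,"wy":0,"wz":0},
    {"dx":0,"dy":-0.004,"dz":0.06,"wx":0,"wy":0,"wz":0}
  ]
}}

```text
clock: 7.9
tool_pos: [0.5682, 0.0272, 0.4421]
eef_rot: [-0.465, 0.537, -0.533, 0.46]
contact_force: [-33.8, 2.3, 34.6]
opening: 0.004
```

```bash
python3 - <<'E'
from h import *
show()
E
```

```text
t 7.9 tcp [0.5682 0.0272 0.4421] grasp [0.5669 0.0272 0.2951] appr [-0.009 -0.    -1.   ] jaw [ 0.99  -0.144 -0.009] F [-33.8   2.3  34.6] op 0.004 q [ 0.18  0.61 -0.52  1.68  0.35  0.96 -0.61]
```

```bash
python3 - <<'E'
from h import *
c,im=snap('wrist','w4',None,1.2)
c,im=snap('scene','s4',(240,90,420,280),3)
show()
E
```

```text
t 8.0 tcp [0.5695 0.0273 0.4423] grasp [0.5688 0.0274 0.2953] appr [-0.004  0.    -1.   ] jaw [ 0.99  -0.144 -0.004] F [-11.2   1.3  11.4] op 0.004 q [ 0.18  0.61 -0.52  1.68  0.35  0.96 -0.61]
```

View pics/w4.png

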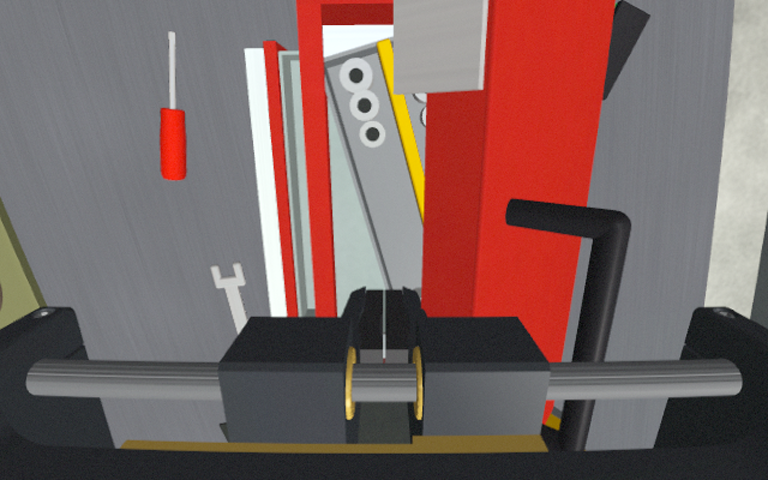

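View pics/s4.png

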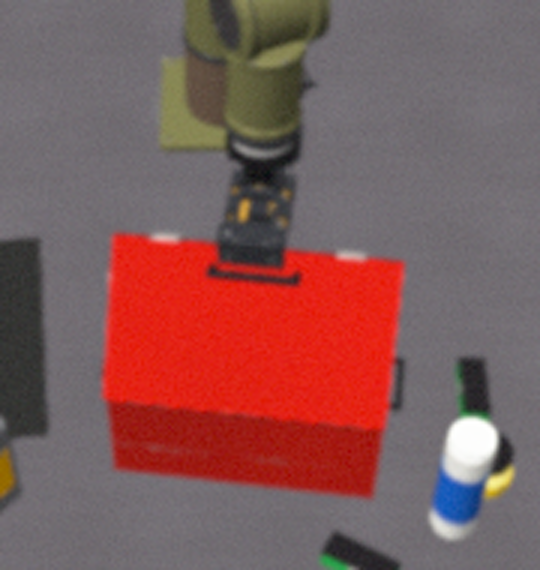

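The 34 N was friction: the lid edge rises along the finger as it is pushed. I'll follow the edge's arc upwards instead.

Call:
{"name": "arm_command", "arguments": {
  "deltas": [
    {"dx":0,"dy":-0.006,"dz":0.008,"wx":0,"wy":0,"wz":0},
    {"dx":0,"dy":-0.011,"dz":0.017,"wx":0,"wy":0,"wz":0},
    {"dx":0,"dy":-0.016,"dz":0.026,"wx":0,"wy":0,"wz":0},
    {"dx":0,"dy":-0.02,"dz":0.035,"wx":0,"wy":0,"wz":0},
    {"dx":0,"dy":-0.023,"dz":0.045,"wx":0,"wy":0,"wz":0}
  ]
}}

```text
clock: 8.5
tool_pos: [0.6146, 0.0207, 0.4656]
eef_rot: [-0.463, 0.535, -0.534, 0.463]
contact_force: [-5.2, 1.6, 5.7]
opening: 0.008
```

```bash
python3 - <<'E'
from h import *
show()
E
```

```text
t 8.5 tcp [0.6146 0.0207 0.4656] grasp [0.6146 0.0209 0.3186] appr [-0.     0.001 -1.   ] jaw [ 0.99  -0.143 -0.   ] F [-5.2  1.6  5.7] op 0.008 q [ 0.18  0.65 -0.52  1.51  0.34  1.08 -0.56]
```

Call:
{"name": "arm_command", "arguments": {
  "deltas": [
    {"dx":0,"dy":-0.004,"dz":0.01,"wx":0,"wy":0,"wz":0},
    {"dx":0,"dy":-0.007,"dz":0.02,"wx":0,"wy":0,"wz":0},
    {"dx":0,"dy":-0.009,"dz":0.03,"wx":0,"wy":0,"wz":0},
    {"dx":0,"dy":-0.011,"dz":0.04,"wx":0,"wy":0,"wz":0},
    {"dx":0,"dy":-0.012,"dz":0.047,"wx":0,"wy":0,"wz":0}
  ]
}}

```text
clock: 9.0
tool_pos: [0.6618, 0.0138, 0.4762]
eef_rot: [-0.462, 0.535, -0.534, 0.463]
contact_force: [-3.0, 2.2, -0.9]
opening: 0.0
```

```bash
python3 - <<'E'
from h import *
show()
c,im=snap('scene','s5',(240,90,420,280),3)
c,im=snap('wrist','w5',None,1.2)
show()
E
```

```text
t 9.0 tcp [0.6618 0.0138 0.4762] grasp [0.6619 0.014  0.3292] appr [ 0.001  0.002 -1.   ] jaw [ 0.99  -0.143  0.   ] F [-3.   2.2 -0.9] op 0.0 q [ 0.16  0.71 -0.51  1.34  0.35  1.18 -0.52]
t 9.1 tcp [0.6622 0.0132 0.4759] grasp [0.6626 0.0133 0.3289] appr [ 0.002  0.001 -1.   ] jaw [ 0.99  -0.144  0.002] F [-0.1  0.1  0.8] op 0.005 q [ 0.16  0.71 -0.51  1.34  0.35  1.18 -0.52]
```

View pics/w5.png

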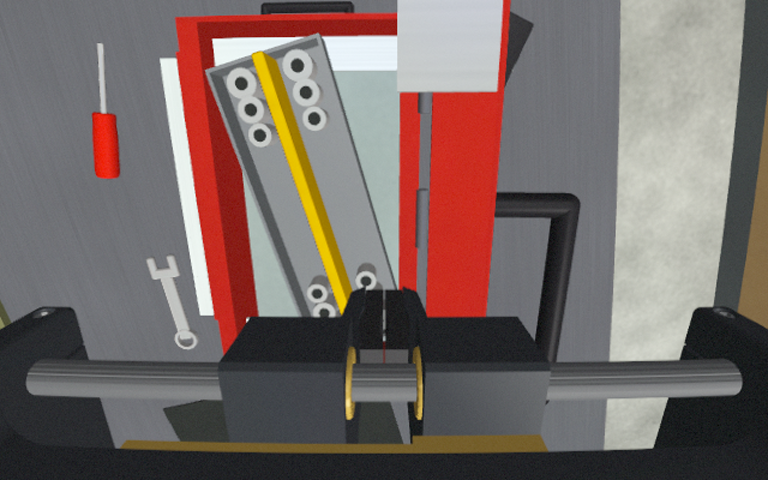

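View pics/s5.png

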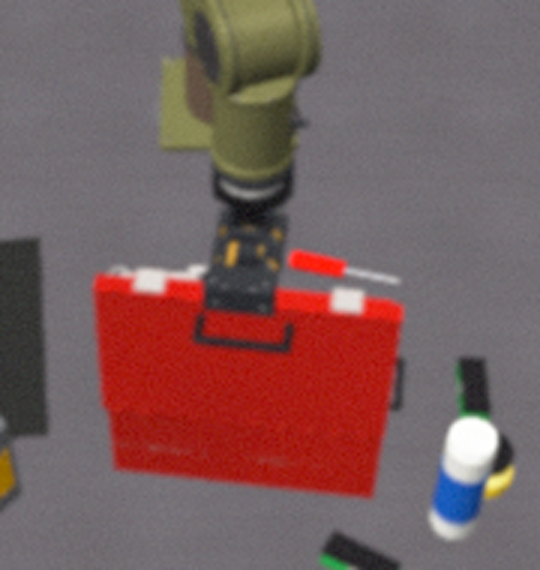

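Call:
{"name": "arm_command", "arguments": {
  "deltas": [
    {"dx":0,"dy":0,"dz":-0.01,"wx":0,"wy":0,"wz":0},
    {"dx":0,"dy":0,"dz":-0.03,"wx":0,"wy":0,"wz":0},
    {"dx":0,"dy":-0.005,"dz":-0.06,"wx":0,"wy":0,"wz":0},
    {"dx":0,"dy":-0.015,"dz":-0.085,"wx":0,"wy":0,"wz":0},
    {"dx":0,"dy":-0.02,"dz":-0.095,"wx":0,"wy":0,"wz":0}
  ],
  "claw": 0
}}

```text
clock: 9.6
tool_pos: [0.5657, 0.027, 0.4966]
eef_rot: [0.463, -0.534, 0.535, -0.463]
contact_force: [0.9, 0.6, 0.7]
opening: 0.434
```

Call:
{"name": "arm_command", "arguments": {
  "deltas": [
    {"dx":0,"dy":0,"dz":0,"wx":0,"wy":0,"wz":0},
    {"dx":0,"dy":0,"dz":0,"wx":0,"wy":0,"wz":0},
    {"dx":0,"dy":0,"dz":0,"wx":0,"wy":0,"wz":0},
    {"dx":0,"dy":0,"dz":0,"wx":0,"wy":0,"wz":0},
    {"dx":0,"dy":0,"dz":0,"wx":0,"wy":0,"wz":0}
  ]
}}

```text
clock: 10.1
tool_pos: [0.5676, 0.0267, 0.4947]
eef_rot: [-0.463, 0.535, -0.535, 0.463]
contact_force: [0.5, 0.1, -0.0]
opening: 0.498
```

```bash
python3 - <<'E'
from h import *
show()
import pickle
c,im=snap('wrist','w6',None,1.2); pickle.dump(c,open('w6.pkl','wb'))
show()
hsv=cv2.cvtColor(im,cv2.COLOR_BGR2HSV); m=cv2.inRange(hsv,(22,150,120),(34,255,255))
n,l,s,ce=cv2.connectedComponentsWithStats(m)
for i in range(1,n):
    if s[i,4]>60: print(s[i],ce[i])
E
```

```text
t 10.1 tcp [0.5676 0.0267 0.4947] grasp [0.5676 0.0268 0.3477] appr [-0.  0. -1.] jaw [ 0.99  -0.144 -0.   ] F [ 0.5  0.1 -0. ] op 0.498 q [ 0.19  0.55 -0.54  1.61  0.31  1.07 -0.58]
t 10.15 tcp [0.5675 0.0268 0.4948] grasp [0.5675 0.0268 0.3478] appr [-0.  0. -1.] jaw [ 0.99  -0.144 -0.   ] F [ 0.4 -0.3  0.2] op 0.498 q [ 0.19  0.55 -0.54  1.61  0.31  1.07 -0.58]
[ 313   44   59  198 1851] [341.28200972 140.31010265]
[199 290  21  59 371] [207.01886792 316.76010782]
```

View pics/w6.png

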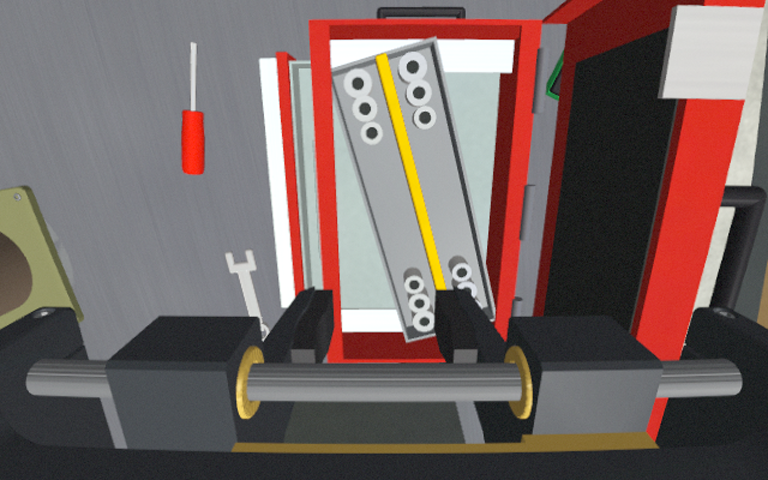

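```bash
python3 - <<'E'
from h import *
import pickle
c=pickle.load(open('w6.pkl','rb'))
T=plane(c,np.array([[332,72],[435,40],[494,315],[409,342]])/1.2,.126); print('tray corners',T.round(4),T.mean(0).round(4),[np.linalg.norm(T[i]-T[(i+1)%4]).round(3) for i in range(4)])
d1=(T[0]-T[3]+T[1]-T[2])/2; yt=np.arctan2(-d1[0],d1[1]); print('tray yaw',yt)
im=np.load('pics/w6.npy');hsv=cv2.cvtColor(im,cv2.COLOR_BGR2HSV); m=cv2.inRange(hsv,(22,150,120),(34,255,255)); m[:,:300]=0;m[245:]=0
ys=np.arange(60,235); xs=np.array([np.where(m[y])[0].mean() for y in ys]); pf=np.polyfit(ys,xs,1); print(pf, np.std(xs-np.polyval(pf,ys)))
e=[[np.polyval(pf,y),y] for y in (46,235)]; Q=plane(c,e,.141); d=Q[0]-Q[1]; print('rib',Q.round(4),'yaw',np.arctan2(-d[0],d[1]))
# rib top end: px y~45
u=d/np.linalg.norm(d); print('rib mid if end at +-.138', (Q[0]-.139*u).round(4))
Rm=plane(c,np.array([[310,20],[542,20],[329,362]])/1.2,.150); print('rim outer',Rm.round(4),np.linalg.norm(Rm[0]-Rm[1]).round(3)); d=Rm[0]-Rm[1];print('yaw',np.arctan2(-d[1],-d[0]))
F=plane(c,np.array([[331,40],[514,40]])/1.2,.15);print(F.round(4))
E
```

```text
tray corners [[ 0.5395  0.1527  0.126 ]
 [ 0.6307  0.1651  0.126 ]
 [ 0.6647 -0.1029  0.126 ]
 [ 0.5723 -0.122   0.126 ]] [0.6018 0.0232 0.126 ] [np.float64(0.092), np.float64(0.27), np.float64(0.094), np.float64(0.277)]
tray yaw 0.12227736199689251
[2.58803180e-01 3.04955933e+02] 0.20894701290036838
rib [[ 0.5827  0.1574  0.141 ]
 [ 0.6096 -0.0501  0.141 ]] yaw 0.129069316062577
rib mid if end at +-.138 [0.6006 0.0195 0.141 ]
rim outer [[ 0.5319  0.1893  0.15  ]
 [ 0.7123  0.1639  0.15  ]
 [ 0.4889 -0.1183  0.15  ]] 0.182
yaw -0.13975910882292625
[[0.5456 0.1726 0.15  ]
 [0.6894 0.1523 0.15  ]]
```

```bash
sed -i 's/^C0=.*/C0=np.array([.6003,.0230,0])/' h.py; python3 - <<'E'
from h import *
s,p,R=st(); T=np.array([.601,.0203,0])
p=np.array([.5675,.0268,.4947])
A=T-.03*XH+.28*ZH; B=T-.03*XH+.172*ZH; C=T+.172*ZH; D=T+.130*ZH; Rt=down(.128)
for g in (A,B,C,D):
    p,R=plan(g,Rt,p0=p,R0=R)
E
```

```text
dist 0.0678 ang 15.6 rows 5
call 0 end d [0.0017 0.0677 0.0041] w [ 0.001 -0.347 -0.   ]  | 1/5: d [0.0003 0.0135 0.0008] w [ 0.0001 -0.0694 -0.    ]
dist 0.1080 ang 0.0 rows 5
call 0 end d [0.    0.108 0.   ] w [0. 0. 0.]  | 1/5: d [0.     0.0216 0.    ] w [0. 0. 0.]
dist 0.0300 ang 0.0 rows 5
call 0 end d [0.0079 0.     0.0289] w [0. 0. 0.]  | 1/5: d [0.0016 0.     0.0058] w [0. 0. 0.]
dist 0.0420 ang 0.0 rows 5
call 0 end d [0.    0.042 0.   ] w [0. 0. 0.]  | 1/5: d [0.     0.0084 0.    ] w [0. 0. 0.]
```

Call:
{"name": "arm_command", "arguments": {
  "deltas": [
    {"dx":0,"dy":0.012,"dz":0.001,"wx":0,"wy":-0.07,"wz":0},
    {"dx":0.001,"dy":0.027,"dz":0.002,"wx":0,"wy":-0.14,"wz":0},
    {"dx":0.001,"dy":0.042,"dz":0.003,"wx":0,"wy":-0.21,"wz":0},
    {"dx":0.001,"dy":0.057,"dz":0.004,"wx":0,"wy":-0.28,"wz":0},
    {"dx":0.002,"dy":0.068,"dz":0.004,"wx":0,"wy":-0.347,"wz":0}
  ],
  "claw": -0.2
}}

```text
clock: 10.65
tool_pos: [0.5709, 0.0242, 0.4261]
eef_rot: [0.532, -0.467, 0.466, -0.531]
contact_force: [-0.2, -0.7, -0.0]
opening: 0.399
```

Call:
{"name": "arm_command", "arguments": {
  "deltas": [
    {"dx":0,"dy":0.02,"dz":0,"wx":0,"wy":0,"wz":0},
    {"dx":0,"dy":0.045,"dz":0,"wx":0,"wy":0,"wz":0},
    {"dx":0,"dy":0.07,"dz":0,"wx":0,"wy":0,"wz":0},
    {"dx":0,"dy":0.095,"dz":0,"wx":0,"wy":0,"wz":0},
    {"dx":0,"dy":0.108,"dz":0,"wx":0,"wy":0,"wz":0}
  ]
}}

```text
clock: 11.15
tool_pos: [0.5704, 0.024, 0.3171]
eef_rot: [0.532, -0.468, 0.466, -0.53]
contact_force: [-0.2, -0.7, -0.5]
opening: 0.4
```

```bash
python3 - <<'E'
from h import *
show()
c,im=snap('wrist','w7',None,1.2)
show()
E
```

```text
t 11.15 tcp [0.5704 0.024  0.3171] grasp [0.57   0.024  0.1701] appr [-0.003 -0.    -1.   ] jaw [ 0.992  0.128 -0.003] F [-0.2 -0.7 -0.5] op 0.4 q [ 0.16  0.78 -0.49  1.8   0.54  0.7  -0.5 ]
t 11.2 tcp [0.5701 0.024  0.3161] grasp [0.5694 0.0239 0.1691] appr [-0.005 -0.001 -1.   ] jaw [ 0.992  0.128 -0.005] F [-0.  -0.8 -0.8] op 0.4 q [ 0.16  0.78 -0.49  1.8   0.54  0.7  -0.5 ]
```

View pics/w7.png

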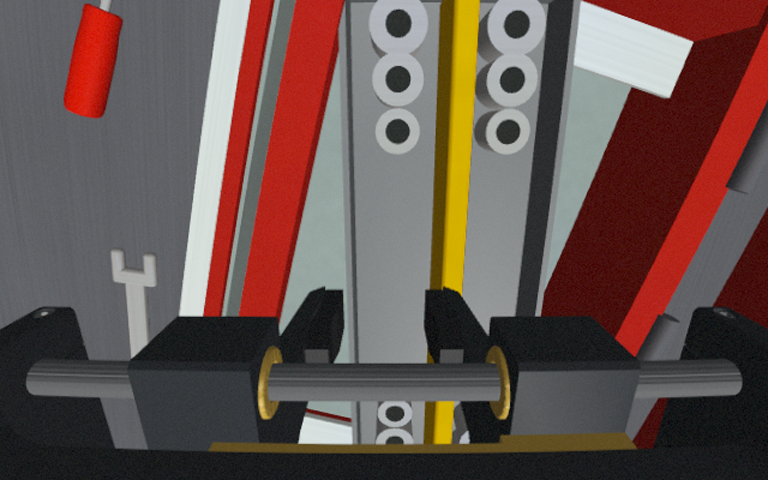

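Call:
{"name": "arm_command", "arguments": {
  "deltas": [
    {"dx":0.002,"dy":0,"dz":0.006,"wx":0,"wy":0,"wz":0},
    {"dx":0.004,"dy":0,"dz":0.014,"wx":0,"wy":0,"wz":0},
    {"dx":0.006,"dy":0,"dz":0.022,"wx":0,"wy":0,"wz":0},
    {"dx":0.008,"dy":0,"dz":0.029,"wx":0,"wy":0,"wz":0},
    {"dx":0.008,"dy":0,"dz":0.029,"wx":0,"wy":0,"wz":0}
  ]
}}

```text
clock: 11.7
tool_pos: [0.602, 0.0197, 0.3197]
eef_rot: [-0.53, 0.467, -0.468, 0.531]
contact_force: [-1.3, -0.2, 0.3]
opening: 0.397
```

```bash
python3 - <<'E'
from h import *
show()
c,im=snap('wrist','w8',None,1.2)
show()
# where rib should be vs grasp: expected rib pixel if centred at grasp
s,p,R=st(); M=R.as_matrix(); g=p+.147*M[:,1]
for k in (.03,.06,.1):
    X=g-k*M[:,0]; X[2]=.142; print(k,(proj(c,[X])*1.2).round(1))
E
```

```text
t 11.7 tcp [0.602  0.0197 0.3197] grasp [0.6023 0.0197 0.1727] appr [ 0.002  0.    -1.   ] jaw [0.992 0.127 0.002] F [-1.3 -0.2  0.3] op 0.397 q [ 0.17  0.81 -0.5   1.71  0.53  0.77 -0.46]
t 11.75 tcp [0.6012 0.0199 0.3195] grasp [0.6014 0.0199 0.1725] appr [ 0.001  0.    -1.   ] jaw [0.992 0.127 0.001] F [-0.5  1.4 -0.9] op 0.399 q [ 0.17  0.81 -0.5   1.71  0.53  0.77 -0.46]
0.03 [[383.8 233.5]]
0.06 [[383.7 164.4]]
0.1 [[383.6  60.4]]
```

View pics/w8.png

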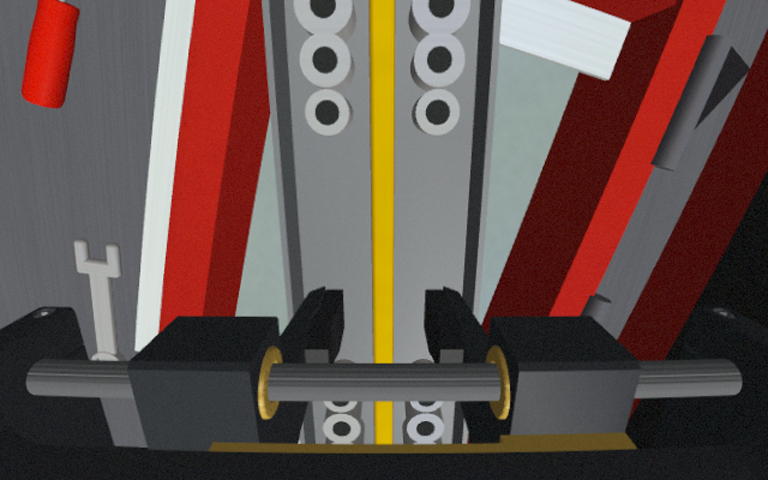

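Call:
{"name": "arm_command", "arguments": {
  "deltas": [
    {"dx":0,"dy":0.008,"dz":0,"wx":0,"wy":0,"wz":0},
    {"dx":0,"dy":0.02,"dz":0,"wx":0,"wy":0,"wz":0},
    {"dx":0,"dy":0.032,"dz":0,"wx":0,"wy":0,"wz":0},
    {"dx":0,"dy":0.042,"dz":0,"wx":0,"wy":0,"wz":0},
    {"dx":0,"dy":0.042,"dz":0,"wx":0,"wy":0,"wz":0}
  ]
}}

```text
clock: 12.25
tool_pos: [0.5998, 0.0199, 0.2751]
eef_rot: [0.532, -0.468, 0.466, -0.53]
contact_force: [-0.7, 0.1, 0.0]
opening: 0.398
```

Call:
{"name": "arm_command", "arguments": {
  "deltas": [
    {"dx":0,"dy":0,"dz":0,"wx":0,"wy":0,"wz":0},
    {"dx":0,"dy":0,"dz":0,"wx":0,"wy":0,"wz":0},
    {"dx":0,"dy":0,"dz":0,"wx":0,"wy":0,"wz":0},
    {"dx":0,"dy":0,"dz":0,"wx":0,"wy":0,"wz":0},
    {"dx":0,"dy":0,"dz":0,"wx":0,"wy":0,"wz":0}
  ],
  "claw": -1,
  "grip_force": 50
}}

```text
clock: 12.75
tool_pos: [0.601, 0.0201, 0.2777]
eef_rot: [-0.531, 0.467, -0.467, 0.531]
contact_force: [1.2, 0.5, 1.8]
opening: 0.109
```

```bash
python3 - <<'E'
from h import *
show()
E
```

```text
t 12.75 tcp [0.601  0.0201 0.2777] grasp [0.6013 0.0202 0.1307] appr [ 0.002  0.    -1.   ] jaw [0.992 0.128 0.002] F [1.2 0.5 1.8] op 0.109 q [ 0.15  0.86 -0.47  1.73  0.57  0.68 -0.5 ]
```

Call:
{"name": "arm_command", "arguments": {
  "deltas": [
    {"dx":0,"dy":-0.003,"dz":0,"wx":0,"wy":0,"wz":0},
    {"dx":0,"dy":-0.005,"dz":0,"wx":0,"wy":0.03,"wz":0},
    {"dx":0,"dy":-0.005,"dz":0,"wx":0,"wy":0.07,"wz":0},
    {"dx":0,"dy":-0.005,"dz":0,"wx":0,"wy":0.11,"wz":0},
    {"dx":0,"dy":-0.005,"dz":0,"wx":0,"wy":0.15,"wz":0}
  ]
}}

```text
clock: 13.25
tool_pos: [0.6004, 0.02, 0.2819]
eef_rot: [0.502, -0.498, 0.498, -0.502]
contact_force: [-1.1, -0.2, -5.0]
opening: 0.111
```

```bash
python3 - <<'E'
from h import *
show()
E
```

```text
t 13.25 tcp [0.6004 0.02   0.2819] grasp [0.6003 0.02   0.1349] appr [-0.001 -0.    -1.   ] jaw [ 1.     0.008 -0.001] F [-1.1 -0.2 -5. ] op 0.111 q [ 0.14  0.85 -0.44  1.73  0.53  0.68 -0.59]
```

Call:
{"name": "arm_command", "arguments": {
  "deltas": [
    {"dx":0,"dy":0,"dz":0,"wx":0,"wy":0.04,"wz":0},
    {"dx":0,"dy":0,"dz":0,"wx":0,"wy":0.08,"wz":0},
    {"dx":0,"dy":0,"dz":0,"wx":0,"wy":0.12,"wz":0},
    {"dx":0,"dy":0,"dz":0,"wx":0,"wy":0.16,"wz":0},
    {"dx":0,"dy":0,"dz":0,"wx":0,"wy":0.191,"wz":0}
  ]
}}

```text
clock: 13.75
tool_pos: [0.6006, 0.0201, 0.2822]
eef_rot: [0.463, -0.534, 0.534, -0.463]
contact_force: [0.5, -0.1, -5.3]
opening: 0.105
```

Call:
{"name": "arm_command", "arguments": {
  "deltas": [
    {"dx":0,"dy":0,"dz":-0.005,"wx":0,"wy":0,"wz":0},
    {"dx":0,"dy":-0.003,"dz":-0.01,"wx":0,"wy":0,"wz":0},
    {"dx":0,"dy":-0.005,"dz":-0.016,"wx":0,"wy":0,"wz":0},
    {"dx":0,"dy":-0.005,"dz":-0.02,"wx":0,"wy":0,"wz":0},
    {"dx":0,"dy":-0.005,"dz":-0.02,"wx":0,"wy":0,"wz":0}
  ]
}}

```text
clock: 14.25
tool_pos: [0.58, 0.023, 0.2874]
eef_rot: [-0.464, 0.534, -0.533, 0.464]
contact_force: [-0.3, 1.2, -5.2]
opening: 0.107
```

```bash
python3 - <<'E'
from h import *
show()
c,im=snap('wrist','w9',None,1.2)
c,im=snap('top','t9',(250,100,410,280),3.3)
show()
E
```

```text
t 14.25 tcp [0.58   0.023  0.2874] grasp [0.5799 0.023  0.1404] appr [-0.001 -0.    -1.   ] jaw [ 0.99  -0.138 -0.001] F [-0.3  1.2 -5.2] op 0.107 q [ 0.11  0.81 -0.39  1.8   0.49  0.63 -0.72]
t 14.35 tcp [0.5808 0.0228 0.2873] grasp [0.5809 0.0228 0.1403] appr [ 0. -0. -1.] jaw [ 0.99  -0.139  0.   ] F [ 0.7 -0.7 -4.6] op 0.106 q [ 0.11  0.82 -0.39  1.79  0.49  0.63 -0.72]
```

View pics/w9.png

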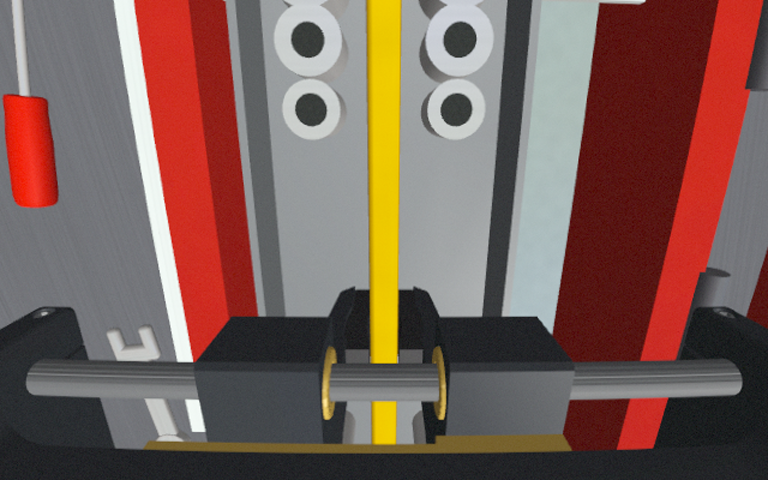

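View pics/t9.png

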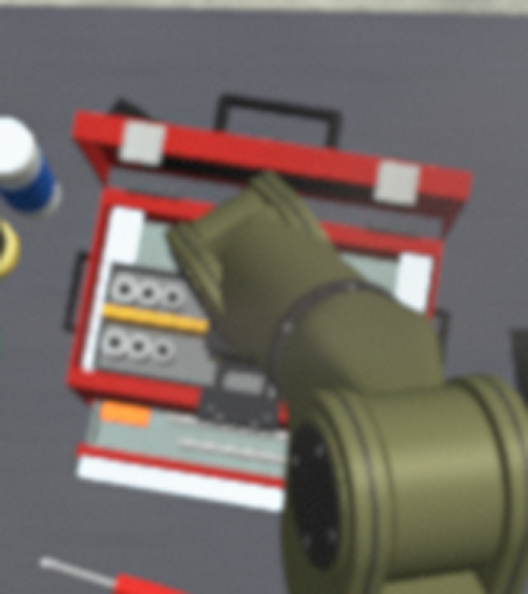

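Call:
{"name": "arm_command", "arguments": {
  "deltas": [
    {"dx":0,"dy":-0.01,"dz":0,"wx":0,"wy":0,"wz":0},
    {"dx":0,"dy":-0.03,"dz":0,"wx":0,"wy":0,"wz":0},
    {"dx":0,"dy":-0.055,"dz":0,"wx":0,"wy":0,"wz":0},
    {"dx":0,"dy":-0.075,"dz":0,"wx":0,"wy":0,"wz":0},
    {"dx":0,"dy":-0.085,"dz":0,"wx":0,"wy":0,"wz":0}
  ]
}}

```text
clock: 14.85
tool_pos: [0.5814, 0.023, 0.3746]
eef_rot: [0.463, -0.533, 0.534, -0.465]
contact_force: [0.8, 1.0, -5.2]
opening: 0.114
```

```bash
python3 - <<'E'
from h import *
show()
s,p,R=st(); R=down(-.139)
p,R=plan([.515,-.15,.225],down(-.75),p0=p,R0=R,v=.03,wmax=6)
p,R=plan([.458,-.3345,.12],down(-1.464),p0=p,R0=R,v=.03,wmax=6)
p,R=plan([.458,-.3345,.037],down(-1.464),p0=p,R0=R,v=.025)
E
```

```text
t 14.85 tcp [0.5814 0.023  0.3746] grasp [0.5819 0.0231 0.2276] appr [ 0.004  0.001 -1.   ] jaw [ 0.99  -0.139  0.004] F [ 0.8  1.  -5.2] op 0.114 q [ 0.15  0.7  -0.47  1.72  0.41  0.81 -0.65]
dist 0.1853 ang 35.0 rows 10
call 0 end d [ 0.0903  0.0013 -0.0209] w [0.    0.389 0.   ]  | 1/5: d [ 0.0181  0.0003 -0.0042] w [0.     0.0778 0.    ]
call 1 end d [0.0924 0.0013 0.0072] w [0.    0.389 0.   ]  | 1/5: d [0.0185 0.0003 0.0014] w [0.     0.0778 0.    ]
dist 0.2198 ang 40.9 rows 10
call 0 end d [0.0869 0.0525 0.042 ] w [0.    0.455 0.   ]  | 1/5: d [0.0174 0.0105 0.0084] w [0.     0.0909 0.    ]
call 1 end d [0.0668 0.0525 0.0698] w [0.    0.455 0.   ]  | 1/5: d [0.0134 0.0105 0.014 ] w [0.     0.0909 0.    ]
dist 0.0830 ang 0.0 rows 5
call 0 end d [0.    0.083 0.   ] w [0. 0. 0.]  | 1/5: d [0.     0.0166 0.    ] w [0. 0. 0.]
```

```bash
python3 - <<'E'
from h import *
s,p,R=st(); R=down(-.139)
a=W(-.12,-.06,.225); print(a)
p,R=plan(a,R,p0=p,R0=R,v=.03,wmax=6)
p,R=plan([.458,-.3345,.12],down(-1.464),p0=p,R0=R,v=.035,wmax=6)
p,R=plan([.458,-.3345,.037],down(-1.464),p0=p,R0=R,v=.025)
E
```

```text
[ 0.47310149 -0.01966779  0.225     ]
dist 0.1164 ang 0.0 rows 5
call 0 end d [ 0.0573  0.0026 -0.1013] w [0. 0. 0.]  | 1/5: d [ 0.0115  0.0005 -0.0203] w [0. 0. 0.]
dist 0.3322 ang 75.9 rows 15
call 0 end d [0.1046 0.035  0.0096] w [0.    0.562 0.   ]  | 1/5: d [0.0209 0.007  0.0019] w [0.     0.1125 0.    ]
call 1 end d [0.0905 0.035  0.0534] w [0.    0.562 0.   ]  | 1/5: d [0.0181 0.007  0.0107] w [0.     0.1125 0.    ]
call 2 end d [0.059  0.035  0.0869] w [0.    0.562 0.   ]  | 1/5: d [0.0118 0.007  0.0174] w [0.     0.1125 0.    ]
dist 0.0830 ang 0.0 rows 5
call 0 end d [0.    0.083 0.   ] w [0. 0. 0.]  | 1/5: d [0.     0.0166 0.    ] w [0. 0. 0.]
```

Call:
{"name": "arm_command", "arguments": {
  "deltas": [
    {"dx":0.003,"dy":0,"dz":-0.015,"wx":0,"wy":0,"wz":0},
    {"dx":0.015,"dy":0,"dz":-0.04,"wx":0,"wy":0,"wz":0},
    {"dx":0.03,"dy":0,"dz":-0.065,"wx":0,"wy":0,"wz":0},
    {"dx":0.045,"dy":0,"dz":-0.09,"wx":0,"wy":0,"wz":0},
    {"dx":0.057,"dy":0,"dz":-0.101,"wx":0,"wy":0,"wz":0}
  ]
}}

```text
clock: 15.35
tool_pos: [0.4702, -0.0202, 0.3721]
eef_rot: [-0.465, 0.534, -0.533, 0.463]
contact_force: [-0.1, -0.7, -5.2]
opening: 0.114
```

Call:
{"name": "arm_command", "arguments": {
  "deltas": [
    {"dx":0.021,"dy":0,"dz":0,"wx":0,"wy":0.08,"wz":0},
    {"dx":0.042,"dy":0,"dz":0.001,"wx":0,"wy":0.2,"wz":0},
    {"dx":0.063,"dy":0,"dz":0.003,"wx":0,"wy":0.32,"wz":0},
    {"dx":0.084,"dy":0,"dz":0.006,"wx":0,"wy":0.44,"wz":0},
    {"dx":0.105,"dy":0,"dz":0.01,"wx":0,"wy":0.56,"wz":0}
  ]
}}

```text
clock: 15.85
tool_pos: [0.4683, -0.1269, 0.3722]
eef_rot: [0.334, -0.623, 0.623, -0.334]
contact_force: [0.7, -0.4, -5.5]
opening: 0.11
```

```bash
python3 - <<'E'
from h import *
show()
p,R=plan([.458,-.3345,.12],down(-1.464),v=.035,wmax=6)
E
```

```text
t 15.85 tcp [ 0.4683 -0.1269  0.3722] grasp [ 0.4683 -0.1269  0.2252] appr [ 0. -0. -1.] jaw [ 0.832 -0.554  0.   ] F [ 0.7 -0.4 -5.5] op 0.11 q [ 0.4   0.58 -0.36  2.01  0.34  0.61 -0.77]
dist 0.2330 ang 50.2 rows 10
call 0 end d [0.0893 0.0526 0.0532] w [-0.     0.558 -0.   ]  | 1/5: d [0.0179 0.0105 0.0106] w [-0.      0.1116 -0.    ]
call 1 end d [0.0582 0.0526 0.0861] w [-0.     0.558 -0.   ]  | 1/5: d [0.0116 0.0105 0.0172] w [-0.      0.1116 -0.    ]
```

Call:
{"name": "arm_command", "arguments": {
  "deltas": [
    {"dx":0.019,"dy":0,"dz":0.007,"wx":0,"wy":0.112,"wz":0},
    {"dx":0.037,"dy":0,"dz":0.017,"wx":0,"wy":0.223,"wz":0},
    {"dx":0.055,"dy":0,"dz":0.028,"wx":0,"wy":0.335,"wz":0},
    {"dx":0.073,"dy":0.005,"dz":0.04,"wx":0,"wy":0.446,"wz":0},
    {"dx":0.089,"dy":0.015,"dz":0.053,"wx":0,"wy":0.558,"wz":0}
  ]
}}

```text
clock: 16.35
tool_pos: [0.4638, -0.2305, 0.3573]
eef_rot: [0.19, -0.681, 0.681, -0.191]
contact_force: [0.3, -0.8, -4.1]
opening: 0.108
```

Call:
{"name": "arm_command", "arguments": {
  "deltas": [
    {"dx":0.014,"dy":0.017,"dz":0.015,"wx":0,"wy":0.112,"wz":0},
    {"dx":0.028,"dy":0.035,"dz":0.032,"wx":0,"wy":0.223,"wz":0},
    {"dx":0.04,"dy":0.055,"dz":0.05,"wx":0,"wy":0.335,"wz":0},
    {"dx":0.05,"dy":0.075,"dz":0.07,"wx":0,"wy":0.446,"wz":0},
    {"dx":0.058,"dy":0.09,"dz":0.086,"wx":0,"wy":0.558,"wz":0}
  ]
}}

```text
clock: 16.85
tool_pos: [0.4592, -0.3344, 0.2654]
eef_rot: [0.038, -0.706, 0.706, -0.038]
contact_force: [0.8, 0.3, -4.6]
opening: 0.107
```

```bash
python3 - <<'E'
from h import *
show()
p,R=plan([.458,-.3345,.037],down(-1.464),v=.035,wmax=6)
c,im=snap('top','t10',(350,150,550,320),3)
E
```

```text
t 16.85 tcp [ 0.4592 -0.3344  0.2654] grasp [ 0.459  -0.3345  0.1184] appr [-0.001 -0.    -1.   ] jaw [ 0.107 -0.994  0.   ] F [ 0.8  0.3 -4.6] op 0.107 q [ 0.61  0.82 -0.1   1.85  0.16  0.48 -1.07]
dist 0.0814 ang 0.1 rows 5
call 0 end d [ 0.0011  0.0814 -0.    ] w [-0.     0.     0.001]  | 1/5: d [ 0.0002  0.0163 -0.    ] w [-0.0001  0.0001  0.0002]
```

View pics/t10.png

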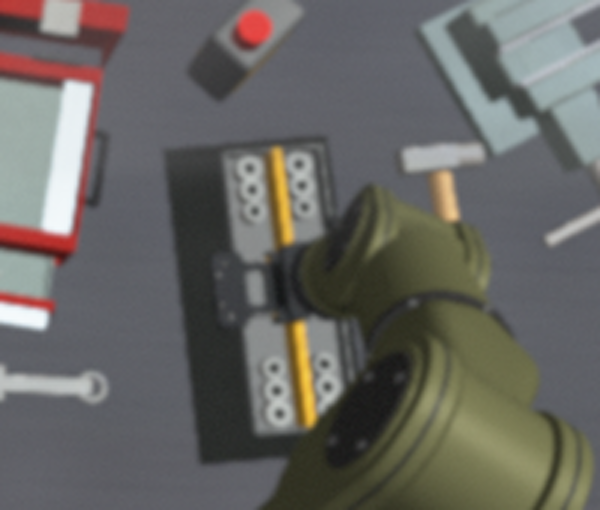

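Call:
{"name": "arm_command", "arguments": {
  "deltas": [
    {"dx":0,"dy":0.015,"dz":0,"wx":0,"wy":0,"wz":0},
    {"dx":0,"dy":0.04,"dz":0,"wx":0,"wy":0,"wz":0},
    {"dx":0,"dy":0.062,"dz":0,"wx":0,"wy":0,"wz":0},
    {"dx":0,"dy":0.073,"dz":0,"wx":0,"wy":0,"wz":0},
    {"dx":0,"dy":0.08,"dz":0,"wx":0,"wy":0,"wz":0}
  ]
}}

```text
clock: 17.4
tool_pos: [0.4595, -0.3324, 0.1861]
eef_rot: [-0.04, 0.706, -0.706, 0.04]
contact_force: [0.4, 0.0, -4.6]
opening: 0.111
```

```bash
python3 - <<'E'
from h import *
show()
E
```

```text
t 17.4 tcp [ 0.4595 -0.3324  0.1861] grasp [ 0.4594 -0.3324  0.0391] appr [-0.001  0.    -1.   ] jaw [ 0.113 -0.994 -0.   ] F [ 0.4  0.  -4.6] op 0.111 q [ 0.59  0.95 -0.07  1.87  0.18  0.33 -1.09]
```

Call:
{"name": "arm_command", "arguments": {
  "deltas": [
    {"dx":0,"dy":0.002,"dz":0,"wx":0,"wy":0,"wz":0},
    {"dx":0,"dy":0.003,"dz":0,"wx":0,"wy":0,"wz":0},
    {"dx":0,"dy":0.004,"dz":0,"wx":0,"wy":0,"wz":0},
    {"dx":0,"dy":0.004,"dz":0,"wx":0,"wy":0,"wz":0},
    {"dx":0,"dy":0.004,"dz":0,"wx":0,"wy":0,"wz":0}
  ]
}}

```text
clock: 17.9
tool_pos: [0.4597, -0.3323, 0.1847]
eef_rot: [0.04, -0.706, 0.706, -0.041]
contact_force: [-2.4, 1.2, 6.4]
opening: 0.111
```

```bash
python3 - <<'E'
from h import *
show()
E
```

```text
t 17.9 tcp [ 0.4597 -0.3323  0.1847] grasp [ 0.4599 -0.3324  0.0377] appr [ 0.001 -0.001 -1.   ] jaw [ 0.114 -0.993  0.001] F [-2.4  1.2  6.4] op 0.111 q [ 0.59  0.95 -0.07  1.87  0.18  0.32 -1.09]
```

Call:
{"name": "arm_command", "arguments": {
  "deltas": [
    {"dx":0,"dy":0,"dz":0,"wx":0,"wy":0,"wz":0},
    {"dx":0,"dy":0,"dz":0,"wx":0,"wy":0,"wz":0},
    {"dx":0,"dy":0,"dz":0,"wx":0,"wy":0,"wz":0},
    {"dx":0,"dy":0,"dz":0,"wx":0,"wy":0,"wz":0},
    {"dx":0,"dy":-0.003,"dz":0,"wx":0,"wy":0,"wz":0}
  ],
  "claw": -0.2
}}

```text
clock: 18.4
tool_pos: [0.4596, -0.332, 0.186]
eef_rot: [-0.041, 0.706, -0.706, 0.041]
contact_force: [-0.2, 0.3, 0.4]
opening: 0.401
```

Call:
{"name": "arm_command", "arguments": {
  "deltas": [
    {"dx":0,"dy":-0.02,"dz":0,"wx":0,"wy":0,"wz":0},
    {"dx":0,"dy":-0.06,"dz":0,"wx":0,"wy":0,"wz":0},
    {"dx":0,"dy":-0.1,"dz":0,"wx":0,"wy":0,"wz":0},
    {"dx":0,"dy":-0.14,"dz":0,"wx":0,"wy":0,"wz":0},
    {"dx":0,"dy":-0.16,"dz":0,"wx":0,"wy":0,"wz":0}
  ]
}}

```text
clock: 18.9
tool_pos: [0.4601, -0.3325, 0.3498]
eef_rot: [0.039, -0.705, 0.707, -0.042]
contact_force: [0.9, -0.5, -0.3]
opening: 0.402
```

```bash
python3 - <<'E'
from h import *
show()
c,im=snap('top','t11')
save(im,'t11a',(180,120,330,300),3.3)
c2,im2=snap('wrist','w11',None,1.2)
show()
E
```

```text
t 18.9 tcp [ 0.4601 -0.3325  0.3498] grasp [ 0.4608 -0.3329  0.2028] appr [ 0.004 -0.003 -1.   ] jaw [ 0.115 -0.993  0.003] F [ 0.9 -0.5 -0.3] op 0.402 q [ 0.62  0.68 -0.13  1.8   0.14  0.66 -1.04]
t 19.0 tcp [ 0.4604 -0.3327  0.3496] grasp [ 0.4612 -0.3332  0.2026] appr [ 0.006 -0.004 -1.   ] jaw [ 0.114 -0.993  0.004] F [-0.1  0.2 -0.5] op 0.401 q [ 0.62  0.68 -0.13  1.8   0.14  0.66 -1.05]
```

View pics/t11a.png

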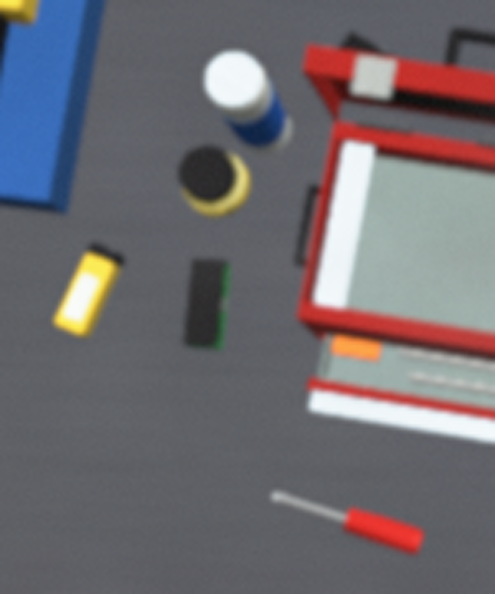

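View pics/w11.png

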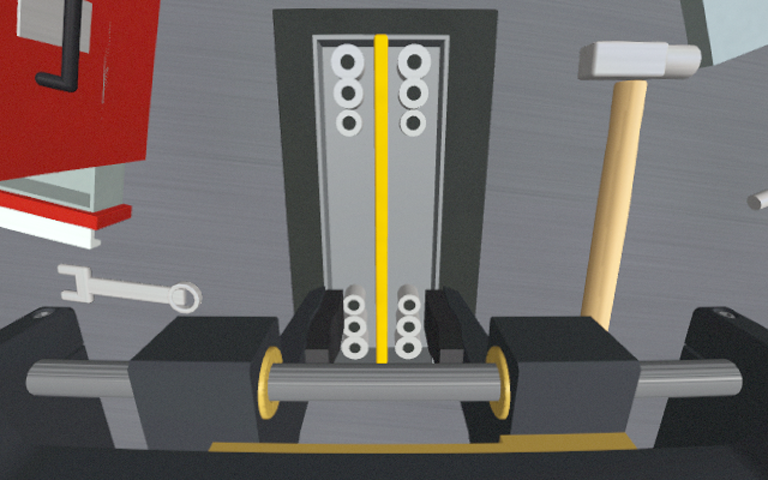

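```bash
python3 - <<'E'
from h import *
c=r.get_calibration('top'); o=np.array([180,120]); s=3.3
B=plane(c,np.array([[193,260],[228,262],[220,348],[184,345]])/s+o,.028)
L=plane(c,np.array([[92,243],[125,260],[83,335],[52,322]])/s+o,.028)
for n,P in (('bit',B),('lamp',L)):
    d=(P[0]+P[1]-P[2]-P[3])/2; print(n,P.mean(0).round(4),'yaw long',np.arctan2(d[1],d[0]).round(3),np.linalg.norm(d).round(3),np.linalg.norm(P[0]-P[1]+P[3]-P[2])/2)
im=np.load('pics/t11.npy'); hsv=cv2.cvtColor(im,cv2.COLOR_BGR2HSV)
for nm,(x,y) in {'A':(243,212),'B':(159,217),'C':(294,140)}.items():
    p=plane(c,[[x,y]],.028)[0]; print(nm,p.round(3),'dist base',np.hypot(p[0],p[1]).round(3))
g=proj(c,[[.458,-.3345,.003],[.46,-.333,.003]])
save(im,'t11b',(400,180,490,315),4)
save(im,'t11c',(80,120,320,300),3.3)
E
```

```text
bit [0.5587 0.3004 0.028 ] yaw long -0.038 0.085 0.035245550714267465
lamp [0.5694 0.4185 0.028 ] yaw long -0.423 0.085 0.035860186878245486
A [0.559 0.299 0.028] dist base 0.634
B [0.535 0.573 0.028] dist base 0.784
C [0.805 0.143 0.028] dist base 0.818
```

View pics/t11c.png

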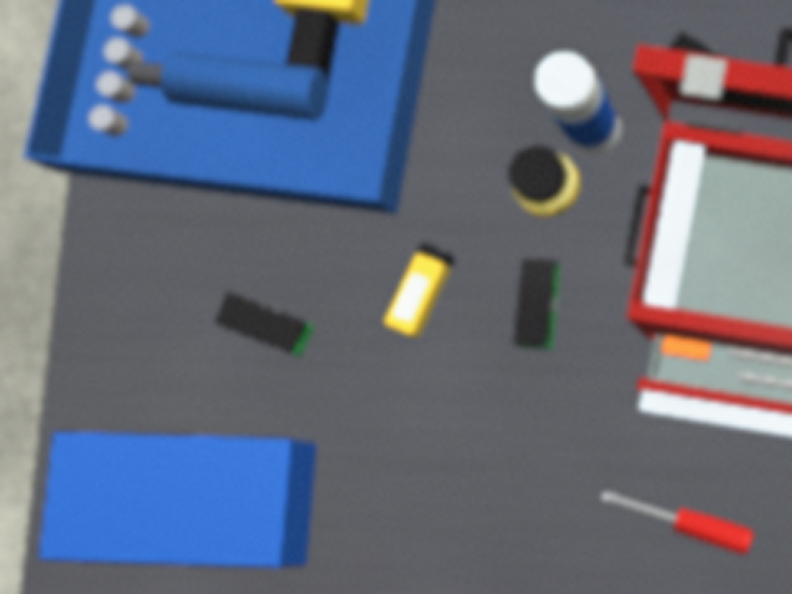

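```bash
python3 - <<'E'
from h import *
show()
s,p,R=st(); R=down(-1.457)
p,R=plan([.5587,.300,.16],down(1.533),p0=p,R0=R,wmax=8.4)
print(p)
E
```

```text
t 19.0 tcp [ 0.4604 -0.3327  0.3496] grasp [ 0.4612 -0.3332  0.2026] appr [ 0.006 -0.004 -1.   ] jaw [ 0.114 -0.993  0.004] F [-0.1  0.2 -0.5] op 0.401 q [ 0.62  0.68 -0.13  1.8   0.14  0.66 -1.05]
dist 0.6417 ang 171.3 rows 25
call 0 end d [-0.0339  0.0085 -0.1235] w [ 0.    -0.761  0.   ]  | 1/5: d [-0.0068  0.0017 -0.0247] w [ 0.     -0.1523  0.    ]
call 1 end d [-0.0975  0.0085 -0.083 ] w [ 0.    -0.761  0.   ]  | 1/5: d [-0.0195  0.0017 -0.0166] w [ 0.     -0.1523  0.    ]
call 2 end d [-0.1273  0.0085 -0.0137] w [ 0.    -0.761  0.   ]  | 1/5: d [-0.0255  0.0017 -0.0027] w [ 0.     -0.1523  0.    ]
call 3 end d [-0.1129  0.0085  0.0604] w [ 0.    -0.761  0.   ]  | 1/5: d [-0.0226  0.0017  0.0121] w [ 0.     -0.1523  0.    ]
call 4 end d [-0.0593  0.0085  0.1135] w [ 0.    -0.761  0.   ]  | 1/5: d [-0.0119  0.0017  0.0227] w [ 0.     -0.1523  0.    ]
[0.5587 0.3    0.307 ]
```

Call:
{"name": "arm_command", "arguments": {
  "deltas": [
    {"dx":-0.007,"dy":-0.01,"dz":-0.025,"wx":0,"wy":-0.15,"wz":0},
    {"dx":-0.014,"dy":-0.02,"dz":-0.05,"wx":0,"wy":-0.3,"wz":0},
    {"dx":-0.02,"dy":-0.03,"dz":-0.074,"wx":0,"wy":-0.455,"wz":0},
    {"dx":-0.027,"dy":-0.03,"dz":-0.099,"wx":0,"wy":-0.61,"wz":0},
    {"dx":-0.034,"dy":-0.03,"dz":-0.124,"wx":0,"wy":-0.76,"wz":0}
  ]
}}

```text
clock: 19.5
tool_pos: [0.4789, -0.2039, 0.3755]
eef_rot: [-0.248, 0.662, -0.662, 0.248]
contact_force: [0.1, -0.2, -0.2]
opening: 0.403
```

Call:
{"name": "arm_command", "arguments": {
  "deltas": [
    {"dx":-0.02,"dy":0,"dz":-0.017,"wx":0,"wy":-0.15,"wz":0},
    {"dx":-0.039,"dy":0,"dz":-0.033,"wx":0,"wy":-0.3,"wz":0},
    {"dx":-0.058,"dy":0,"dz":-0.05,"wx":0,"wy":-0.455,"wz":0},
    {"dx":-0.078,"dy":0,"dz":-0.066,"wx":0,"wy":-0.61,"wz":0},
    {"dx":-0.098,"dy":0,"dz":-0.083,"wx":0,"wy":-0.76,"wz":0}
  ]
}}

```text
clock: 20.0
tool_pos: [0.4989, -0.0772, 0.3751]
eef_rot: [-0.432, 0.56, -0.559, 0.431]
contact_force: [0.1, -0.5, -0.9]
opening: 0.397
```

Call:
{"name": "arm_command", "arguments": {
  "deltas": [
    {"dx":-0.026,"dy":0,"dz":-0.003,"wx":0,"wy":-0.15,"wz":0},
    {"dx":-0.051,"dy":0,"dz":-0.006,"wx":0,"wy":-0.3,"wz":0},
    {"dx":-0.076,"dy":0,"dz":-0.008,"wx":0,"wy":-0.455,"wz":0},
    {"dx":-0.102,"dy":0,"dz":-0.011,"wx":0,"wy":-0.61,"wz":0},
    {"dx":-0.127,"dy":0,"dz":-0.014,"wx":0,"wy":-0.76,"wz":0}
  ]
}}

```text
clock: 20.5
tool_pos: [0.5183, 0.0491, 0.3751]
eef_rot: [0.578, -0.409, 0.408, -0.577]
contact_force: [0.2, -0.2, -0.7]
opening: 0.397
```

```bash
python3 - <<'E'
from h import *
show()
p,R=plan([.5587,.300,.16],down(1.533),wmax=8.4)
E
```

```text
t 20.5 tcp [0.5183 0.0491 0.3751] grasp [0.518  0.0491 0.2281] appr [-0.002  0.    -1.   ] jaw [ 0.943  0.334 -0.002] F [ 0.2 -0.2 -0.7] op 0.397 q [ 0.19  0.65 -0.61  1.9   0.53  0.76 -0.38]
dist 0.2631 ang 68.3 rows 10
call 0 end d [-0.1115  0.034   0.061 ] w [ 0.001 -0.759 -0.001]  | 1/5: d [-0.0223  0.0068  0.0122] w [ 0.0002 -0.1519 -0.0002]
call 1 end d [-0.058  0.034  0.113] w [ 0.001 -0.759 -0.001]  | 1/5: d [-0.0116  0.0068  0.0226] w [ 0.0002 -0.1519 -0.0002]
```

Call:
{"name": "arm_command", "arguments": {
  "deltas": [
    {"dx":-0.022,"dy":0,"dz":0.012,"wx":0,"wy":-0.15,"wz":0},
    {"dx":-0.045,"dy":0,"dz":0.024,"wx":0,"wy":-0.3,"wz":0},
    {"dx":-0.067,"dy":0,"dz":0.037,"wx":0,"wy":-0.455,"wz":0},
    {"dx":-0.089,"dy":0,"dz":0.049,"wx":0,"wy":-0.61,"wz":0},
    {"dx":-0.112,"dy":0,"dz":0.061,"wx":0,"wy":-0.76,"wz":0}
  ],
  "claw": 0.4
}}

```text
clock: 21.0
tool_pos: [0.5392, 0.1746, 0.3749]
eef_rot: [0.672, -0.221, 0.22, -0.671]
contact_force: [0.3, 0.8, -0.6]
opening: 0.701
```

Call:
{"name": "arm_command", "arguments": {
  "deltas": [
    {"dx":-0.012,"dy":0.01,"dz":0.023,"wx":0,"wy":-0.15,"wz":0},
    {"dx":-0.023,"dy":0.02,"dz":0.046,"wx":0,"wy":-0.3,"wz":0},
    {"dx":-0.035,"dy":0.035,"dz":0.07,"wx":0,"wy":-0.455,"wz":0},
    {"dx":-0.047,"dy":0.05,"dz":0.095,"wx":0,"wy":-0.61,"wz":0},
    {"dx":-0.058,"dy":0.065,"dz":0.113,"wx":0,"wy":-0.76,"wz":0}
  ]
}}

```text
clock: 21.5
tool_pos: [0.56, 0.3007, 0.3092]
eef_rot: [-0.707, 0.013, -0.012, 0.707]
contact_force: [0.2, -0.6, 0.5]
opening: 0.705
```

Call:
{"name": "arm_command", "arguments": {
  "deltas": [
    {"dx":0,"dy":0,"dz":0,"wx":0,"wy":0,"wz":0},
    {"dx":0,"dy":0,"dz":0,"wx":0,"wy":0,"wz":0},
    {"dx":0,"dy":0,"dz":0,"wx":0,"wy":0,"wz":0},
    {"dx":0,"dy":0,"dz":0,"wx":0,"wy":0,"wz":0},
    {"dx":0,"dy":0,"dz":0,"wx":0,"wy":0,"wz":0}
  ]
}}

```text
clock: 22.0
tool_pos: [0.5605, 0.2984, 0.3118]
eef_rot: [0.707, -0.015, 0.016, -0.707]
contact_force: [-0.1, -0.7, 0.3]
opening: 0.704
```

```bash
python3 - <<'E'
from h import *
import pickle
show()
c,im=snap('wrist','w12',None,1.2); pickle.dump(c,open('w12.pkl','wb'))
show()
E
```

```text
t 22.0 tcp [0.5605 0.2984 0.3118] grasp [0.5607 0.2983 0.1648] appr [ 0.001 -0.    -1.   ] jaw [ 0.044  0.999 -0.   ] F [-0.1 -0.7  0.3] op 0.704 q [-0.14  0.94 -0.83  1.6   0.8   0.98  0.29]
t 22.05 tcp [0.5605 0.2986 0.3118] grasp [0.5606 0.2985 0.1648] appr [ 0.001 -0.    -1.   ] jaw [ 0.043  0.999 -0.   ] F [0.4 0.1 0.5] op 0.695 q [-0.14  0.94 -0.83  1.6   0.8   0.98  0.29]
```

View pics/w12.png

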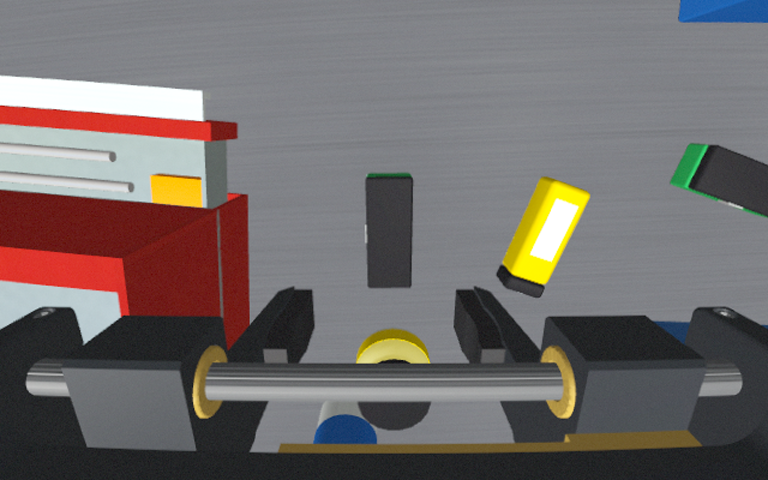

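```bash
python3 - <<'E'
from h import *
import pickle
c=pickle.load(open('w12.pkl','rb'))
B=plane(c,np.array([[366,178],[411.5,178],[411.5,287.5],[367,287.5]])/1.2,.028)
# lamp top face: yellow top + black head
L=plane(c,np.array([[546,180],[589,195],[541,292],[501,270]])/1.2,.028)
for n,P in (('bit',B),('lamp',L)):
    d=(P[3]+P[2]-P[0]-P[1])/2; print(n,P.mean(0).round(4),'yaw long',np.arctan2(d[1],d[0]).round(3),np.linalg.norm(d).round(3),np.linalg.norm(P[0]-P[1]+P[3]-P[2])/2)
s,p,R=st()
b=B.mean(0); d=(B[3]+B[2]-B[0]-B[1])/2; yw=np.arctan2(d[1],d[0])
plan([b[0],b[1],.0225],down(yw+np.pi/2))
E
```

```text
bit [0.5612 0.3016 0.028 ] yaw long -0.036 0.084 0.03322563949321986
lamp [0.5668 0.4166 0.028 ] yaw long -0.386 0.077 0.03619535242211152
dist 0.1423 ang 0.5 rows 5
call 0 end d [0.0004 0.1423 0.0031] w [ 0.    -0.01   0.001]  | 1/5: d [0.0001 0.0285 0.0006] w [ 0.0001 -0.002   0.0003]
```

Call:
{"name": "arm_command", "arguments": {
  "deltas": [
    {"dx":0,"dy":0.02,"dz":0.003,"wx":0,"wy":0,"wz":0},
    {"dx":0,"dy":0.05,"dz":0.003,"wx":0,"wy":0,"wz":0},
    {"dx":0,"dy":0.085,"dz":0.003,"wx":0,"wy":0,"wz":0},
    {"dx":0,"dy":0.11,"dz":0.003,"wx":0,"wy":0,"wz":0},
    {"dx":0,"dy":0.125,"dz":0.003,"wx":0,"wy":0,"wz":0}
  ]
}}

```text
clock: 22.55
tool_pos: [0.5594, 0.3015, 0.1828]
eef_rot: [0.708, -0.016, 0.014, -0.706]
contact_force: [0.5, 0.3, -0.6]
opening: 0.699
```

Call:
{"name": "arm_command", "arguments": {
  "deltas": [
    {"dx":0,"dy":0.006,"dz":0,"wx":0,"wy":0,"wz":0},
    {"dx":0,"dy":0.012,"dz":0,"wx":0,"wy":0,"wz":0},
    {"dx":0,"dy":0.016,"dz":0,"wx":0,"wy":0,"wz":0},
    {"dx":0,"dy":0.017,"dz":0,"wx":0,"wy":0,"wz":0},
    {"dx":0,"dy":0.017,"dz":0,"wx":0,"wy":0,"wz":0}
  ]
}}

```text
clock: 23.05
tool_pos: [0.5605, 0.3024, 0.1698]
eef_rot: [-0.707, 0.015, -0.015, 0.707]
contact_force: [-0.6, 0.1, 0.7]
opening: 0.698
```

```bash
python3 - <<'E'
from h import *
show()
E
```

```text
t 23.05 tcp [0.5605 0.3024 0.1698] grasp [0.5606 0.3025 0.0228] appr [ 0.001  0.001 -1.   ] jaw [0.042 0.999 0.001] F [-0.6  0.1  0.7] op 0.698 q [-0.2   1.12 -0.71  1.63  0.98  0.78  0.15]
```

Call:
{"name": "arm_command", "arguments": {
  "deltas": [
    {"dx":0,"dy":0,"dz":0,"wx":0,"wy":0,"wz":0},
    {"dx":0,"dy":0,"dz":0,"wx":0,"wy":0,"wz":0},
    {"dx":0,"dy":0,"dz":0,"wx":0,"wy":0,"wz":0},
    {"dx":0,"dy":0,"dz":0,"wx":0,"wy":0,"wz":0},
    {"dx":0,"dy":0,"dz":0,"wx":0,"wy":0,"wz":0}
  ],
  "claw": -1,
  "grip_force": 30
}}

```text
clock: 23.55
tool_pos: [0.5604, 0.3023, 0.1694]
eef_rot: [-0.707, 0.015, -0.015, 0.707]
contact_force: [0.1, -1.6, 1.7]
opening: 0.384
```

Call:
{"name": "arm_command", "arguments": {
  "deltas": [
    {"dx":0,"dy":-0.01,"dz":0,"wx":0,"wy":0,"wz":0},
    {"dx":0,"dy":-0.04,"dz":0,"wx":0,"wy":0,"wz":0},
    {"dx":0,"dy":-0.085,"dz":0,"wx":0,"wy":0,"wz":0},
    {"dx":0,"dy":-0.13,"dz":0,"wx":0,"wy":0,"wz":0},
    {"dx":0,"dy":-0.17,"dz":0,"wx":0,"wy":0,"wz":0}
  ]
}}

```text
clock: 24.05
tool_pos: [0.56, 0.3024, 0.3418]
eef_rot: [-0.707, 0.015, -0.015, 0.707]
contact_force: [0.9, 1.0, -0.9]
opening: 0.383
```

```bash
python3 - <<'E'
from h import *
show()
c,im=snap('wrist','w13',None,1.2)
s,p,R=st(); R=down(1.534)
t=W(-.01,.045,.21); print(t)
p,R=plan(t,down(CY+np.pi/2),p0=p,R0=R,v=.04)
p,R=plan(W(-.01,.045,.081),down(CY+np.pi/2),p0=p,R0=R,v=.02)
E
```

```text
t 24.05 tcp [0.56   0.3024 0.3418] grasp [0.56   0.3025 0.1948] appr [ 0.     0.001 -1.   ] jaw [0.042 0.999 0.001] F [ 0.9  1.  -0.9] op 0.383 q [-0.14  0.9  -0.86  1.57  0.77  1.03  0.32]
[0.59667728 0.06895515 0.21      ]
dist 0.2382 ang 5.9 rows 10
call 0 end d [ 0.0222 -0.0042 -0.1169] w [0.    0.066 0.   ]  | 1/5: d [ 0.0044 -0.0008 -0.0234] w [0.     0.0131 0.    ]
call 1 end d [ 0.0282 -0.0042 -0.1156] w [0.    0.066 0.   ]  | 1/5: d [ 0.0056 -0.0008 -0.0231] w [0.     0.0131 0.    ]
dist 0.1290 ang 0.0 rows 10
call 0 end d [ 0.      0.0645 -0.    ] w [0. 0. 0.]  | 1/5: d [ 0.      0.0129 -0.    ] w [0. 0. 0.]
call 1 end d [ 0.      0.0645 -0.    ] w [0. 0. 0.]  | 1/5: d [ 0.      0.0129 -0.    ] w [0. 0. 0.]
```

View pics/w13.png

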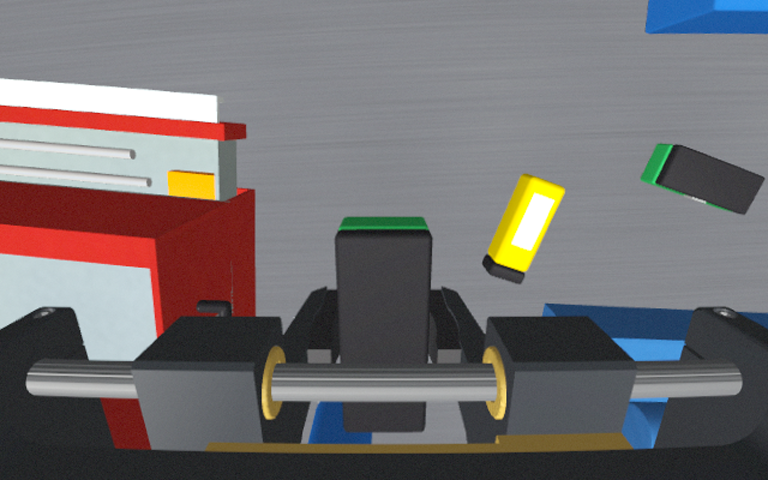

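Call:
{"name": "arm_command", "arguments": {
  "deltas": [
    {"dx":0.002,"dy":-0.01,"dz":-0.012,"wx":0,"wy":0.013,"wz":0},
    {"dx":0.006,"dy":-0.015,"dz":-0.035,"wx":0,"wy":0.026,"wz":0},
    {"dx":0.011,"dy":-0.015,"dz":-0.06,"wx":0,"wy":0.04,"wz":0},
    {"dx":0.017,"dy":-0.015,"dz":-0.09,"wx":0,"wy":0.053,"wz":0},
    {"dx":0.022,"dy":-0.015,"dz":-0.117,"wx":0,"wy":0.066,"wz":0}
  ]
}}

```text
clock: 24.6
tool_pos: [0.5772, 0.1814, 0.3527]
eef_rot: [0.707, -0.035, 0.033, -0.705]
contact_force: [0.6, 0.0, -2.2]
opening: 0.387
```

Call:
{"name": "arm_command", "arguments": {
  "deltas": [
    {"dx":0.006,"dy":0,"dz":-0.03,"wx":0,"wy":0.013,"wz":0},
    {"dx":0.013,"dy":0,"dz":-0.06,"wx":0,"wy":0.026,"wz":0},
    {"dx":0.02,"dy":0,"dz":-0.09,"wx":0,"wy":0.04,"wz":0},
    {"dx":0.028,"dy":0,"dz":-0.112,"wx":0,"wy":0.066,"wz":0},
    {"dx":0.028,"dy":0,"dz":-0.116,"wx":0,"wy":0.066,"wz":0}
  ]
}}

```text
clock: 25.1
tool_pos: [0.5946, 0.0609, 0.3523]
eef_rot: [0.707, -0.055, 0.053, -0.703]
contact_force: [0.1, 0.3, -1.8]
opening: 0.382
```

```bash
python3 - <<'E'
from h import *
show()
c,im=snap('wrist','w14',None,1.2)
p,R=plan(W(-.01,.045,.081),down(CY+np.pi/2),v=.025)
E
```

```text
t 25.1 tcp [0.5946 0.0609 0.3523] grasp [0.5942 0.0602 0.2053] appr [-0.003 -0.005 -1.   ] jaw [ 0.152  0.988 -0.005] F [ 0.1  0.3 -1.8] op 0.382 q [ 0.28  0.85 -0.87  1.68  0.76  0.99  0.55]
dist 0.1248 ang 0.7 rows 5
call 0 end d [0.0019 0.1246 0.0071] w [ 0.004 -0.013 -0.003]  | 1/5: d [0.0004 0.0249 0.0014] w [ 0.0009 -0.0027 -0.0006]
```

View pics/w14.png

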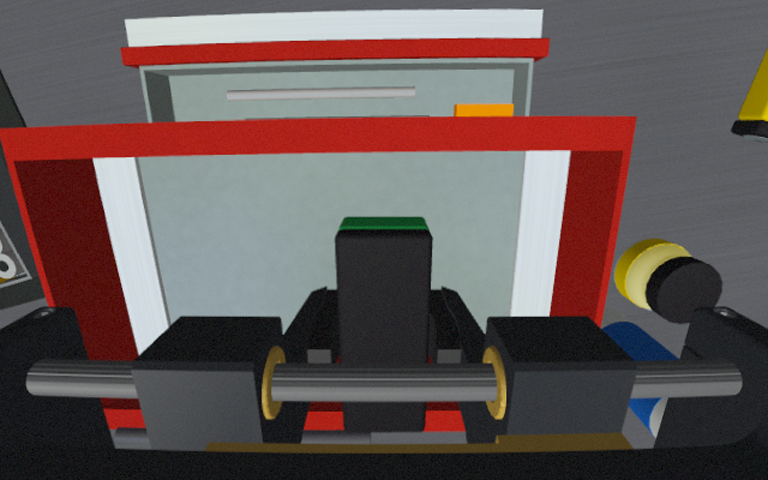

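Call:
{"name": "arm_command", "arguments": {
  "deltas": [
    {"dx":0,"dy":0.0,"dz":0,"wx":0,"wy":0,"wz":0},
    {"dx":0,"dy":0.01,"dz":0,"wx":0,"wy":0,"wz":0},
    {"dx":0,"dy":0.03,"dz":0,"wx":0,"wy":0,"wz":0},
    {"dx":0,"dy":0.055,"dz":0,"wx":0,"wy":0,"wz":0},
    {"dx":0,"dy":0.075,"dz":0,"wx":0,"wy":0,"wz":0}
  ]
}}

```text
clock: 25.65
tool_pos: [0.5936, 0.0678, 0.2774]
eef_rot: [-0.705, 0.051, -0.05, 0.705]
contact_force: [-0.2, -0.6, -2.2]
opening: 0.384
```

```bash
python3 - <<'E'
from h import *
show()
p,R=plan(W(-.01,.045,.081),down(CY+np.pi/2),v=.025)
E
```

```text
t 25.65 tcp [0.5936 0.0678 0.2774] grasp [0.5934 0.0678 0.1304] appr [-0.001  0.    -1.   ] jaw [0.143 0.99  0.   ] F [-0.2 -0.6 -2.2] op 0.384 q [ 0.24  0.94 -0.8   1.74  0.87  0.86  0.46]
dist 0.0496 ang 0.2 rows 5
call 0 end d [0.0029 0.0494 0.0016] w [-0.    -0.004 -0.002]  | 1/5: d [0.0006 0.0099 0.0003] w [-0.     -0.0008 -0.0004]
```

Call:
{"name": "arm_command", "arguments": {
  "deltas": [
    {"dx":0,"dy":0.012,"dz":0,"wx":0,"wy":0,"wz":0},
    {"dx":0,"dy":0.027,"dz":0,"wx":0,"wy":0,"wz":0},
    {"dx":0,"dy":0.038,"dz":0,"wx":0,"wy":0,"wz":0},
    {"dx":0,"dy":0.045,"dz":0,"wx":0,"wy":0,"wz":0},
    {"dx":0,"dy":0.049,"dz":0,"wx":0,"wy":0,"wz":0}
  ]
}}

```text
clock: 26.15
tool_pos: [0.5944, 0.0664, 0.2297]
eef_rot: [0.705, -0.051, 0.051, -0.705]
contact_force: [-0.6, -1.0, -1.1]
opening: 0.382
```

```bash
python3 - <<'E'
from h import *
show()
E
```

```text
t 26.15 tcp [0.5944 0.0664 0.2297] grasp [0.5943 0.0664 0.0827] appr [-0. -0. -1.] jaw [ 0.145  0.989 -0.   ] F [-0.6 -1.  -1.1] op 0.382 q [ 0.21  1.01 -0.75  1.75  0.94  0.79  0.41]
```

Call:
{"name": "arm_command", "arguments": {
  "deltas": [
    {"dx":0,"dy":0.001,"dz":0,"wx":0,"wy":0,"wz":0},
    {"dx":0,"dy":0.002,"dz":0,"wx":0,"wy":0,"wz":0},
    {"dx":0,"dy":0.003,"dz":0,"wx":0,"wy":0,"wz":0},
    {"dx":0,"dy":0.003,"dz":0,"wx":0,"wy":0,"wz":0},
    {"dx":0,"dy":0.003,"dz":0,"wx":0,"wy":0,"wz":0}
  ]
}}

```text
clock: 26.65
tool_pos: [0.5944, 0.0663, 0.2274]
eef_rot: [-0.705, 0.051, -0.052, 0.705]
contact_force: [-0.2, 0.5, -1.6]
opening: 0.388
```

Call:
{"name": "arm_command", "arguments": {
  "deltas": [
    {"dx":0,"dy":0,"dz":0,"wx":0,"wy":0,"wz":0},
    {"dx":0,"dy":0,"dz":0,"wx":0,"wy":0,"wz":0},
    {"dx":0,"dy":0,"dz":0,"wx":0,"wy":0,"wz":0},
    {"dx":0,"dy":0,"dz":0,"wx":0,"wy":0,"wz":0},
    {"dx":0,"dy":-0.005,"dz":0,"wx":0,"wy":0,"wz":0}
  ],
  "claw": 0.1
}}

```text
clock: 27.15
tool_pos: [0.5941, 0.0662, 0.2319]
eef_rot: [0.705, -0.052, 0.051, -0.705]
contact_force: [0.1, 0.5, -0.0]
opening: 0.55
```

Call:
{"name": "arm_command", "arguments": {
  "deltas": [
    {"dx":0,"dy":-0.02,"dz":0,"wx":0,"wy":0,"wz":0},
    {"dx":0,"dy":-0.05,"dz":0,"wx":0,"wy":0,"wz":0},
    {"dx":0,"dy":-0.09,"dz":0,"wx":0,"wy":0,"wz":0},
    {"dx":0,"dy":-0.125,"dz":0,"wx":0,"wy":0,"wz":0},
    {"dx":0,"dy":-0.145,"dz":0,"wx":0,"wy":0,"wz":0}
  ]
}}

```text
clock: 27.65
tool_pos: [0.5946, 0.067, 0.3807]
eef_rot: [-0.705, 0.05, -0.053, 0.706]
contact_force: [-0.4, -0.0, -0.1]
opening: 0.547
```

```bash
python3 - <<'E'
from h import *
show()
c,im=snap('wrist','w15',None,1.2)
s,p,R=st(); R=down(CY+np.pi/2)
# lamp: yaw -.40
p,R=plan([.568,.4175,.17],down(-.40+np.pi/2),p0=p,R0=R,v=.045)
print(p)
E
```

```text
t 27.65 tcp [0.5946 0.067  0.3807] grasp [0.5952 0.0672 0.2337] appr [ 0.004  0.001 -1.   ] jaw [0.145 0.989 0.002] F [-0.4 -0.  -0.1] op 0.547 q [ 0.29  0.82 -0.89  1.66  0.73  1.03  0.58]
dist 0.3572 ang 14.9 rows 10
call 0 end d [-0.0379  0.033   0.1714] w [0.    0.166 0.   ]  | 1/5: d [-0.0076  0.0066  0.0343] w [0.     0.0331 0.    ]
call 1 end d [-0.0598  0.033   0.165 ] w [0.    0.166 0.   ]  | 1/5: d [-0.012   0.0066  0.033 ] w [0.     0.0331 0.    ]
[0.568  0.4175 0.317 ]
```

View pics/w15.png

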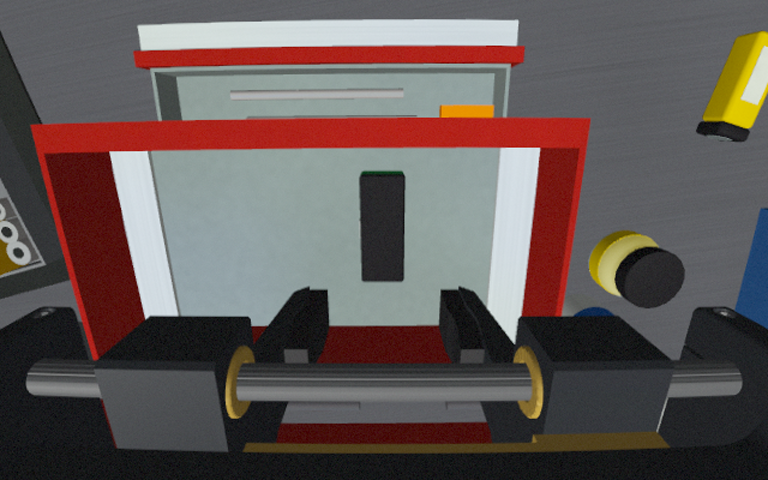

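Call:
{"name": "arm_command", "arguments": {
  "deltas": [
    {"dx":-0.005,"dy":0,"dz":0.025,"wx":0,"wy":0.033,"wz":0},
    {"dx":-0.014,"dy":0,"dz":0.065,"wx":0,"wy":0.066,"wz":0},
    {"dx":-0.023,"dy":0,"dz":0.105,"wx":0,"wy":0.1,"wz":0},
    {"dx":-0.031,"dy":0,"dz":0.14,"wx":0,"wy":0.133,"wz":0},
    {"dx":-0.038,"dy":0,"dz":0.171,"wx":0,"wy":0.166,"wz":0}
  ],
  "claw": 0.4
}}

```text
clock: 28.2
tool_pos: [0.5809, 0.2431, 0.3771]
eef_rot: [-0.7, 0.097, -0.097, 0.701]
contact_force: [-0.7, -0.3, 0.1]
opening: 0.7
```

Call:
{"name": "arm_command", "arguments": {
  "deltas": [
    {"dx":-0.012,"dy":0.01,"dz":0.035,"wx":0,"wy":0.033,"wz":0},
    {"dx":-0.025,"dy":0.03,"dz":0.07,"wx":0,"wy":0.066,"wz":0},
    {"dx":-0.04,"dy":0.05,"dz":0.11,"wx":0,"wy":0.1,"wz":0},
    {"dx":-0.055,"dy":0.065,"dz":0.15,"wx":0,"wy":0.133,"wz":0},
    {"dx":-0.06,"dy":0.065,"dz":0.165,"wx":0,"wy":0.166,"wz":0}
  ]
}}

```text
clock: 28.7
tool_pos: [0.5655, 0.4206, 0.3094]
eef_rot: [0.693, -0.143, 0.139, -0.693]
contact_force: [-0.3, 0.1, 0.6]
opening: 0.702
```

Call:
{"name": "arm_command", "arguments": {
  "deltas": [
    {"dx":0,"dy":0,"dz":0,"wx":0,"wy":0,"wz":0},
    {"dx":0,"dy":0,"dz":0,"wx":0,"wy":0,"wz":0},
    {"dx":0,"dy":0,"dz":0,"wx":0,"wy":0,"wz":0},
    {"dx":0,"dy":0,"dz":0,"wx":0,"wy":0,"wz":0},
    {"dx":0,"dy":0,"dz":0,"wx":0,"wy":0,"wz":0}
  ]
}}

```text
clock: 29.2
tool_pos: [0.5696, 0.4148, 0.3125]
eef_rot: [0.693, -0.143, 0.144, -0.692]
contact_force: [-0.4, 0.1, 0.1]
opening: 0.699
```

```bash
python3 - <<'E'
from h import *
import pickle
show()
c,im=snap('wrist','w16',None,1.2); pickle.dump(c,open('w16.pkl','wb'))
show()
E
```

```text
t 29.2 tcp [0.5696 0.4148 0.3125] grasp [0.5697 0.4148 0.1655] appr [ 0.001 -0.    -1.   ] jaw [ 0.397  0.918 -0.   ] F [-0.4  0.1  0.1] op 0.699 q [-0.36  0.99 -0.74  1.36  0.7   1.06 -0.05]
t 29.25 tcp [0.5694 0.4152 0.3125] grasp [0.5695 0.4151 0.1655] appr [ 0. -0. -1.] jaw [ 0.397  0.918 -0.   ] F [-0.6 -0.   0.2] op 0.694 q [-0.36  0.99 -0.74  1.36  0.7   1.06 -0.05]
```

View pics/w16.png

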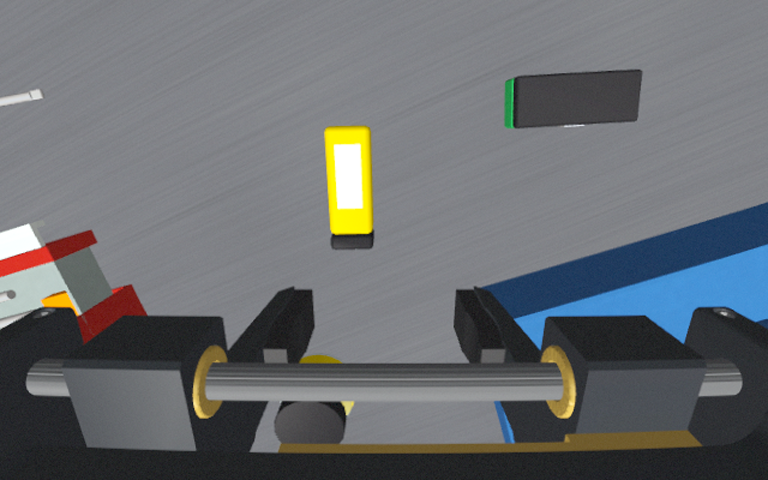

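```bash
python3 - <<'E'
from h import *
import pickle
c=pickle.load(open('w16.pkl','rb'))
L=plane(c,np.array([[325.5,129],[370,129],[373.5,247],[331,247.5]])/1.2,.027)
P=L; d=(P[3]+P[2]-P[0]-P[1])/2; yw=np.arctan2(d[1],d[0]);print(P.mean(0).round(4),'yaw long',yw.round(3),np.linalg.norm(d).round(3),np.linalg.norm(P[0]-P[1]+P[3]-P[2])/2)
b=P.mean(0)
plan([b[0],b[1],.10],down(yw+np.pi/2))
E
```

```text
[0.5302 0.4045 0.027 ] yaw long -0.396 0.085 0.031234167355170504
dist 0.0770 ang 0.7 rows 5
call 0 end d [-0.0318  0.0655 -0.0253] w [ 0.    -0.015  0.001]  | 1/5: d [-0.0064  0.0131 -0.0051] w [ 0.     -0.0029  0.0001]
```

The lamp has been knocked about 4 cm, to (0.530, 0.405). I'll go above its new place and look again.

Call:
{"name": "arm_command", "arguments": {
  "deltas": [
    {"dx":-0.006,"dy":0.013,"dz":-0.005,"wx":0,"wy":0,"wz":0},
    {"dx":-0.014,"dy":0.026,"dz":-0.011,"wx":0,"wy":0,"wz":0},
    {"dx":-0.023,"dy":0.042,"dz":-0.018,"wx":0,"wy":-0.01,"wz":0},
    {"dx":-0.032,"dy":0.055,"dz":-0.025,"wx":0,"wy":-0.015,"wz":0},
    {"dx":-0.032,"dy":0.06,"dz":-0.025,"wx":0,"wy":-0.015,"wz":0}
  ]
}}

```text
clock: 29.75
tool_pos: [0.5283, 0.4051, 0.251]
eef_rot: [0.694, -0.139, 0.137, -0.693]
contact_force: [0.7, -0.2, 0.4]
opening: 0.699
```

```bash
python3 - <<'E'
from h import *
import pickle
show()
c,im=snap('wrist','w17',None,1.2); pickle.dump(c,open('w17.pkl','wb'))
s,p,R=st()
hsv=cv2.cvtColor(im,cv2.COLOR_BGR2HSV); m=cv2.inRange(hsv,(20,120,100),(36,255,255)); m[240:]=0
cnt=max(cv2.findContours(m,0,1)[0],key=cv2.contourArea); bx=cv2.minAreaRect(cnt); print(bx)
print(plane(c,[bx[0]],.027))
E
```

```text
t 29.75 tcp [0.5283 0.4051 0.251 ] grasp [0.5279 0.4047 0.104 ] appr [-0.002 -0.002 -1.   ] jaw [ 0.383  0.924 -0.003] F [ 0.7 -0.2  0.4] op 0.699 q [-0.38  1.02 -0.69  1.52  0.77  0.89 -0.17]
((321.0, 196.5), (85.0, 46.0), 90.0)
[[0.51228301 0.41094946 0.027     ]]
```

View pics/w17.png

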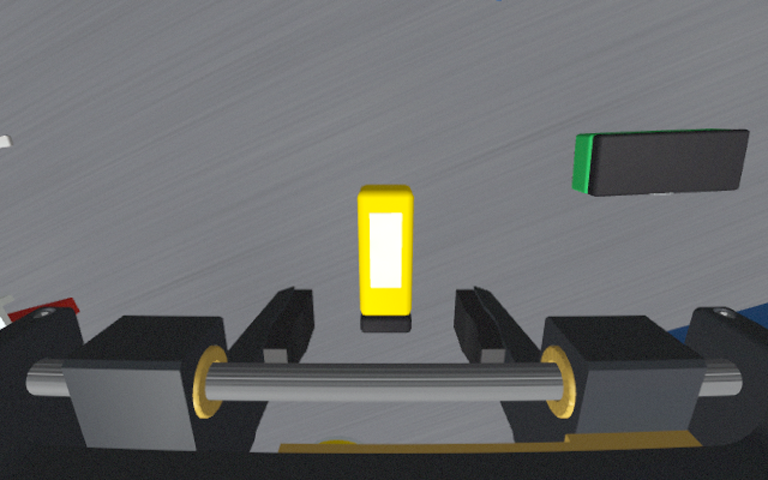

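Call:
{"name": "arm_command", "arguments": {
  "deltas": [
    {"dx":0,"dy":0.015,"dz":0,"wx":0,"wy":0,"wz":0},
    {"dx":0,"dy":0.035,"dz":0,"wx":0,"wy":0,"wz":0},
    {"dx":0,"dy":0.055,"dz":0,"wx":0,"wy":0,"wz":0},
    {"dx":0,"dy":0.07,"dz":0,"wx":0,"wy":0,"wz":0},
    {"dx":0,"dy":0.075,"dz":0,"wx":0,"wy":0,"wz":0}
  ]
}}

```text
clock: 30.3
tool_pos: [0.5291, 0.4051, 0.1741]
eef_rot: [0.695, -0.139, 0.138, -0.692]
contact_force: [-0.3, -0.5, -0.1]
opening: 0.702
```

```bash
python3 - <<'E'
from h import *
show()
plan([.530,.4045,.0225],down(-.398+np.pi/2))
E
```

```text
t 30.3 tcp [0.5291 0.4051 0.1741] grasp [0.5287 0.4046 0.0271] appr [-0.003 -0.003 -1.   ] jaw [ 0.384  0.923 -0.004] F [-0.3 -0.5 -0.1] op 0.702 q [-0.41  1.12 -0.63  1.53  0.85  0.79 -0.22]
dist 0.0048 ang 0.3 rows 5
call 0 end d [ 0.0011  0.0046 -0.0002] w [ 0.005  0.004 -0.002]  | 1/5: d [ 0.0002  0.0009 -0.    ] w [ 0.001   0.0009 -0.0003]
```

Call:
{"name": "arm_command", "arguments": {
  "deltas": [
    {"dx":0,"dy":0.003,"dz":0,"wx":0,"wy":0,"wz":0},
    {"dx":0,"dy":0.005,"dz":0,"wx":0,"wy":0,"wz":0},
    {"dx":0,"dy":0.005,"dz":0,"wx":0,"wy":0,"wz":0},
    {"dx":0,"dy":0.005,"dz":0,"wx":0,"wy":0,"wz":0},
    {"dx":0,"dy":0.005,"dz":0,"wx":0,"wy":0,"wz":0}
  ],
  "claw": -1
}}

```text
clock: 30.8
tool_pos: [0.5298, 0.406, 0.1728]
eef_rot: [-0.693, 0.138, -0.139, 0.694]
contact_force: [0.1, -0.4, 1.8]
opening: 0.361
```

```bash
python3 - <<'E'
from h import *
show()
E
```

```text
t 30.8 tcp [0.5298 0.406  0.1728] grasp [0.5299 0.4061 0.0258] appr [ 0.001  0.001 -1.   ] jaw [0.385 0.923 0.001] F [ 0.1 -0.4  1.8] op 0.361 q [-0.41  1.12 -0.63  1.53  0.86  0.78 -0.23]
```

Call:
{"name": "arm_command", "arguments": {
  "deltas": [
    {"dx":0,"dy":-0.01,"dz":0,"wx":0,"wy":0,"wz":0},
    {"dx":0,"dy":-0.045,"dz":0,"wx":0,"wy":0,"wz":0},
    {"dx":0,"dy":-0.09,"dz":0,"wx":0,"wy":0,"wz":0},
    {"dx":0,"dy":-0.135,"dz":0,"wx":0,"wy":0,"wz":0},
    {"dx":0,"dy":-0.18,"dz":0,"wx":0,"wy":0,"wz":0}
  ]
}}

```text
clock: 31.3
tool_pos: [0.5292, 0.4057, 0.3547]
eef_rot: [-0.693, 0.138, -0.138, 0.693]
contact_force: [1.4, 0.3, -1.5]
opening: 0.359
```

```bash
python3 - <<'E'
from h import *
show()
c,im=snap('wrist','w18',None,1.2)
s,p,R=st(); R=down(1.175); p=np.array([.5298,.406,p[2]])
p,R=plan(W(-.01,-.045,.215),down(CY+np.pi/2),p0=p,R0=R,v=.04)
print(p)
E
```

```text
t 31.3 tcp [0.5292 0.4057 0.3547] grasp [0.5292 0.4057 0.2077] appr [ 0.  0. -1.] jaw [0.384 0.923 0.   ] F [ 1.4  0.3 -1.5] op 0.359 q [-0.35  0.9  -0.77  1.46  0.67  1.06 -0.09]
dist 0.4296 ang 14.7 rows 15
call 0 end d [ 0.0715  0.0004 -0.1241] w [ 0.    -0.109  0.   ]  | 1/5: d [ 0.0143  0.0001 -0.0248] w [ 0.     -0.0217  0.    ]
call 1 end d [ 0.0606  0.0004 -0.1297] w [ 0.    -0.109  0.   ]  | 1/5: d [ 0.0121  0.0001 -0.0259] w [ 0.     -0.0217  0.    ]
call 2 end d [ 0.0494  0.0004 -0.1344] w [ 0.    -0.109  0.   ]  | 1/5: d [ 0.0099  0.0001 -0.0269] w [ 0.     -0.0217  0.    ]
[ 0.5841184  -0.02016429  0.362     ]
```

View pics/w18.png

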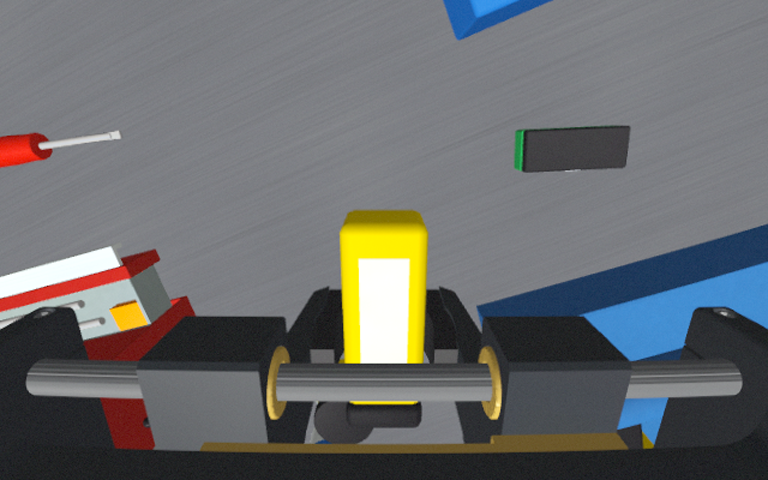

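Call:
{"name": "arm_command", "arguments": {
  "deltas": [
    {"dx":0.01,"dy":-0.005,"dz":-0.015,"wx":0,"wy":-0.02,"wz":0},
    {"dx":0.023,"dy":-0.007,"dz":-0.04,"wx":0,"wy":-0.04,"wz":0},
    {"dx":0.04,"dy":-0.007,"dz":-0.068,"wx":0,"wy":-0.065,"wz":0},
    {"dx":0.056,"dy":-0.007,"dz":-0.096,"wx":0,"wy":-0.087,"wz":0},
    {"dx":0.071,"dy":-0.007,"dz":-0.124,"wx":0,"wy":-0.109,"wz":0}
  ]
}}

```text
clock: 31.85
tool_pos: [0.5474, 0.2627, 0.3597]
eef_rot: [0.699, -0.108, 0.109, -0.699]
contact_force: [0.8, -0.0, -0.8]
opening: 0.36
```

Call:
{"name": "arm_command", "arguments": {
  "deltas": [
    {"dx":0.012,"dy":0,"dz":-0.026,"wx":0,"wy":-0.022,"wz":0},
    {"dx":0.024,"dy":0,"dz":-0.052,"wx":0,"wy":-0.043,"wz":0},
    {"dx":0.036,"dy":0,"dz":-0.078,"wx":0,"wy":-0.065,"wz":0},
    {"dx":0.048,"dy":0,"dz":-0.104,"wx":0,"wy":-0.087,"wz":0},
    {"dx":0.061,"dy":0,"dz":-0.13,"wx":0,"wy":-0.109,"wz":0}
  ]
}}

```text
clock: 32.35
tool_pos: [0.5658, 0.1205, 0.3597]
eef_rot: [0.703, -0.078, 0.079, -0.703]
contact_force: [-0.1, -0.2, -0.4]
opening: 0.362
```

Call:
{"name": "arm_command", "arguments": {
  "deltas": [
    {"dx":0.01,"dy":0,"dz":-0.03,"wx":0,"wy":-0.022,"wz":0},
    {"dx":0.023,"dy":0,"dz":-0.065,"wx":0,"wy":-0.043,"wz":0},
    {"dx":0.036,"dy":0,"dz":-0.1,"wx":0,"wy":-0.065,"wz":0},
    {"dx":0.046,"dy":0,"dz":-0.125,"wx":0,"wy":-0.087,"wz":0},
    {"dx":0.049,"dy":0,"dz":-0.134,"wx":0,"wy":-0.109,"wz":0}
  ]
}}

```text
clock: 32.85
tool_pos: [0.5843, -0.0241, 0.3591]
eef_rot: [0.706, -0.05, 0.05, -0.704]
contact_force: [0.3, -0.3, -1.9]
opening: 0.36
```

Call:
{"name": "arm_command", "arguments": {
  "deltas": [
    {"dx":0,"dy":0,"dz":0,"wx":0,"wy":0,"wz":0},
    {"dx":0,"dy":0.01,"dz":0,"wx":0,"wy":0,"wz":0},
    {"dx":0,"dy":0.03,"dz":0,"wx":0,"wy":0,"wz":0},
    {"dx":0,"dy":0.055,"dz":0,"wx":0,"wy":0,"wz":0},
    {"dx":0,"dy":0.07,"dz":0,"wx":0,"wy":0,"wz":0}
  ]
}}

```text
clock: 33.35
tool_pos: [0.5833, -0.0185, 0.2874]
eef_rot: [-0.705, 0.049, -0.047, 0.706]
contact_force: [0.3, -0.9, -0.9]
opening: 0.362
```

```bash
python3 - <<'E'
from h import *
show()
plan(W(-.01,-.045,.0835),down(CY+np.pi/2),v=.025)
c,im=snap('wrist','w19',None,1.2)
E
```

```text
t 33.35 tcp [ 0.5833 -0.0185  0.2874] grasp [ 0.583  -0.0184  0.1404] appr [-0.002  0.    -1.   ] jaw [ 0.135  0.991 -0.   ] F [ 0.3 -0.9 -0.9] op 0.362 q [ 0.4   0.92 -0.82  1.77  0.87  0.86  0.6 ]
dist 0.0569 ang 0.3 rows 5
call 0 end d [ 0.0012  0.0569 -0.0016] w [ 0.     0.006 -0.003]  | 1/5: d [ 0.0002  0.0114 -0.0003] w [ 0.      0.0011 -0.0005]
```

View pics/w19.png

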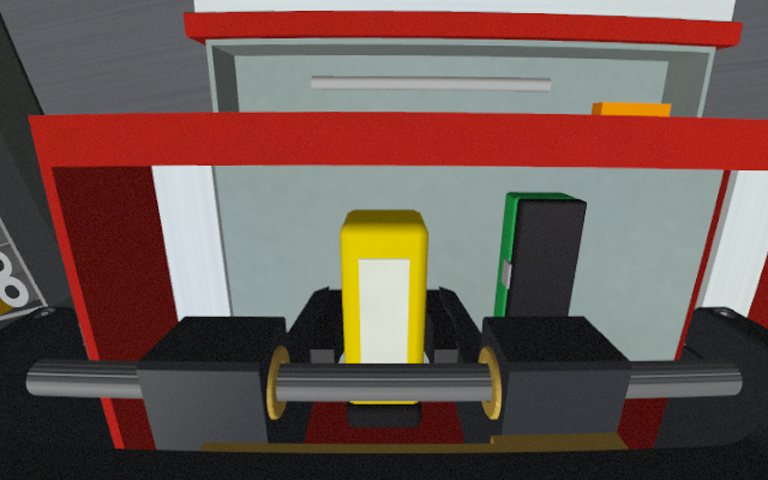

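Call:
{"name": "arm_command", "arguments": {
  "deltas": [
    {"dx":0,"dy":0.012,"dz":0,"wx":0,"wy":0,"wz":0},
    {"dx":0,"dy":0.028,"dz":0,"wx":0,"wy":0,"wz":0},
    {"dx":0,"dy":0.042,"dz":0,"wx":0,"wy":0,"wz":0},
    {"dx":0,"dy":0.051,"dz":0,"wx":0,"wy":0,"wz":0},
    {"dx":0,"dy":0.056,"dz":0,"wx":0,"wy":0,"wz":0}
  ]
}}

```text
clock: 33.9
tool_pos: [0.5839, -0.0199, 0.2321]
eef_rot: [0.706, -0.049, 0.048, -0.705]
contact_force: [-1.0, 0.6, -1.3]
opening: 0.361
```

Call:
{"name": "arm_command", "arguments": {
  "deltas": [
    {"dx":0,"dy":0.001,"dz":0,"wx":0,"wy":0,"wz":0},
    {"dx":0,"dy":0.001,"dz":0,"wx":0,"wy":0,"wz":0},
    {"dx":0,"dy":0.001,"dz":0,"wx":0,"wy":0,"wz":0},
    {"dx":0,"dy":0.001,"dz":0,"wx":0,"wy":0,"wz":0},
    {"dx":0,"dy":0.001,"dz":0,"wx":0,"wy":0,"wz":0}
  ]
}}

```text
clock: 34.4
tool_pos: [0.5842, -0.0199, 0.2326]
eef_rot: [0.705, -0.049, 0.049, -0.705]
contact_force: [-0.1, -0.2, -0.3]
opening: 0.359
```

```bash
python3 - <<'E'
from h import *
show()
E
```

```text
t 34.4 tcp [ 0.5842 -0.0199  0.2326] grasp [ 0.5843 -0.0199  0.0856] appr [ 0.001 -0.    -1.   ] jaw [0.138 0.99  0.   ] F [-0.1 -0.2 -0.3] op 0.359 q [ 0.37  0.99 -0.75  1.79  0.96  0.77  0.53]
```

Call:
{"name": "arm_command", "arguments": {
  "deltas": [
    {"dx":0,"dy":0.001,"dz":0,"wx":0,"wy":0,"wz":0},
    {"dx":0,"dy":0.002,"dz":0,"wx":0,"wy":0,"wz":0},
    {"dx":0,"dy":0.003,"dz":0,"wx":0,"wy":0,"wz":0},
    {"dx":0,"dy":0.003,"dz":0,"wx":0,"wy":0,"wz":0},
    {"dx":0,"dy":0.003,"dz":0,"wx":0,"wy":0,"wz":0}
  ]
}}

```text
clock: 34.9
tool_pos: [0.5841, -0.0197, 0.2307]
eef_rot: [0.706, -0.048, 0.049, -0.705]
contact_force: [-3.3, -1.6, 10.6]
opening: 0.36
```

```bash
python3 - <<'E'
from h import *
show()
E
```

```text
t 34.9 tcp [ 0.5841 -0.0197  0.2307] grasp [ 0.5842 -0.0199  0.0837] appr [ 0.001 -0.001 -1.   ] jaw [ 0.138  0.99  -0.001] F [-3.3 -1.6 10.6] op 0.36 q [ 0.37  0.99 -0.75  1.8   0.97  0.77  0.52]
```

Touched down. Release and lift.

Call:
{"name": "arm_command", "arguments": {
  "deltas": [
    {"dx":0,"dy":-0.001,"dz":0,"wx":0,"wy":0,"wz":0},
    {"dx":0,"dy":-0.001,"dz":0,"wx":0,"wy":0,"wz":0},
    {"dx":0,"dy":-0.001,"dz":0,"wx":0,"wy":0,"wz":0},
    {"dx":0,"dy":-0.001,"dz":0,"wx":0,"wy":0,"wz":0},
    {"dx":0,"dy":-0.005,"dz":0,"wx":0,"wy":0,"wz":0}
  ],
  "claw": 0.1
}}

```text
clock: 35.4
tool_pos: [0.5838, -0.0199, 0.2337]
eef_rot: [0.706, -0.049, 0.048, -0.705]
contact_force: [-0.5, 0.5, -0.5]
opening: 0.551
```

Call:
{"name": "arm_command", "arguments": {
  "deltas": [
    {"dx":0,"dy":-0.02,"dz":0,"wx":0,"wy":0,"wz":0},
    {"dx":0,"dy":-0.05,"dz":0,"wx":0,"wy":0,"wz":0},
    {"dx":0,"dy":-0.09,"dz":0,"wx":0,"wy":0,"wz":0},
    {"dx":0,"dy":-0.13,"dz":0,"wx":0,"wy":0,"wz":0},
    {"dx":0,"dy":-0.15,"dz":0,"wx":0,"wy":0,"wz":0}
  ]
}}

```text
clock: 35.9
tool_pos: [0.5845, -0.0191, 0.3878]
eef_rot: [-0.705, 0.047, -0.05, 0.706]
contact_force: [-0.5, -0.1, -0.5]
opening: 0.551
```

```bash
python3 - <<'E'
from h import *
show()
c,im=snap('wrist','w20',None,1.2)
c,im=snap('top','t20',None,1.25)
show()
E
```

```text
t 35.9 tcp [ 0.5845 -0.0191  0.3878] grasp [ 0.5852 -0.0189  0.2409] appr [ 0.005  0.001 -1.   ] jaw [0.137 0.991 0.002] F [-0.5 -0.1 -0.5] op 0.551 q [ 0.45  0.8  -0.91  1.69  0.72  1.02  0.72]
t 36.0 tcp [ 0.5848 -0.0191  0.3875] grasp [ 0.5857 -0.019   0.2406] appr [ 0.006  0.001 -1.   ] jaw [0.138 0.99  0.002] F [-0.   0.9 -0. ] op 0.55 q [ 0.45  0.8  -0.91  1.69  0.73  1.02  0.71]
```

View pics/w20.png

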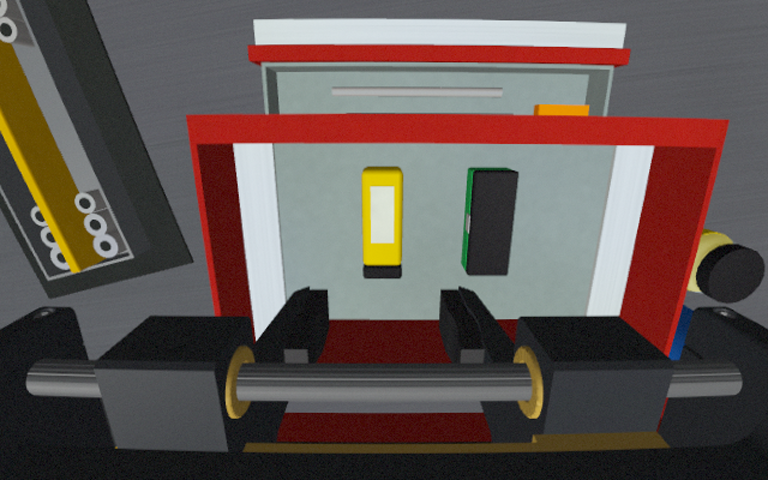

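View pics/t20.png

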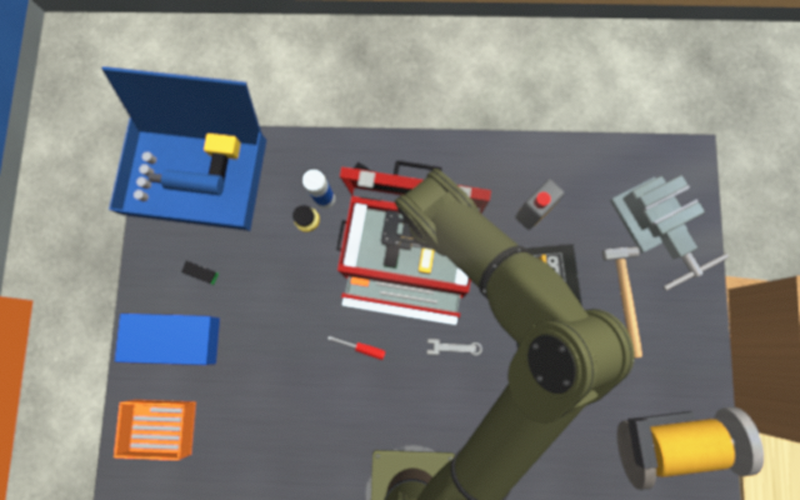

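```bash
python3 - <<'E'
from h import *
s,p,R=st(); R=down(CY+np.pi/2)
p,R=plan([.460,-.3324,.19],down(-1.458+np.pi),p0=p,R0=R,v=.045)
print(p)
E
```

```text
dist 0.3410 ang 14.5 rows 10
call 0 end d [-0.0399  0.0253 -0.1638] w [ 0.    -0.161  0.   ]  | 1/5: d [-0.008   0.0051 -0.0328] w [ 0.     -0.0322  0.    ]
call 1 end d [-0.0603  0.0253 -0.1575] w [ 0.    -0.161  0.   ]  | 1/5: d [-0.0121  0.0051 -0.0315] w [ 0.     -0.0322  0.    ]
[ 0.46   -0.3324  0.337 ]
```

Call:
{"name": "arm_command", "arguments": {
  "deltas": [
    {"dx":-0.006,"dy":0,"dz":-0.02,"wx":0,"wy":-0.032,"wz":0},
    {"dx":-0.014,"dy":0,"dz":-0.055,"wx":0,"wy":-0.064,"wz":0},
    {"dx":-0.023,"dy":0,"dz":-0.095,"wx":0,"wy":-0.097,"wz":0},
    {"dx":-0.032,"dy":0,"dz":-0.13,"wx":0,"wy":-0.13,"wz":0},
    {"dx":-0.04,"dy":0,"dz":-0.164,"wx":0,"wy":-0.161,"wz":0}
  ],
  "claw": -0.2
}}

```text
clock: 36.5
tool_pos: [0.5206, -0.1784, 0.3828]
eef_rot: [0.707, -0.005, 0.003, -0.707]
contact_force: [0.6, 0.5, 0.1]
opening: 0.399
```

Call:
{"name": "arm_command", "arguments": {
  "deltas": [
    {"dx":-0.014,"dy":0.01,"dz":-0.035,"wx":0,"wy":-0.032,"wz":0},
    {"dx":-0.028,"dy":0.025,"dz":-0.07,"wx":0,"wy":-0.064,"wz":0},
    {"dx":-0.043,"dy":0.04,"dz":-0.11,"wx":0,"wy":-0.097,"wz":0},
    {"dx":-0.056,"dy":0.05,"dz":-0.145,"wx":0,"wy":-0.13,"wz":0},
    {"dx":-0.06,"dy":0.05,"dz":-0.157,"wx":0,"wy":-0.161,"wz":0}
  ]
}}

```text
clock: 37.0
tool_pos: [0.4566, -0.3376, 0.3305]
eef_rot: [-0.706, -0.036, 0.041, 0.706]
contact_force: [0.2, -0.9, 0.3]
opening: 0.405
```

Call:
{"name": "arm_command", "arguments": {
  "deltas": [
    {"dx":0,"dy":0,"dz":0,"wx":0,"wy":0,"wz":0},
    {"dx":0,"dy":0,"dz":0,"wx":0,"wy":0,"wz":0},
    {"dx":0,"dy":0,"dz":0,"wx":0,"wy":0,"wz":0},
    {"dx":0,"dy":0,"dz":0,"wx":0,"wy":0,"wz":0},
    {"dx":0,"dy":0,"dz":0,"wx":0,"wy":0,"wz":0}
  ]
}}

```text
clock: 37.5
tool_pos: [0.4606, -0.3321, 0.3345]
eef_rot: [0.706, 0.041, -0.041, -0.706]
contact_force: [-0.5, -0.1, 0.1]
opening: 0.401
```

```bash
python3 - <<'E'
from h import *
show()
c,im=snap('wrist','w21',None,1.2)
s,p,R=st(); M=R.as_matrix(); g=p+.147*M[:,1]
for k in (.03,.06,.1):
    X=g-k*M[:,0]; X[2]=.049; print(k,(proj(c,[X])*1.2).round(1))
E
```

```text
t 37.5 tcp [ 0.4606 -0.3321  0.3345] grasp [ 0.4607 -0.3321  0.1875] appr [ 0. -0. -1.] jaw [-0.117  0.993 -0.   ] F [-0.5 -0.1  0.1] op 0.401 q [ 1.07  0.88 -0.97  1.79  0.88  0.97  1.41]
0.03 [[384.1 194.1]]
0.06 [[384.1 151.4]]
0.1 [[384.1  90.3]]
```

View pics/w21.png

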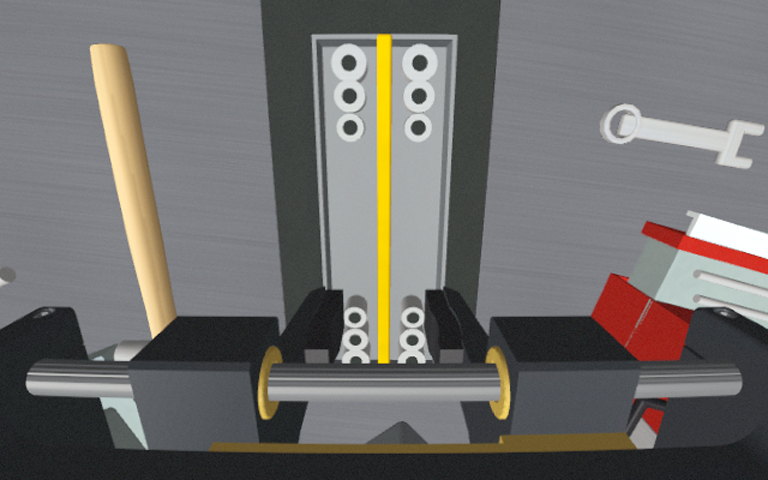

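Call:
{"name": "arm_command", "arguments": {
  "deltas": [
    {"dx":0,"dy":0.02,"dz":0,"wx":0,"wy":0,"wz":0},
    {"dx":0,"dy":0.055,"dz":0,"wx":0,"wy":0,"wz":0},
    {"dx":0,"dy":0.095,"dz":0,"wx":0,"wy":0,"wz":0},
    {"dx":0,"dy":0.12,"dz":0,"wx":0,"wy":0,"wz":0},
    {"dx":0,"dy":0.135,"dz":0,"wx":0,"wy":0,"wz":0}
  ]
}}

```text
clock: 38.05
tool_pos: [0.4597, -0.3327, 0.1973]
eef_rot: [-0.706, -0.04, 0.042, 0.706]
contact_force: [0.6, -0.4, 0.1]
opening: 0.397
```

Call:
{"name": "arm_command", "arguments": {
  "deltas": [
    {"dx":0,"dy":0.006,"dz":0,"wx":0,"wy":0,"wz":0},
    {"dx":0,"dy":0.012,"dz":0,"wx":0,"wy":0,"wz":0},
    {"dx":0,"dy":0.014,"dz":0,"wx":0,"wy":0,"wz":0},
    {"dx":0,"dy":0.014,"dz":0,"wx":0,"wy":0,"wz":0},
    {"dx":0,"dy":0.014,"dz":0,"wx":0,"wy":0,"wz":0}
  ]
}}

```text
clock: 38.55
tool_pos: [0.4604, -0.3332, 0.186]
eef_rot: [0.706, 0.041, -0.04, -0.706]
contact_force: [-0.9, 0.7, -0.3]
opening: 0.4
```

Call:
{"name": "arm_command", "arguments": {
  "deltas": [
    {"dx":0,"dy":0,"dz":0,"wx":0,"wy":0,"wz":0},
    {"dx":0,"dy":0,"dz":0,"wx":0,"wy":0,"wz":0},
    {"dx":0,"dy":0,"dz":0,"wx":0,"wy":0,"wz":0},
    {"dx":0,"dy":0,"dz":0,"wx":0,"wy":0,"wz":0},
    {"dx":0,"dy":0,"dz":0,"wx":0,"wy":0,"wz":0}
  ],
  "claw": -1,
  "grip_force": 50
}}

```text
clock: 39.05
tool_pos: [0.4602, -0.3328, 0.1854]
eef_rot: [-0.706, -0.041, 0.041, 0.706]
contact_force: [0.3, 1.0, 2.7]
opening: 0.108
```

```bash
python3 - <<'E'
from h import *
show()
E
```

```text
t 39.05 tcp [ 0.4602 -0.3328  0.1854] grasp [ 0.4602 -0.3328  0.0384] appr [ 0.  0. -1.] jaw [-0.115  0.993  0.   ] F [0.3 1.  2.7] op 0.108 q [ 0.98  1.08 -0.79  1.85  1.15  0.76  1.21]
```

Call:
{"name": "arm_command", "arguments": {
  "deltas": [
    {"dx":0,"dy":-0.01,"dz":0,"wx":0,"wy":0,"wz":0},
    {"dx":0,"dy":-0.045,"dz":0,"wx":0,"wy":0,"wz":0},
    {"dx":0,"dy":-0.09,"dz":0,"wx":0,"wy":0,"wz":0},
    {"dx":0,"dy":-0.14,"dz":0,"wx":0,"wy":0,"wz":0},
    {"dx":0,"dy":-0.19,"dz":0,"wx":0,"wy":0,"wz":0}
  ]
}}

```text
clock: 39.55
tool_pos: [0.4592, -0.333, 0.3766]
eef_rot: [-0.706, -0.04, 0.042, 0.706]
contact_force: [0.4, -2.4, -4.7]
opening: 0.11
```

```bash
python3 - <<'E'
from h import *
show()
s,p,R=st(); R=down(1.686); p=np.array([.4602,-.3328,.1854+.19])
p,R=plan(W(-.13,-.06,.2285),down(CY),p0=p,R0=R,v=.04,wmax=5.5)
print(p)
E
```

```text
t 39.55 tcp [ 0.4592 -0.333   0.3766] grasp [ 0.4589 -0.3329  0.2296] appr [-0.002  0.001 -1.   ] jaw [-0.115  0.993  0.001] F [ 0.4 -2.4 -4.7] op 0.11 q [ 1.09  0.83 -1.    1.75  0.8   1.04  1.47]
dist 0.3145 ang 104.6 rows 20
call 0 end d [ 0.0098 -0.      0.078 ] w [0.    0.581 0.   ]  | 1/5: d [ 0.002  -0.      0.0156] w [0.     0.1162 0.    ]
call 1 end d [-0.0256 -0.      0.0743] w [0.    0.581 0.   ]  | 1/5: d [-0.0051 -0.      0.0149] w [0.     0.1162 0.    ]
call 2 end d [-0.0558 -0.      0.0554] w [0.    0.581 0.   ]  | 1/5: d [-0.0112 -0.      0.0111] w [0.     0.1162 0.    ]
call 3 end d [-0.0745 -0.      0.0252] w [0.    0.581 0.   ]  | 1/5: d [-0.0149 -0.      0.005 ] w [0.     0.1162 0.    ]
[ 0.46319933 -0.01827235  0.3755    ]
```

Call:
{"name": "arm_command", "arguments": {
  "deltas": [
    {"dx":0.001,"dy":0,"dz":0.01,"wx":0,"wy":0.08,"wz":0},
    {"dx":0.003,"dy":0,"dz":0.028,"wx":0,"wy":0.2,"wz":0},
    {"dx":0.006,"dy":0,"dz":0.045,"wx":0,"wy":0.33,"wz":0},
    {"dx":0.008,"dy":0,"dz":0.062,"wx":0,"wy":0.455,"wz":0},
    {"dx":0.01,"dy":0,"dz":0.078,"wx":0,"wy":0.58,"wz":0}
  ]
}}

```text
clock: 40.05
tool_pos: [0.4603, -0.2537, 0.3751]
eef_rot: [0.697, -0.122, 0.121, -0.697]
contact_force: [-0.2, -0.1, -4.8]
opening: 0.107
```

Call:
{"name": "arm_command", "arguments": {
  "deltas": [
    {"dx":-0.005,"dy":0,"dz":0.015,"wx":0,"wy":0.116,"wz":0},
    {"dx":-0.01,"dy":0,"dz":0.03,"wx":0,"wy":0.232,"wz":0},
    {"dx":-0.015,"dy":0,"dz":0.045,"wx":0,"wy":0.349,"wz":0},
    {"dx":-0.02,"dy":0,"dz":0.06,"wx":0,"wy":0.465,"wz":0},
    {"dx":-0.026,"dy":0,"dz":0.074,"wx":0,"wy":0.58,"wz":0}
  ]
}}

```text
clock: 40.55
tool_pos: [0.4608, -0.1752, 0.3752]
eef_rot: [0.651, -0.276, 0.275, -0.651]
contact_force: [0.7, 0.4, -4.8]
opening: 0.108
```

```bash
python3 - <<'E'
from h import *
show()
p,R=plan(W(-.13,-.06,.2285),down(CY),v=.04,wmax=5.5)
E
```

```text
t 40.55 tcp [ 0.4608 -0.1752  0.3752] grasp [ 0.4606 -0.1752  0.2282] appr [-0.001  0.    -1.   ] jaw [ 0.717  0.697 -0.001] F [ 0.7  0.4 -4.8] op 0.108 q [ 0.74  0.66 -0.76  1.97  0.64  0.77  0.37]
dist 0.1570 ang 52.2 rows 10
call 0 end d [-0.0554 -0.0001  0.0556] w [ 0.001  0.58  -0.   ]  | 1/5: d [-0.0111 -0.      0.0111] w [ 1.00e-04  1.16e-01 -1.00e-04]
call 1 end d [-0.0742 -0.0001  0.0255] w [ 0.001  0.58  -0.   ]  | 1/5: d [-0.0148 -0.      0.0051] w [ 1.00e-04  1.16e-01 -1.00e-04]
```

Call:
{"name": "arm_command", "arguments": {
  "deltas": [
    {"dx":-0.011,"dy":0,"dz":0.011,"wx":0,"wy":0.116,"wz":0},
    {"dx":-0.022,"dy":0,"dz":0.022,"wx":0,"wy":0.232,"wz":0},
    {"dx":-0.033,"dy":0,"dz":0.033,"wx":0,"wy":0.349,"wz":0},
    {"dx":-0.044,"dy":0,"dz":0.044,"wx":0,"wy":0.465,"wz":0},
    {"dx":-0.055,"dy":0,"dz":0.056,"wx":0,"wy":0.58,"wz":0}
  ]
}}

```text
clock: 41.05
tool_pos: [0.4621, -0.0969, 0.3752]
eef_rot: [0.573, -0.416, 0.415, -0.572]
contact_force: [-0.1, 0.2, -5.8]
opening: 0.11
```

Call:
{"name": "arm_command", "arguments": {
  "deltas": [
    {"dx":-0.015,"dy":0,"dz":0.005,"wx":0,"wy":0.12,"wz":0},
    {"dx":-0.032,"dy":0,"dz":0.01,"wx":0,"wy":0.25,"wz":0},
    {"dx":-0.05,"dy":0,"dz":0.015,"wx":0,"wy":0.39,"wz":0},
    {"dx":-0.066,"dy":0,"dz":0.022,"wx":0,"wy":0.51,"wz":0},
    {"dx":-0.074,"dy":0,"dz":0.026,"wx":0,"wy":0.58,"wz":0}
  ]
}}

```text
clock: 41.55
tool_pos: [0.4638, -0.0172, 0.3754]
eef_rot: [-0.465, 0.533, -0.533, 0.465]
contact_force: [-0.8, 0.2, -5.4]
opening: 0.111
```

```bash
python3 - <<'E'
from h import *
show()
p,R=plan(W(-.02,-.001,.2285),down(CY),v=.03,wmax=5.5)
E
```

```text
t 41.55 tcp [ 0.4638 -0.0172  0.3754] grasp [ 0.4637 -0.017   0.2284] appr [-0.     0.001 -1.   ] jaw [ 0.991 -0.136 -0.001] F [-0.8  0.2 -5.4] op 0.111 q [ 0.24  0.56 -0.47  2.06  0.43  0.62 -0.66]
dist 0.1239 ang 0.2 rows 5
call 0 end d [-5.740e-02 -1.000e-04  1.098e-01] w [ 0.001  0.005 -0.001]  | 1/5: d [-0.0115 -0.      0.022 ] w [ 0.0002  0.0009 -0.0003]
```

Call:
{"name": "arm_command", "arguments": {
  "deltas": [
    {"dx":-0.008,"dy":0,"dz":0.012,"wx":0,"wy":0,"wz":0},
    {"dx":-0.022,"dy":0,"dz":0.037,"wx":0,"wy":0,"wz":0},
    {"dx":-0.037,"dy":0,"dz":0.067,"wx":0,"wy":0,"wz":0},
    {"dx":-0.05,"dy":0,"dz":0.095,"wx":0,"wy":0,"wz":0},
    {"dx":-0.057,"dy":0,"dz":0.11,"wx":0,"wy":0.003,"wz":0}
  ]
}}

```text
clock: 42.05
tool_pos: [0.5827, 0.0236, 0.3752]
eef_rot: [-0.464, 0.533, -0.533, 0.465]
contact_force: [0.3, 0.7, -4.4]
opening: 0.108
```

Call:
{"name": "arm_command", "arguments": {
  "deltas": [
    {"dx":0,"dy":0,"dz":0,"wx":0,"wy":0,"wz":0},
    {"dx":0,"dy":0,"dz":0,"wx":0,"wy":0,"wz":0},
    {"dx":0,"dy":0,"dz":0,"wx":0,"wy":0,"wz":0},
    {"dx":0,"dy":0,"dz":0,"wx":0,"wy":0,"wz":0},
    {"dx":0,"dy":0,"dz":0,"wx":0,"wy":0,"wz":0}
  ]
}}

```text
clock: 42.55
tool_pos: [0.5805, 0.022, 0.3753]
eef_rot: [-0.464, 0.534, -0.533, 0.464]
contact_force: [-0.9, 0.3, -5.0]
opening: 0.11
```

```bash
python3 - <<'E'
from h import *
import pickle
show()
c,im=snap('wrist','w22',None,1.2); pickle.dump(c,open('w22.pkl','wb'))
c2,im2=snap('top','t22',(250,100,410,280),3.3)
p,R=plan(W(-.02,-.001,.1314),down(CY),v=.03,wmax=5.5)
E
```

```text
t 42.55 tcp [0.5805 0.022  0.3753] grasp [0.5804 0.022  0.2283] appr [-0.001 -0.    -1.   ] jaw [ 0.99  -0.138 -0.001] F [-0.9  0.3 -5. ] op 0.11 q [ 0.15  0.7  -0.47  1.72  0.41  0.82 -0.64]
dist 0.0970 ang 0.1 rows 5
call 0 end d [-0.0025  0.0969 -0.0007] w [0.    0.001 0.   ]  | 1/5: d [-0.0005  0.0194 -0.0001] w [0.     0.0003 0.0001]
```

View pics/w22.png

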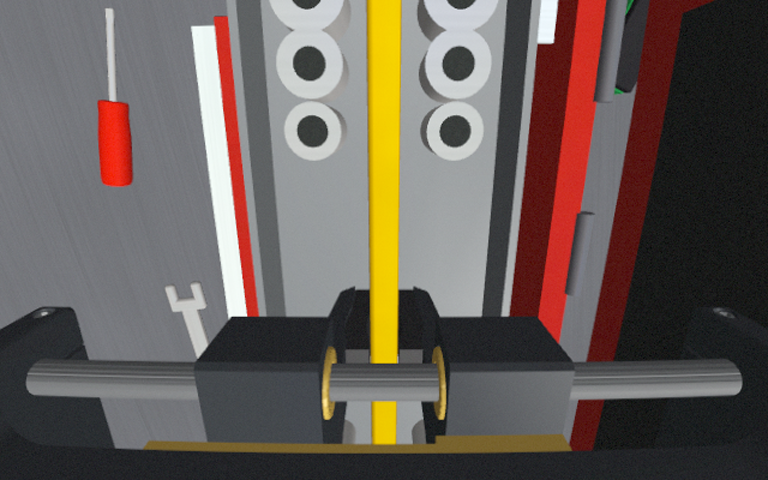

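View pics/t22.png

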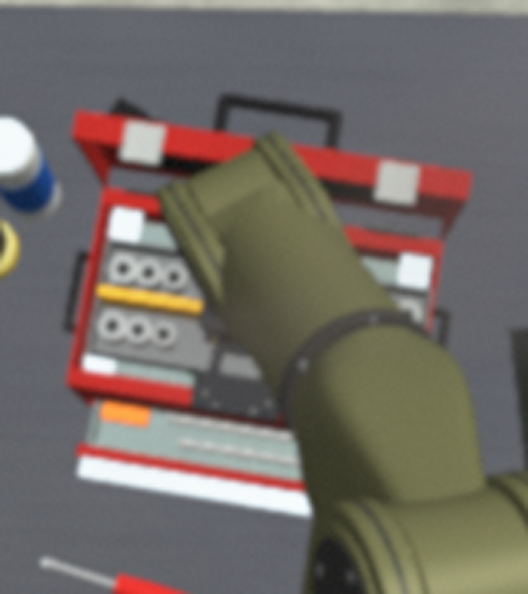

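Call:
{"name": "arm_command", "arguments": {
  "deltas": [
    {"dx":-0.002,"dy":0.012,"dz":0,"wx":0,"wy":0,"wz":0},
    {"dx":-0.002,"dy":0.03,"dz":0,"wx":0,"wy":0,"wz":0},
    {"dx":-0.002,"dy":0.05,"dz":0,"wx":0,"wy":0,"wz":0},
    {"dx":-0.002,"dy":0.07,"dz":0,"wx":0,"wy":0,"wz":0},
    {"dx":-0.002,"dy":0.083,"dz":0,"wx":0,"wy":0,"wz":0}
  ]
}}

```text
clock: 43.15
tool_pos: [0.5807, 0.0244, 0.2901]
eef_rot: [-0.465, 0.534, -0.533, 0.463]
contact_force: [-0.7, 0.4, -4.2]
opening: 0.109
```

```bash
python3 - <<'E'
from h import *
show()
E
```

```text
t 43.15 tcp [0.5807 0.0244 0.2901] grasp [0.5804 0.0243 0.1431] appr [-0.002 -0.    -1.   ] jaw [ 0.99  -0.138 -0.002] F [-0.7  0.4 -4.2] op 0.109 q [ 0.11  0.81 -0.4   1.79  0.49  0.64 -0.72]
```

Call:
{"name": "arm_command", "arguments": {
  "deltas": [
    {"dx":0,"dy":0.004,"dz":0,"wx":0,"wy":0,"wz":0},
    {"dx":0,"dy":0.008,"dz":0,"wx":0,"wy":0,"wz":0},
    {"dx":0,"dy":0.011,"dz":0,"wx":0,"wy":0,"wz":0},
    {"dx":0,"dy":0.013,"dz":0,"wx":0,"wy":0,"wz":0},
    {"dx":0,"dy":0.014,"dz":0,"wx":0,"wy":0,"wz":0}
  ]
}}

```text
clock: 43.65
tool_pos: [0.5815, 0.0244, 0.2785]
eef_rot: [0.464, -0.533, 0.534, -0.464]
contact_force: [-0.7, -0.3, -5.4]
opening: 0.106
```

```bash
python3 - <<'E'
from h import *
show()
E
```

```text
t 43.65 tcp [0.5815 0.0244 0.2785] grasp [0.5816 0.0244 0.1315] appr [ 0.001 -0.    -1.   ] jaw [ 0.99  -0.138  0.001] F [-0.7 -0.3 -5.4] op 0.106 q [ 0.1   0.83 -0.39  1.8   0.5   0.62 -0.73]
```

Call:
{"name": "arm_command", "arguments": {
  "deltas": [
    {"dx":0,"dy":0.001,"dz":0,"wx":0,"wy":0,"wz":0},
    {"dx":0,"dy":0.002,"dz":0,"wx":0,"wy":0,"wz":0},
    {"dx":0,"dy":0.003,"dz":0,"wx":0,"wy":0,"wz":0},
    {"dx":0,"dy":0.004,"dz":0,"wx":0,"wy":0,"wz":0},
    {"dx":0,"dy":0.004,"dz":0,"wx":0,"wy":0,"wz":0}
  ]
}}

```text
clock: 44.15
tool_pos: [0.5812, 0.0246, 0.2783]
eef_rot: [0.464, -0.532, 0.535, -0.464]
contact_force: [-8.4, -1.6, 26.4]
opening: 0.109
```

```bash
python3 - <<'E'
from h import *
show()
E
```

```text
t 44.15 tcp [0.5812 0.0246 0.2783] grasp [0.5816 0.0244 0.1313] appr [ 0.003 -0.002 -1.   ] jaw [ 0.99  -0.139  0.003] F [-8.4 -1.6 26.4] op 0.109 q [ 0.1   0.83 -0.39  1.8   0.51  0.61 -0.73]
```

Call:
{"name": "arm_command", "arguments": {
  "deltas": [
    {"dx":0,"dy":-0.004,"dz":0,"wx":0,"wy":0,"wz":0},
    {"dx":0,"dy":-0.004,"dz":0,"wx":0,"wy":0,"wz":0},
    {"dx":0,"dy":-0.004,"dz":0,"wx":0,"wy":0,"wz":0},
    {"dx":0,"dy":-0.004,"dz":0,"wx":0,"wy":0,"wz":0},
    {"dx":0,"dy":-0.004,"dz":0,"wx":0,"wy":0,"wz":0}
  ],
  "claw": -0.2
}}

```text
clock: 44.65
tool_pos: [0.5813, 0.0244, 0.2779]
eef_rot: [-0.464, 0.534, -0.533, 0.464]
contact_force: [0.3, -0.0, 0.1]
opening: 0.397
```

Call:
{"name": "arm_command", "arguments": {
  "deltas": [
    {"dx":0,"dy":-0.02,"dz":0,"wx":0,"wy":0,"wz":0},
    {"dx":0,"dy":-0.045,"dz":0,"wx":0,"wy":0,"wz":0},
    {"dx":0,"dy":-0.075,"dz":-0.01,"wx":0,"wy":0,"wz":0},
    {"dx":0,"dy":-0.11,"dz":-0.02,"wx":0,"wy":0,"wz":0},
    {"dx":0,"dy":-0.15,"dz":-0.02,"wx":0,"wy":0,"wz":0}
  ]
}}

```text
clock: 45.15
tool_pos: [0.5601, 0.0273, 0.4285]
eef_rot: [-0.466, 0.534, -0.532, 0.463]
contact_force: [0.7, 0.4, 0.2]
opening: 0.399
```

Call:
{"name": "arm_command", "arguments": {
  "deltas": [
    {"dx":0,"dy":-0.03,"dz":0,"wx":0,"wy":0,"wz":0},
    {"dx":0,"dy":-0.06,"dz":0,"wx":0,"wy":0,"wz":0},
    {"dx":0,"dy":-0.06,"dz":0,"wx":0,"wy":0,"wz":0},
    {"dx":0,"dy":-0.06,"dz":0,"wx":0,"wy":0,"wz":0},
    {"dx":0,"dy":-0.06,"dz":0,"wx":0,"wy":0,"wz":0}
  ]
}}

```text
clock: 45.65
tool_pos: [0.5611, 0.0269, 0.4867]
eef_rot: [-0.465, 0.534, -0.533, 0.463]
contact_force: [-0.1, -0.5, 0.1]
opening: 0.4
```

```bash
python3 - <<'E'
from h import *
import pickle
show()
c,im=snap('wrist','w23',None,1.2); pickle.dump(c,open('w23.pkl','wb'))
show()
E
```

```text
t 45.65 tcp [0.5611 0.0269 0.4867] grasp [0.5607 0.0268 0.3397] appr [-0.003 -0.001 -1.   ] jaw [ 0.99  -0.138 -0.003] F [-0.1 -0.5  0.1] op 0.4 q [ 0.19  0.55 -0.53  1.64  0.31  1.05 -0.58]
t 45.7 tcp [0.5611 0.0269 0.4866] grasp [0.5607 0.0268 0.3396] appr [-0.003 -0.001 -1.   ] jaw [ 0.99  -0.138 -0.003] F [ 0.2  0.4 -0.3] op 0.403 q [ 0.19  0.55 -0.53  1.64  0.31  1.05 -0.58]
```

View pics/w23.png

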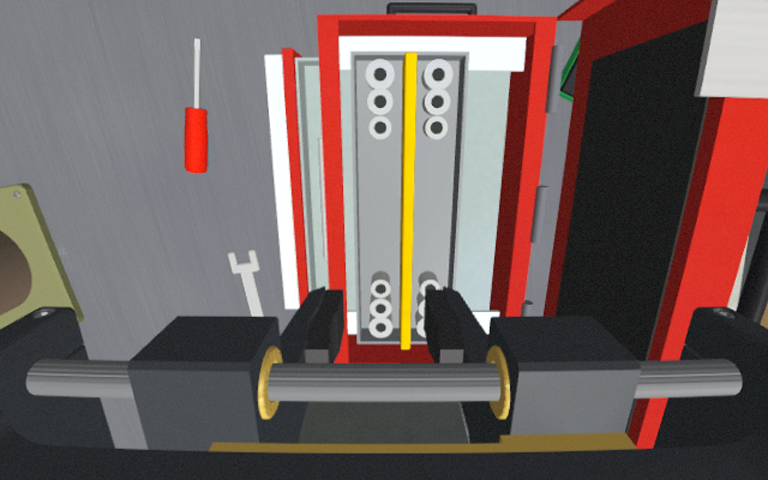

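```bash
python3 - <<'E'
from h import *
import pickle
c=pickle.load(open('w23.pkl','rb'))
Q=plane(c,np.array([[410.5,54],[405.5,347]])/1.2,.142); d=Q[0]-Q[1]; print(Q.round(4),np.linalg.norm(d),'yaw rel',np.arctan2(-d[0],d[1])-CY)
m=Q.mean(0)-C0; print('chest xy',m@XH,m@YH)
E
```

```text
[[ 0.5985  0.1534  0.142 ]
 [ 0.5619 -0.112   0.142 ]] 0.26792488866036407 yaw rel 0.0031393001339246884
chest xy -0.019567876585923787 -0.005109650900466283
```

```bash
cat >> h.py <<'E'
H0=W(-.068,0,.205)
E
python3 - <<'E'
from h import *
s,p,R=st(); R=down(CY); p=np.array([.5611,.0269,.4866])
print('H0',H0, handle(H0,1.5), handle(H0,.7))
p,R=plan(W(.03,0,.43),R,p0=p,R0=R)
p,R=plan(W(.19,0,.43),R,p0=p,R0=R)
p,R=plan(W(.19,0,.322),R,p0=p,R0=R)
print('pushes')
off=.0225*XH+.007*ZH
th=np.linspace(1.5,.7,16)
rows(p,R,[(handle(H0,1.5)+off,R)]); p=handle(H0,1.5)+off+.147*ZH
for k in range(3):
    print('call',k); p,_=rows(p,R,[(handle(H0,a)+off,R) for a in th[1+5*k:6+5*k]])
E
```

```text
H0 [0.53296531 0.03248893 0.205     ] [0.73452148 0.00408525 0.31349997] [0.60530283 0.02229499 0.29515072]
dist 0.1140 ang 0.0 rows 5
call 0 end d [-0.0016 -0.0904  0.0694] w [0. 0. 0.]  | 1/5: d [-0.0003 -0.0181  0.0139] w [0. 0. 0.]
dist 0.1600 ang 0.0 rows 5
call 0 end d [-0.    0.    0.16] w [0. 0. 0.]  | 1/5: d [-0.     0.     0.032] w [0. 0. 0.]
dist 0.1080 ang 0.0 rows 5
call 0 end d [ 0.     0.108 -0.   ] w [0. 0. 0.]  | 1/5: d [ 0.      0.0216 -0.    ] w [0. 0. 0.]
pushes
dx -0.000 dy 0.002 dz -0.032  wx 0.000 wy 0.000 wz 0.000
call 0
dx -0.000 dy -0.002 dz -0.009  wx 0.000 wy 0.000 wz 0.000
dx 0.000 dy -0.004 dz -0.018  wx 0.000 wy 0.000 wz 0.000
dx 0.000 dy -0.005 dz -0.027  wx 0.000 wy 0.000 wz 0.000
dx 0.000 dy -0.006 dz -0.036  wx 0.000 wy 0.000 wz 0.000
dx 0.000 dy -0.006 dz -0.045  wx 0.000 wy 0.000 wz 0.000
call 1
dx -0.000 dy 0.000 dz -0.009  wx 0.000 wy 0.000 wz 0.000
dx -0.000 dy 0.001 dz -0.018  wx 0.000 wy 0.000 wz 0.000
dx 0.000 dy 0.002 dz -0.027  wx 0.000 wy 0.000 wz 0.000
dx 0.000 dy 0.004 dz -0.036  wx 0.000 wy 0.000 wz 0.000
dx 0.000 dy 0.006 dz -0.045  wx 0.000 wy 0.000 wz 0.000
call 2
dx -0.000 dy 0.003 dz -0.009  wx 0.000 wy 0.000 wz 0.000
dx 0.000 dy 0.006 dz -0.017  wx 0.000 wy 0.000 wz 0.000
dx 0.000 dy 0.009 dz -0.025  wx 0.000 wy 0.000 wz 0.000
dx -0.000 dy 0.013 dz -0.033  wx 0.000 wy 0.000 wz 0.000
dx 0.000 dy 0.018 dz -0.041  wx 0.000 wy 0.000 wz 0.000
```

Call:
{"name": "arm_command", "arguments": {
  "deltas": [
    {"dx":0,"dy":-0.03,"dz":0.005,"wx":0,"wy":0,"wz":0},
    {"dx":0,"dy":-0.06,"dz":0.02,"wx":0,"wy":0,"wz":0},
    {"dx":-0.001,"dy":-0.085,"dz":0.04,"wx":0,"wy":0,"wz":0},
    {"dx":-0.001,"dy":-0.09,"dz":0.06,"wx":0,"wy":0,"wz":0},
    {"dx":-0.002,"dy":-0.09,"dz":0.07,"wx":0,"wy":0,"wz":0}
  ],
  "claw": -1
}}

```text
clock: 46.2
tool_pos: [0.6326, 0.019, 0.5778]
eef_rot: [0.464, -0.534, 0.534, -0.464]
contact_force: [0.4, 0.4, -2.1]
opening: 0.002
```

Call:
{"name": "arm_command", "arguments": {
  "deltas": [
    {"dx":0,"dy":0,"dz":0.03,"wx":0,"wy":0,"wz":0},
    {"dx":0,"dy":0,"dz":0.065,"wx":0,"wy":0,"wz":0},
    {"dx":0,"dy":0,"dz":0.1,"wx":0,"wy":0,"wz":0},
    {"dx":0,"dy":0,"dz":0.14,"wx":0,"wy":0,"wz":0},
    {"dx":0,"dy":0,"dz":0.16,"wx":0,"wy":0,"wz":0}
  ]
}}

```text
clock: 46.7
tool_pos: [0.7916, -0.003, 0.5745]
eef_rot: [-0.465, 0.534, -0.533, 0.463]
contact_force: [0.4, -0.1, -0.3]
opening: 0.005
```

Call:
{"name": "arm_command", "arguments": {
  "deltas": [
    {"dx":0,"dy":0,"dz":0,"wx":0,"wy":0,"wz":0},
    {"dx":0,"dy":0.015,"dz":0,"wx":0,"wy":0,"wz":0},
    {"dx":0,"dy":0.045,"dz":0,"wx":0,"wy":0,"wz":0},
    {"dx":0,"dy":0.08,"dz":0,"wx":0,"wy":0,"wz":0},
    {"dx":0,"dy":0.105,"dz":0,"wx":0,"wy":0,"wz":0}
  ]
}}

```text
clock: 47.2
tool_pos: [0.788, -0.0025, 0.4706]
eef_rot: [-0.466, 0.534, -0.532, 0.463]
contact_force: [0.1, 0.1, -0.1]
opening: 0.005
```

```bash
python3 - <<'E'
from h import *
show()
c,im=snap('scene','s24',(240,90,420,280),3)
c,im=snap('wrist','w24',None,1.2)
g=(lambda p,R:p+.147*R.apply([0,1,0]))(*st()[1:])-C0; print('chest',g@XH,g@YH,g[2])
E
```

```text
t 47.2 tcp [ 0.788  -0.0025  0.4706] grasp [ 0.7874 -0.0026  0.3236] appr [-0.004 -0.001 -1.   ] jaw [ 0.991 -0.137 -0.004] F [ 0.1  0.1 -0.1] op 0.005 q [ 0.09  0.94 -0.47  0.81  0.38  1.46 -0.38]
chest 0.187812897019843 0.0002006142287580672 0.3213778282867927
```

View pics/s24.png

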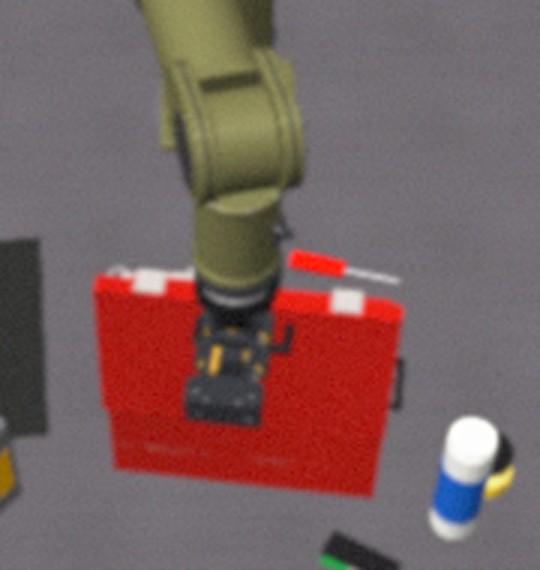

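View pics/w24.png

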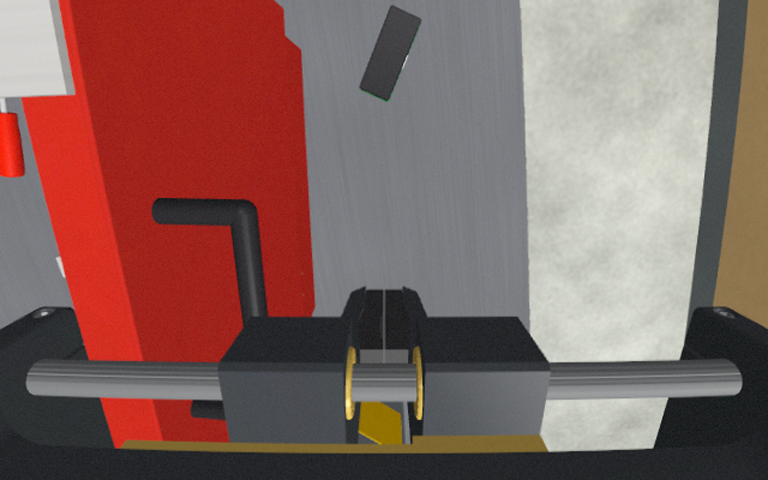

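Call:
{"name": "arm_command", "arguments": {
  "deltas": [
    {"dx":0,"dy":0,"dz":-0.008,"wx":0,"wy":0,"wz":0},
    {"dx":0,"dy":0.001,"dz":-0.018,"wx":0,"wy":0,"wz":0},
    {"dx":0,"dy":0.001,"dz":-0.026,"wx":0,"wy":0,"wz":0},
    {"dx":0,"dy":0,"dz":-0.034,"wx":0,"wy":0,"wz":0},
    {"dx":0,"dy":-0.001,"dz":-0.042,"wx":0,"wy":0,"wz":0}
  ]
}}

```text
clock: 47.8
tool_pos: [0.7478, 0.0032, 0.4767]
eef_rot: [0.463, -0.532, 0.535, -0.465]
contact_force: [4.8, 0.0, 1.1]
opening: 0.002
```

```bash
python3 - <<'E'
from h import *
show()
E
```

```text
t 47.8 tcp [0.7478 0.0032 0.4767] grasp [0.7485 0.0032 0.3297] appr [ 0.005  0.    -1.   ] jaw [ 0.99  -0.139  0.005] F [4.8 0.  1.1] op 0.002 q [ 0.12  0.85 -0.49  1.    0.37  1.36 -0.43]
```

Call:
{"name": "arm_command", "arguments": {
  "deltas": [
    {"dx":0,"dy":0.004,"dz":0.002,"wx":0,"wy":0,"wz":0},
    {"dx":0,"dy":0.008,"dz":0.004,"wx":0,"wy":0,"wz":0},
    {"dx":0,"dy":0.01,"dz":0.0,"wx":0,"wy":0,"wz":0},
    {"dx":0,"dy":0.01,"dz":-0.006,"wx":0,"wy":0,"wz":0},
    {"dx":0,"dy":0.009,"dz":-0.014,"wx":0,"wy":0,"wz":0}
  ]
}}

```text
clock: 48.3
tool_pos: [0.7347, 0.0048, 0.466]
eef_rot: [0.463, -0.533, 0.535, -0.465]
contact_force: [3.9, -0.1, 3.5]
opening: 0.004
```

```bash
python3 - <<'E'
from h import *
show()
c,im=snap('wrist','w25',None,1.2)
E
```

```text
t 48.3 tcp [0.7347 0.0048 0.466 ] grasp [0.7353 0.0048 0.319 ] appr [ 0.004  0.    -1.   ] jaw [ 0.99  -0.139  0.004] F [ 3.9 -0.1  3.5] op 0.004 q [ 0.13  0.84 -0.49  1.08  0.37  1.3  -0.45]
```

View pics/w25.png

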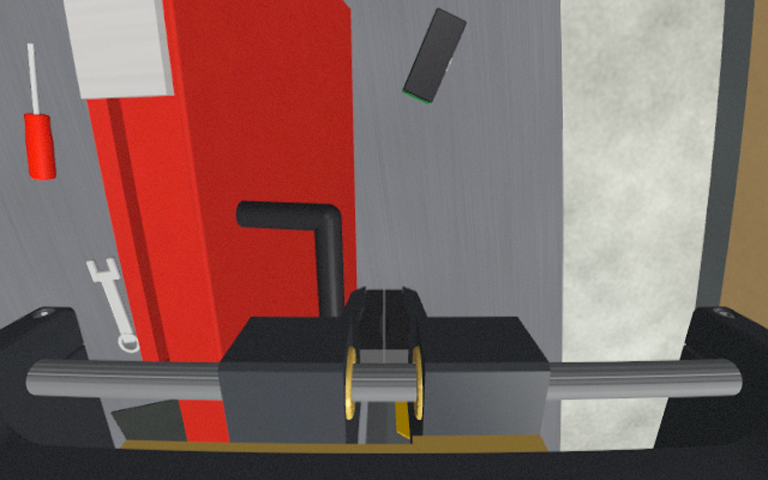

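Call:
{"name": "arm_command", "arguments": {
  "deltas": [
    {"dx":0,"dy":0,"dz":-0.009,"wx":0,"wy":0,"wz":0},
    {"dx":0,"dy":0,"dz":-0.018,"wx":0,"wy":0,"wz":0},
    {"dx":0,"dy":0,"dz":-0.027,"wx":0,"wy":0,"wz":0},
    {"dx":0,"dy":0,"dz":-0.036,"wx":0,"wy":0,"wz":0},
    {"dx":0,"dy":0.001,"dz":-0.045,"wx":0,"wy":0,"wz":0}
  ]
}}

```text
clock: 48.85
tool_pos: [0.6894, 0.0113, 0.4648]
eef_rot: [0.464, -0.533, 0.534, -0.465]
contact_force: [2.2, -0.9, 1.5]
opening: 0.004
```

Call:
{"name": "arm_command", "arguments": {
  "deltas": [
    {"dx":0,"dy":0.001,"dz":-0.007,"wx":0,"wy":0,"wz":0},
    {"dx":0,"dy":0.002,"dz":-0.013,"wx":0,"wy":0,"wz":0},
    {"dx":0,"dy":0.004,"dz":-0.02,"wx":0,"wy":0,"wz":0},
    {"dx":0,"dy":0.006,"dz":-0.027,"wx":0,"wy":0,"wz":0},
    {"dx":0,"dy":0.008,"dz":-0.033,"wx":0,"wy":0,"wz":0}
  ]
}}

```text
clock: 49.35
tool_pos: [0.6562, 0.016, 0.4558]
eef_rot: [-0.464, 0.534, -0.533, 0.464]
contact_force: [-0.3, -0.1, 1.1]
opening: 0.008
```

Call:
{"name": "arm_command", "arguments": {
  "deltas": [
    {"dx":0,"dy":0.002,"dz":-0.006,"wx":0,"wy":0,"wz":0},
    {"dx":0,"dy":0.005,"dz":-0.013,"wx":0,"wy":0,"wz":0},
    {"dx":0,"dy":0.008,"dz":-0.02,"wx":0,"wy":0,"wz":0},
    {"dx":0,"dy":0.011,"dz":-0.026,"wx":0,"wy":0,"wz":0},
    {"dx":0,"dy":0.014,"dz":-0.031,"wx":0,"wy":0,"wz":0}
  ]
}}

```text
clock: 49.85
tool_pos: [0.6255, 0.0203, 0.4418]
eef_rot: [-0.464, 0.534, -0.533, 0.464]
contact_force: [1.0, 1.3, 0.9]
opening: 0.003
```

```bash
python3 - <<'E'
from h import *
show()
g=(lambda p,R:p+.147*R.apply([0,1,0]))(*st()[1:])-C0; print('chest',g@XH,g@YH,g[2])
c,im=snap('scene','s26',(240,90,420,280),3)
c,im=snap('wrist','w26',None,1.2)
E
```

```text
t 49.85 tcp [0.6255 0.0203 0.4418] grasp [0.6254 0.0202 0.2948] appr [-0.001 -0.    -1.   ] jaw [ 0.99  -0.138 -0.001] F [1.  1.3 0.9] op 0.003 q [ 0.17  0.69 -0.51  1.51  0.37  1.05 -0.57]
chest 0.025228384874263148 0.0007760425799015727 0.294832958136927
```

View pics/s26.png

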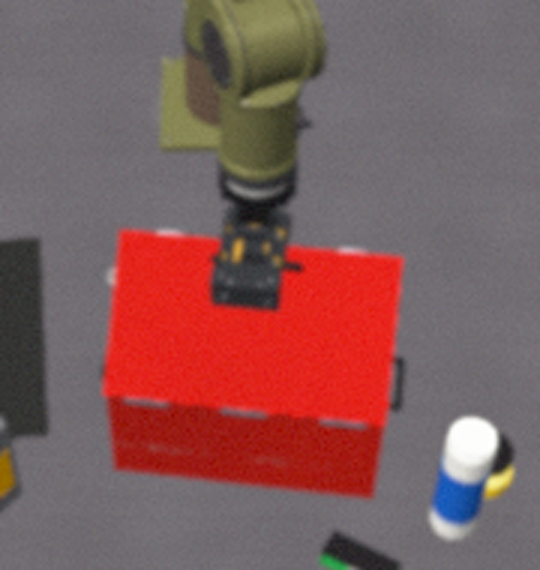

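View pics/w26.png

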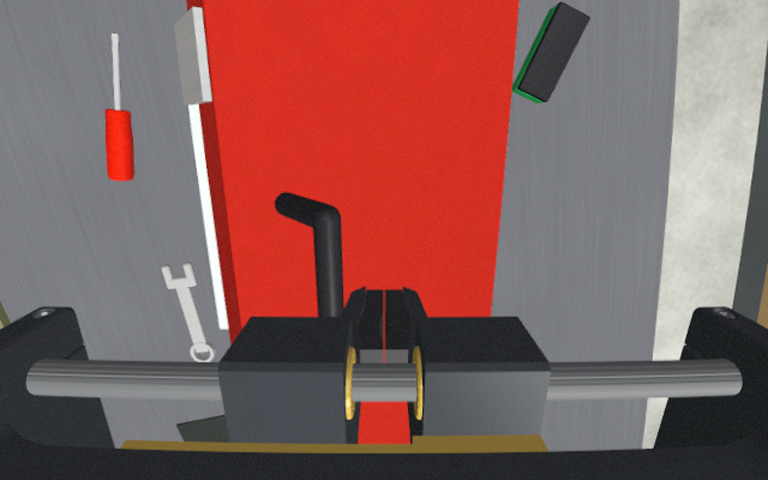

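```bash
python3 - <<'E'
from h import *
R=down(CY); th=np.linspace(.68,.25,11); off=.0225*XH+.001*ZH; p=handle(H0,.68)+off+.147*ZH
for k in range(2):
    print('call',k); p,_=rows(p,R,[(handle(H0,a)+off,R) for a in th[1+5*k:6+5*k]])
E
```

```text
call 0
dx -0.000 dy 0.004 dz -0.006  wx 0.000 wy 0.000 wz 0.000
dx 0.000 dy 0.008 dz -0.012  wx 0.000 wy 0.000 wz 0.000
dx 0.000 dy 0.013 dz -0.018  wx 0.000 wy 0.000 wz 0.000
dx 0.000 dy 0.017 dz -0.023  wx 0.000 wy 0.000 wz 0.000
dx -0.000 dy 0.022 dz -0.029  wx 0.000 wy 0.000 wz 0.000
call 1
dx 0.000 dy 0.005 dz -0.005  wx 0.000 wy 0.000 wz 0.000
dx 0.000 dy 0.011 dz -0.010  wx 0.000 wy 0.000 wz 0.000
dx 0.000 dy 0.016 dz -0.015  wx 0.000 wy 0.000 wz 0.000
dx 0.000 dy 0.022 dz -0.019  wx 0.000 wy 0.000 wz 0.000
dx 0.000 dy 0.028 dz -0.023  wx 0.000 wy 0.000 wz 0.000
```

Call:
{"name": "arm_command", "arguments": {
  "deltas": [
    {"dx":0,"dy":0.004,"dz":-0.006,"wx":0,"wy":0,"wz":0},
    {"dx":0,"dy":0.008,"dz":-0.012,"wx":0,"wy":0,"wz":0},
    {"dx":0,"dy":0.013,"dz":-0.018,"wx":0,"wy":0,"wz":0},
    {"dx":0,"dy":0.017,"dz":-0.024,"wx":0,"wy":0,"wz":0},
    {"dx":0,"dy":0.022,"dz":-0.03,"wx":0,"wy":0,"wz":0}
  ]
}}

```text
clock: 50.45
tool_pos: [0.5963, 0.0242, 0.4197]
eef_rot: [0.464, -0.533, 0.534, -0.464]
contact_force: [3.5, -0.7, -2.2]
opening: 0.005
```

Call:
{"name": "arm_command", "arguments": {
  "deltas": [
    {"dx":0,"dy":0.005,"dz":-0.006,"wx":0,"wy":0,"wz":0},
    {"dx":0,"dy":0.011,"dz":-0.011,"wx":0,"wy":0,"wz":0},
    {"dx":0,"dy":0.016,"dz":-0.016,"wx":0,"wy":0,"wz":0},
    {"dx":0,"dy":0.022,"dz":-0.02,"wx":0,"wy":0,"wz":0},
    {"dx":0,"dy":0.028,"dz":-0.024,"wx":0,"wy":0,"wz":0}
  ]
}}

```text
clock: 50.95
tool_pos: [0.572, 0.0277, 0.3917]
eef_rot: [-0.465, 0.534, -0.533, 0.464]
contact_force: [1.1, -0.6, 0.1]
opening: 0.004
```

```bash
python3 - <<'E'
from h import *
show()
g=(lambda p,R:p+.147*R.apply([0,1,0]))(*st()[1:])-C0; print('chest',g@XH,g@YH,g[2])
c,im=snap('wrist','w27',None,1.2)
E
```

```text
t 50.95 tcp [0.572  0.0277 0.3917] grasp [0.5718 0.0277 0.2447] appr [-0.001 -0.    -1.   ] jaw [ 0.99  -0.138 -0.001] F [ 1.1 -0.6  0.1] op 0.004 q [ 0.16  0.67 -0.5   1.73  0.41  0.85 -0.66]
chest -0.028864127755661946 0.000647287455443657 0.24473907442059958
```

View pics/w27.png

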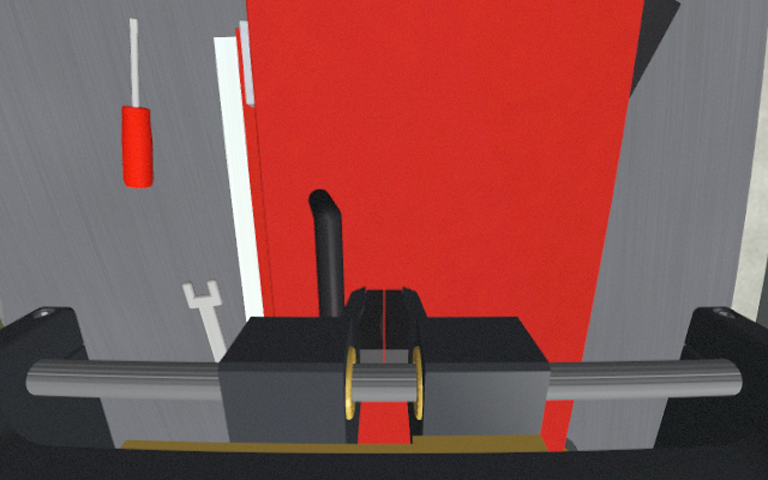

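Call:
{"name": "arm_command", "arguments": {
  "deltas": [
    {"dx":0,"dy":0,"dz":0.008,"wx":0,"wy":0,"wz":0},
    {"dx":0,"dy":-0.03,"dz":0.008,"wx":0,"wy":0,"wz":0},
    {"dx":0,"dy":-0.05,"dz":-0.005,"wx":0,"wy":0,"wz":0},
    {"dx":0,"dy":-0.05,"dz":-0.025,"wx":0,"wy":0,"wz":0},
    {"dx":0,"dy":-0.05,"dz":-0.036,"wx":0,"wy":0,"wz":0}
  ]
}}

```text
clock: 51.5
tool_pos: [0.5362, 0.033, 0.4431]
eef_rot: [-0.464, 0.533, -0.533, 0.464]
contact_force: [-0.9, 0.8, -0.0]
opening: 0.006
```

Call:
{"name": "arm_command", "arguments": {
  "deltas": [
    {"dx":0,"dy":0.005,"dz":0,"wx":0,"wy":0,"wz":0},
    {"dx":0,"dy":0.015,"dz":0,"wx":0,"wy":0,"wz":0},
    {"dx":0,"dy":0.027,"dz":0,"wx":0,"wy":0,"wz":0},
    {"dx":0,"dy":0.038,"dz":0,"wx":0,"wy":0,"wz":0},
    {"dx":0,"dy":0.048,"dz":0,"wx":0,"wy":0,"wz":0}
  ]
}}

```text
clock: 52.0
tool_pos: [0.5307, 0.034, 0.3911]
eef_rot: [-0.471, 0.538, -0.528, 0.458]
contact_force: [-27.0, 6.2, 14.5]
opening: 0.005
```

```bash
python3 - <<'E'
from h import *
show()
g=(lambda p,R:p+.147*R.apply([0,1,0]))(*st()[1:])-C0; print('chest',g@XH,g@YH,'tip z',g[2]-.019)
E
```

```text
t 52.0 tcp [0.5307 0.034  0.3911] grasp [0.5275 0.0338 0.2441] appr [-0.022 -0.002 -1.   ] jaw [ 0.99  -0.137 -0.022] F [-27.    6.2  14.5] op 0.005 q [ 0.16  0.62 -0.5   1.84  0.4   0.8  -0.69]
chest -0.07358914400781587 0.00048735454751040947 tip z 0.22513944428775878
```

Call:
{"name": "arm_command", "arguments": {
  "deltas": [
    {"dx":0,"dy":-0.005,"dz":-0.003,"wx":0,"wy":0,"wz":0},
    {"dx":0,"dy":-0.025,"dz":-0.003,"wx":0,"wy":0,"wz":0},
    {"dx":0,"dy":-0.05,"dz":0,"wx":0,"wy":0,"wz":0},
    {"dx":0,"dy":-0.05,"dz":0.008,"wx":0,"wy":0,"wz":0},
    {"dx":0,"dy":-0.05,"dz":0.013,"wx":0,"wy":0,"wz":0}
  ]
}}

```text
clock: 52.5
tool_pos: [0.5509, 0.0304, 0.4436]
eef_rot: [0.464, -0.533, 0.534, -0.464]
contact_force: [-0.2, -0.1, -0.6]
opening: 0.007
```

Call:
{"name": "arm_command", "arguments": {
  "deltas": [
    {"dx":0,"dy":0,"dz":0,"wx":0,"wy":0,"wz":0},
    {"dx":0,"dy":0,"dz":0,"wx":0,"wy":0,"wz":0},
    {"dx":0,"dy":0,"dz":0,"wx":0,"wy":0,"wz":0},
    {"dx":0,"dy":0,"dz":0,"wx":0,"wy":0,"wz":0},
    {"dx":0,"dy":0,"dz":0,"wx":0,"wy":0,"wz":0}
  ]
}}

```text
clock: 53.0
tool_pos: [0.5497, 0.0308, 0.444]
eef_rot: [-0.464, 0.533, -0.533, 0.464]
contact_force: [-0.5, -0.6, 0.3]
opening: 0.006
```

```bash
python3 - <<'E'
from h import *
show()
g=(lambda p,R:p+.147*R.apply([0,1,0]))(*st()[1:])-C0; print('chest',g@XH,g@YH,'tip z',g[2]-.019)
c,im=snap('wrist','w28',None,1.2)
E
```

```text
t 53.0 tcp [0.5497 0.0308 0.444 ] grasp [0.5497 0.0308 0.297 ] appr [-0. -0. -1.] jaw [ 0.99  -0.138 -0.   ] F [-0.5 -0.6  0.3] op 0.006 q [ 0.18  0.58 -0.53  1.73  0.35  0.93 -0.63]
chest -0.05123289634110899 0.0006714596047527106 tip z 0.2780215965404348
```

View pics/w28.png

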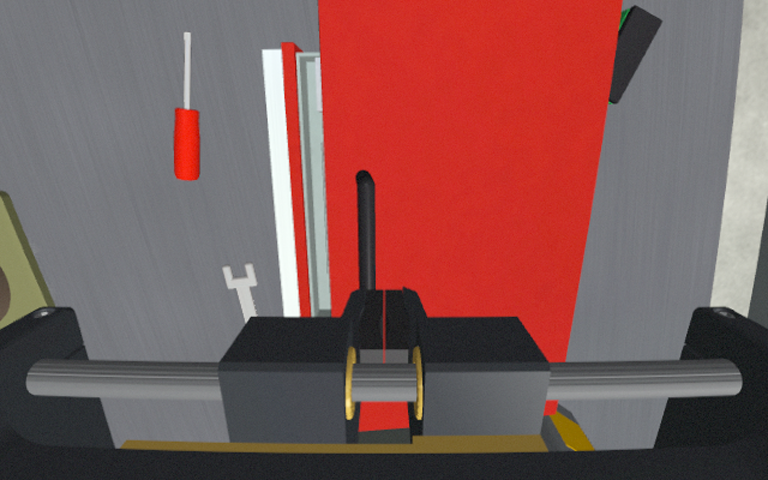

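Call:
{"name": "arm_command", "arguments": {
  "deltas": [
    {"dx":0,"dy":0.0,"dz":-0.008,"wx":0,"wy":0,"wz":0},
    {"dx":0,"dy":0.012,"dz":-0.015,"wx":0,"wy":0,"wz":0},
    {"dx":0,"dy":0.03,"dz":-0.015,"wx":0,"wy":0,"wz":0},
    {"dx":0,"dy":0.045,"dz":-0.015,"wx":0,"wy":0,"wz":0},
    {"dx":0,"dy":0.055,"dz":-0.015,"wx":0,"wy":0,"wz":0}
  ]
}}

```text
clock: 53.55
tool_pos: [0.5342, 0.0329, 0.3884]
eef_rot: [-0.465, 0.534, -0.533, 0.464]
contact_force: [-1.0, 0.6, 0.8]
opening: 0.004
```

Call:
{"name": "arm_command", "arguments": {
  "deltas": [
    {"dx":0,"dy":0.005,"dz":0,"wx":0,"wy":0,"wz":0},
    {"dx":0,"dy":0.009,"dz":0,"wx":0,"wy":0,"wz":0},
    {"dx":0,"dy":0.013,"dz":-0.001,"wx":0,"wy":0,"wz":0},
    {"dx":0,"dy":0.016,"dz":-0.001,"wx":0,"wy":0,"wz":0},
    {"dx":0,"dy":0.017,"dz":-0.001,"wx":0,"wy":0,"wz":0}
  ]
}}

```text
clock: 54.05
tool_pos: [0.534, 0.0334, 0.3757]
eef_rot: [0.464, -0.532, 0.535, -0.464]
contact_force: [-9.7, -2.6, 35.7]
opening: 0.005
```

```bash
python3 - <<'E'
from h import *
show()
g=(lambda p,R:p+.147*R.apply([0,1,0]))(*st()[1:])-C0; print('chest',g@XH,g@YH,'tip z',g[2]-.019)
E
```

```text
t 54.05 tcp [0.534  0.0334 0.3757] grasp [0.5344 0.0332 0.2287] appr [ 0.003 -0.002 -1.   ] jaw [ 0.99  -0.139  0.003] F [-9.7 -2.6 35.7] op 0.005 q [ 0.15  0.64 -0.48  1.86  0.43  0.74 -0.72]
chest -0.06668541230496151 0.0009153452135508345 tip z 0.2097015277708026
```

Call:
{"name": "arm_command", "arguments": {
  "deltas": [
    {"dx":0,"dy":-0.01,"dz":0,"wx":0,"wy":0,"wz":0},
    {"dx":0,"dy":-0.03,"dz":0,"wx":0,"wy":0,"wz":0},
    {"dx":0,"dy":-0.06,"dz":0,"wx":0,"wy":0,"wz":0},
    {"dx":0,"dy":-0.08,"dz":0,"wx":0,"wy":0,"wz":0},
    {"dx":0,"dy":-0.09,"dz":0,"wx":0,"wy":0,"wz":0}
  ]
}}

```text
clock: 54.55
tool_pos: [0.5345, 0.0332, 0.4643]
eef_rot: [0.463, -0.533, 0.534, -0.465]
contact_force: [-0.2, 0.2, 0.3]
opening: 0.006
```

```bash
python3 - <<'E'
from h import *
import pickle
show()
c,im=snap('wrist','w29',None,1.2); pickle.dump(c,open('w29.pkl','wb'))
show()
t=r.get_calibration('top')
print('driver',plane(t,[[263,270],[285,277],[306,285]],.01).round(3)); print('wrench',plane(t,[[342,277],[385,279]],.005).round(3))
E
```

```text
t 54.55 tcp [0.5345 0.0332 0.4643] grasp [0.535  0.0333 0.3173] appr [ 0.004  0.001 -1.   ] jaw [ 0.99  -0.139  0.004] F [-0.2  0.2  0.3] op 0.006 q [ 0.19  0.54 -0.55  1.75  0.33  0.95 -0.63]
t 54.6 tcp [0.5346 0.0333 0.4648] grasp [0.5353 0.0334 0.3178] appr [ 0.005  0.001 -1.   ] jaw [ 0.99  -0.139  0.005] F [-0.  -0.4  0.5] op 0.005 q [ 0.19  0.53 -0.55  1.75  0.33  0.95 -0.63]
driver [[0.375 0.227 0.01 ]
 [0.355 0.155 0.01 ]
 [0.332 0.087 0.01 ]]
wrench [[ 0.36  -0.027  0.005]
 [ 0.358 -0.164  0.005]]
```

View pics/w29.png

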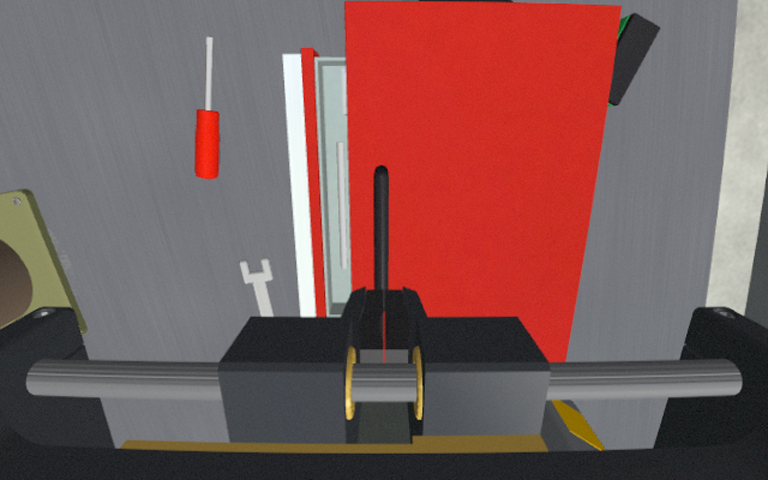

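```bash
python3 - <<'E'
from h import *
import pickle
c=pickle.load(open('w29.pkl','rb'))
P=plane(c,np.array([[284,56],[300,316]])/1.2,.049)
for q in P: print('pull edge chest',(q-C0)@XH,(q-C0)@YH)
# bar ends -> lid angle
B=plane(c,np.array([[381,166],[381,290]])/1.2,.205)
for q in B: print('bar chest',(q-C0)@XH,(q-C0)@YH)
# candidate push pose
for y in (.0,.06,.09):
  for phi in (.28,):
    R=Rn.from_rotvec(-phi*YH)*down(CY+np.pi/2)
    tipf=W(-.155,y,.032); ap=R.apply([0,1,0]); tcp=tipf-.166*ap-.009*R.apply([1,0,0]); print(y,'tcp',tcp.round(3),np.hypot(*tcp[:2]).round(3),ap.round(3),R.apply([1,0,0]).round(3))
E
```

```text
pull edge chest -0.1633597134444972 0.14287245579862132
pull edge chest -0.16547951041731623 -0.13934790884352943
bar chest -0.0683407640539401 0.05219673956060914
bar chest -0.06845130490466017 -0.03358646427558765
0.0 tcp [0.393 0.052 0.189] 0.396 [ 0.274 -0.039 -0.961] [ 0.952 -0.134  0.276]
0.06 tcp [0.401 0.112 0.189] 0.416 [ 0.274 -0.039 -0.961] [ 0.952 -0.134  0.276]
0.09 tcp [0.405 0.141 0.189] 0.429 [ 0.274 -0.039 -0.961] [ 0.952 -0.134  0.276]
```

```bash
python3 - <<'E'
from h import *
R=down(CY); p=np.array([.5345,.0332,.465])
p,R=plan(W(-.195,.09,.20),down(CY+np.pi/2),p0=p,R0=R,wmax=8.2)
print(p)
E
```

```text
dist 0.1958 ang 90.0 rows 15
call 0 end d [-0.0297  0.0393 -0.0428] w [ 0.    -0.667  0.   ]  | 1/5: d [-0.0059  0.0079 -0.0086] w [ 0.     -0.1333  0.    ]
call 1 end d [-0.0471  0.0393 -0.0222] w [ 0.    -0.667  0.   ]  | 1/5: d [-0.0094  0.0079 -0.0044] w [ 0.     -0.1333  0.    ]
call 2 end d [-0.0519  0.0393  0.0043] w [ 0.    -0.667  0.   ]  | 1/5: d [-0.0104  0.0079  0.0009] w [ 0.     -0.1333  0.    ]
[0.41976676 0.13933035 0.347     ]
```

Call:
{"name": "arm_command", "arguments": {
  "deltas": [
    {"dx":-0.006,"dy":0,"dz":-0.009,"wx":0,"wy":-0.133,"wz":0},
    {"dx":-0.012,"dy":0.005,"dz":-0.017,"wx":0,"wy":-0.267,"wz":0},
    {"dx":-0.018,"dy":0.01,"dz":-0.026,"wx":0,"wy":-0.4,"wz":0},
    {"dx":-0.024,"dy":0.015,"dz":-0.034,"wx":0,"wy":-0.533,"wz":0},
    {"dx":-0.03,"dy":0.02,"dz":-0.043,"wx":0,"wy":-0.667,"wz":0}
  ]
}}

```text
clock: 55.1
tool_pos: [0.4952, 0.0687, 0.4411]
eef_rot: [0.588, -0.394, 0.394, -0.587]
contact_force: [0.7, -0.1, -0.1]
opening: 0.002
```

Call:
{"name": "arm_command", "arguments": {
  "deltas": [
    {"dx":-0.009,"dy":0.008,"dz":-0.004,"wx":0,"wy":-0.133,"wz":0},
    {"dx":-0.019,"dy":0.016,"dz":-0.009,"wx":0,"wy":-0.267,"wz":0},
    {"dx":-0.028,"dy":0.024,"dz":-0.013,"wx":0,"wy":-0.4,"wz":0},
    {"dx":-0.038,"dy":0.032,"dz":-0.018,"wx":0,"wy":-0.533,"wz":0},
    {"dx":-0.047,"dy":0.04,"dz":-0.022,"wx":0,"wy":-0.667,"wz":0}
  ]
}}

```text
clock: 55.6
tool_pos: [0.4569, 0.104, 0.4011]
eef_rot: [0.669, -0.229, 0.228, -0.669]
contact_force: [0.1, 0.5, -0.5]
opening: 0.006
```

Call:
{"name": "arm_command", "arguments": {
  "deltas": [
    {"dx":-0.01,"dy":0.01,"dz":0.001,"wx":0,"wy":-0.133,"wz":0},
    {"dx":-0.021,"dy":0.022,"dz":0.002,"wx":0,"wy":-0.267,"wz":0},
    {"dx":-0.032,"dy":0.034,"dz":0.003,"wx":0,"wy":-0.4,"wz":0},
    {"dx":-0.043,"dy":0.046,"dz":0.004,"wx":0,"wy":-0.533,"wz":0},
    {"dx":-0.052,"dy":0.058,"dz":0.004,"wx":0,"wy":-0.667,"wz":0}
  ]
}}

```text
clock: 56.1
tool_pos: [0.4183, 0.1393, 0.3431]
eef_rot: [-0.705, 0.048, -0.047, 0.706]
contact_force: [0.7, -0.6, -0.1]
opening: 0.005
```

```bash
python3 - <<'E'
from h import *
show()
plan(W(-.195,.09,.055),down(CY+np.pi/2))
c,im=snap('wrist','w30',None,1.2)
E
```

```text
t 56.1 tcp [0.4183 0.1393 0.3431] grasp [0.4181 0.1394 0.1961] appr [-0.001  0.    -1.   ] jaw [0.133 0.991 0.   ] F [ 0.7 -0.6 -0.1] op 0.005 q [ 0.1   0.69 -0.84  2.15  0.84  0.68  0.11]
dist 0.1411 ang 0.4 rows 5
call 0 end d [0.0016 0.1411 0.0002] w [-0.     0.009 -0.002]  | 1/5: d [0.0003 0.0282 0.    ] w [-0.      0.0017 -0.0004]
```

View pics/w30.png

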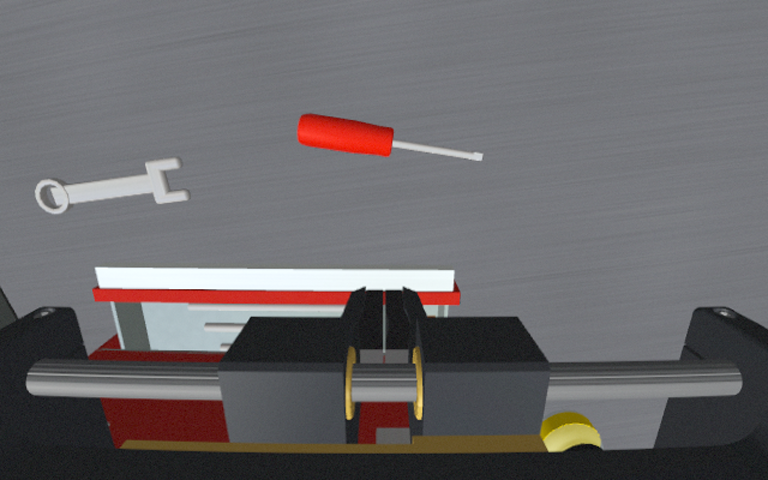

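Call:
{"name": "arm_command", "arguments": {
  "deltas": [
    {"dx":0.001,"dy":0.015,"dz":0,"wx":0,"wy":0,"wz":0},
    {"dx":0.001,"dy":0.04,"dz":0,"wx":0,"wy":0,"wz":0},
    {"dx":0.001,"dy":0.065,"dz":0,"wx":0,"wy":0,"wz":0},
    {"dx":0.001,"dy":0.085,"dz":0,"wx":0,"wy":0,"wz":0},
    {"dx":0.001,"dy":0.1,"dz":0,"wx":0,"wy":0,"wz":0}
  ]
}}

```text
clock: 56.65
tool_pos: [0.4199, 0.1386, 0.2428]
eef_rot: [0.706, -0.05, 0.049, -0.705]
contact_force: [0.5, 0.6, 0.7]
opening: 0.003
```

```bash
python3 - <<'E'
from h import *
show()
plan(W(-.195,.09,.052),down(CY+np.pi/2))
E
```

```text
t 56.65 tcp [0.4199 0.1386 0.2428] grasp [0.4196 0.1385 0.0958] appr [-0.002 -0.001 -1.   ] jaw [ 0.139  0.99  -0.001] F [0.5 0.6 0.7] op 0.003 q [-0.06  0.84 -0.6   2.22  1.2   0.47 -0.22]
dist 0.0438 ang 0.1 rows 5
call 0 end d [-0.0002  0.0438  0.0008] w [ 0.001  0.    -0.002]  | 1/5: d [-0.      0.0088  0.0002] w [ 0.0002  0.     -0.0004]
```

Call:
{"name": "arm_command", "arguments": {
  "deltas": [
    {"dx":0,"dy":0.01,"dz":0,"wx":0,"wy":0,"wz":0},
    {"dx":0,"dy":0.025,"dz":0,"wx":0,"wy":0,"wz":0},
    {"dx":0,"dy":0.037,"dz":0,"wx":0,"wy":0,"wz":0},
    {"dx":0,"dy":0.043,"dz":0,"wx":0,"wy":0,"wz":0},
    {"dx":0,"dy":0.043,"dz":0,"wx":0,"wy":0,"wz":0}
  ]
}}

```text
clock: 57.15
tool_pos: [0.4199, 0.1387, 0.2002]
eef_rot: [0.706, -0.05, 0.049, -0.705]
contact_force: [-0.2, -0.5, -0.1]
opening: 0.009
```

```bash
python3 - <<'E'
from h import *
show()
p=np.array([.4198,.1393,.199]); R=down(CY+np.pi/2)
# grasp-point path; tip center x; tip z const .033
def pose(xf,phi,y=.09,zt=.033):
    R=Rn.from_rotvec(-phi*YH)*down(CY+np.pi/2); ap=R.apply([0,1,0])
    tip=W(xf,y,zt); return tip-.019*ap,R   # tip = finger tip centre
seq=[(-.185,.03),(-.178,.06),(-.171,.09),(-.164,.12),(-.157,.15),(-.150,.18),(-.143,.21),(-.137,.23),(-.131,.25),(-.126,.27)]
for k in range(2):
    print('call',k); p,R=rows(p,R,[pose(*q) for q in seq[5*k:5*k+5]])
E
```

```text
t 57.15 tcp [0.4199 0.1387 0.2002] grasp [0.4197 0.1385 0.0532] appr [-0.002 -0.001 -1.   ] jaw [ 0.139  0.99  -0.001] F [-0.2 -0.5 -0.1] op 0.009 q [-0.11  0.92 -0.52  2.23  1.43  0.41 -0.42]
call 0
dx 0.005 dy 0.000 dz 0.000  wx -0.000 wy 0.000 wz -0.038
dx 0.007 dy 0.000 dz 0.000  wx -0.000 wy 0.000 wz -0.076
dx 0.009 dy 0.001 dz 0.000  wx 0.000 wy 0.000 wz -0.115
dx 0.011 dy 0.001 dz 0.000  wx -0.000 wy -0.000 wz -0.153
dx 0.013 dy 0.002 dz 0.000  wx -0.000 wy -0.000 wz -0.191
call 1
dx 0.002 dy 0.001 dz 0.000  wx 0.000 wy 0.000 wz -0.038
dx 0.004 dy 0.002 dz 0.000  wx 0.000 wy 0.000 wz -0.076
dx 0.007 dy 0.004 dz -0.000  wx 0.000 wy 0.000 wz -0.102
dx 0.009 dy 0.005 dz 0.000  wx -0.000 wy 0.000 wz -0.127
dx 0.011 dy 0.006 dz -0.000  wx 0.000 wy 0.000 wz -0.153
```

Call:
{"name": "arm_command", "arguments": {
  "deltas": [
    {"dx":0.005,"dy":-0.001,"dz":0,"wx":0,"wy":0,"wz":-0.038},
    {"dx":0.007,"dy":-0.002,"dz":0,"wx":0,"wy":0,"wz":-0.076},
    {"dx":0.009,"dy":-0.003,"dz":0,"wx":0,"wy":0,"wz":-0.115},
    {"dx":0.011,"dy":-0.004,"dz":0,"wx":0,"wy":0,"wz":-0.153},
    {"dx":0.013,"dy":-0.004,"dz":0,"wx":0,"wy":0,"wz":-0.191}
  ]
}}

```text
clock: 57.65
tool_pos: [0.4324, 0.137, 0.2054]
eef_rot: [0.707, 0.004, 0.102, -0.7]
contact_force: [-1.7, -0.1, -0.4]
opening: 0.001
```

```bash
cat >> h.py <<'E'
def tip():
    s,p,R=st(); t=p+.166*R.apply([0,1,0])-C0; f=R.apply([1,0,0]); print('tip chest',(t@XH).round(4),(t@YH).round(4),t[2].round(4),'front corner',((t+.009*f)@XH).round(4),(t[2]+.009*f[2]).round(4))
E
python3 - <<'E'
from h import *
show();tip()
E
```

```text
t 57.65 tcp [0.4324 0.137  0.2054] grasp [0.4542 0.134  0.06  ] appr [ 0.148 -0.02  -0.989] jaw [0.138 0.99  0.   ] F [-1.7 -0.1 -0.4] op 0.001 q [-0.11  0.92 -0.54  2.26  1.75  0.51 -0.74]
tip chest -0.1574 0.0896 0.0413 front corner -0.1485 0.0426
```

Call:
{"name": "arm_command", "arguments": {
  "deltas": [
    {"dx":0.002,"dy":0.001,"dz":0,"wx":0,"wy":0,"wz":-0.038},
    {"dx":0.004,"dy":0.002,"dz":0,"wx":0,"wy":0,"wz":-0.076},
    {"dx":0.007,"dy":0.004,"dz":0,"wx":0,"wy":0,"wz":-0.102},
    {"dx":0.009,"dy":0.005,"dz":0,"wx":0,"wy":0,"wz":-0.127},
    {"dx":0.011,"dy":0.006,"dz":0,"wx":0,"wy":0,"wz":-0.153}
  ]
}}

```text
clock: 58.15
tool_pos: [0.4435, 0.1354, 0.2006]
eef_rot: [0.706, 0.046, 0.142, -0.693]
contact_force: [-10.7, 1.1, 0.7]
opening: 0.007
```

```bash
python3 - <<'E'
from h import *
show();tip()
c,im=snap('wrist','w31',None,1.2)
s,p,R=st()
def pose(xf,phi,y=.09,zt=.040):
    R=Rn.from_rotvec(-phi*YH)*down(CY+np.pi/2); ap=R.apply([0,1,0])
    return W(xf,y,zt)-.019*ap,R
rows(p,R,[pose(-.124,.30),pose(-.120,.32),pose(-.116,.34)])
E
```

```text
t 58.15 tcp [0.4435 0.1354 0.2006] grasp [0.482  0.1301 0.0588] appr [ 0.262 -0.036 -0.964] jaw [0.138 0.99  0.   ] F [-10.7   1.1   0.7] op 0.007 q [-0.09  0.95 -0.59  2.28  1.93  0.65 -0.9 ]
tip chest -0.1271 0.0895 0.0405 front corner -0.1184 0.0429
dx -0.002 dy 0.001 dz 0.001  wx -0.001 wy 0.003 wz -0.041
dx -0.002 dy 0.003 dz 0.001  wx -0.001 wy 0.003 wz -0.067
dx -0.001 dy 0.004 dz 0.001  wx -0.001 wy 0.003 wz -0.092
```

View pics/w31.png

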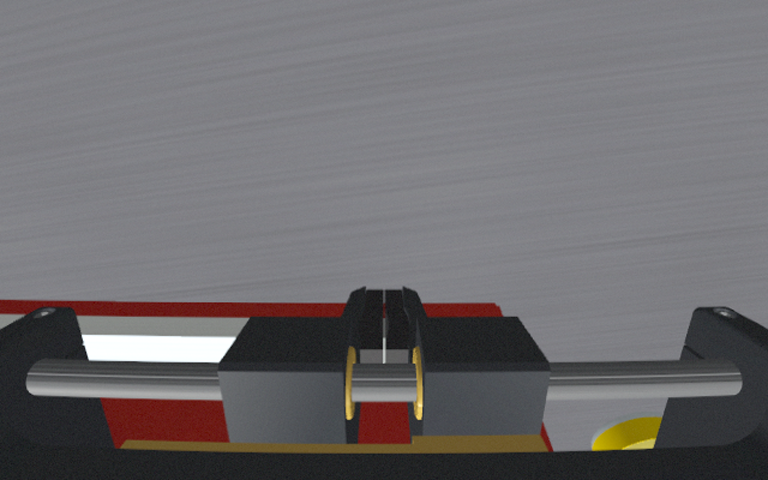

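Call:
{"name": "arm_command", "arguments": {
  "deltas": [
    {"dx":0.001,"dy":0,"dz":0,"wx":0,"wy":0,"wz":-0.012},
    {"dx":0.002,"dy":0.001,"dz":0,"wx":0,"wy":0,"wz":-0.024},
    {"dx":0.004,"dy":0.001,"dz":0,"wx":0,"wy":0,"wz":-0.036},
    {"dx":0.005,"dy":0.002,"dz":0,"wx":0,"wy":0,"wz":-0.05},
    {"dx":0.006,"dy":0.002,"dz":0,"wx":0,"wy":0,"wz":-0.05}
  ]
}}

```text
clock: 58.7
tool_pos: [0.4469, 0.1347, 0.2]
eef_rot: [0.705, 0.058, 0.152, -0.691]
contact_force: [-12.4, 1.2, 2.9]
opening: 0.006
```

```bash
python3 - <<'E'
from h import *
show();tip()
E
```

```text
t 58.7 tcp [0.4469 0.1347 0.2   ] grasp [0.4899 0.1289 0.0595] appr [ 0.292 -0.039 -0.956] jaw [0.134 0.991 0.   ] F [-12.4   1.2   2.9] op 0.006 q [-0.09  0.96 -0.6   2.28  1.97  0.69 -0.93]
tip chest -0.1185 0.0895 0.0413 front corner -0.1099 0.044
```

Call:
{"name": "arm_command", "arguments": {
  "deltas": [
    {"dx":0.002,"dy":0,"dz":0,"wx":0,"wy":0,"wz":0},
    {"dx":0.003,"dy":0.001,"dz":0,"wx":0,"wy":0,"wz":0},
    {"dx":0.003,"dy":0.001,"dz":0,"wx":0,"wy":0,"wz":0},
    {"dx":0.003,"dy":0.001,"dz":0,"wx":0,"wy":0,"wz":0},
    {"dx":0.003,"dy":0.001,"dz":0,"wx":0,"wy":0,"wz":0}
  ]
}}

```text
clock: 59.2
tool_pos: [0.4479, 0.1345, 0.2001]
eef_rot: [0.705, 0.057, 0.15, -0.691]
contact_force: [-19.0, 0.6, 7.5]
opening: 0.008
```

```bash
python3 - <<'E'
from h import *
show();tip()
E
```

```text
t 59.2 tcp [0.4479 0.1345 0.2001] grasp [0.4901 0.1289 0.0594] appr [ 0.288 -0.038 -0.957] jaw [0.132 0.991 0.   ] F [-19.    0.6   7.5] op 0.008 q [-0.09  0.96 -0.59  2.28  1.96  0.68 -0.92]
tip chest -0.1183 0.0895 0.0412 front corner -0.1097 0.0438
```

Call:
{"name": "arm_command", "arguments": {
  "deltas": [
    {"dx":-0.008,"dy":-0.002,"dz":0,"wx":0,"wy":0,"wz":0},
    {"dx":-0.02,"dy":-0.005,"dz":0,"wx":0,"wy":0,"wz":0},
    {"dx":-0.03,"dy":-0.02,"dz":0,"wx":0,"wy":0,"wz":0.1},
    {"dx":-0.03,"dy":-0.05,"dz":0,"wx":0,"wy":0,"wz":0.22},
    {"dx":-0.03,"dy":-0.09,"dz":0,"wx":0,"wy":0,"wz":0.35}
  ]
}}

```text
clock: 59.7
tool_pos: [0.4063, 0.1381, 0.253]
eef_rot: [0.714, -0.014, 0.082, -0.695]
contact_force: [-0.1, -0.5, -0.5]
opening: 0.004
```

Call:
{"name": "arm_command", "arguments": {
  "deltas": [
    {"dx":0,"dy":-0.04,"dz":0,"wx":0,"wy":0,"wz":0},
    {"dx":0,"dy":-0.085,"dz":0,"wx":0,"wy":0,"wz":0},
    {"dx":0,"dy":-0.13,"dz":0,"wx":0,"wy":0,"wz":0},
    {"dx":0,"dy":-0.16,"dz":0,"wx":0,"wy":0,"wz":0},
    {"dx":0,"dy":-0.17,"dz":0,"wx":0,"wy":0,"wz":0}
  ]
}}

```text
clock: 60.2
tool_pos: [0.3904, 0.1442, 0.4242]
eef_rot: [0.714, -0.012, 0.084, -0.695]
contact_force: [0.4, 0.6, -0.8]
opening: 0.006
```

```bash
python3 - <<'E'
from h import *
import pickle
show()
c,im=snap('wrist','w32',None,1.2); pickle.dump(c,open('w32.pkl','wb'))
c,im=snap('top','t32',None,1.25)
save(im,'t32a',(230,120,400,290),3.4)
show()
E
```

```text
t 60.2 tcp [0.3904 0.1442 0.4242] grasp [0.4051 0.1392 0.278 ] appr [ 0.1   -0.034 -0.994] jaw [ 0.137  0.99  -0.02 ] F [ 0.4  0.6 -0.8] op 0.006 q [ 0.07  0.47 -0.82  2.15  0.68  0.72  0.22]
t 60.3 tcp [0.3904 0.1435 0.422 ] grasp [0.4047 0.1383 0.2757] appr [ 0.097 -0.035 -0.995] jaw [ 0.138  0.99  -0.022] F [-0.6 -0.   0.3] op 0.006 q [ 0.06  0.47 -0.82  2.15  0.68  0.72  0.21]
```

View pics/w32.png

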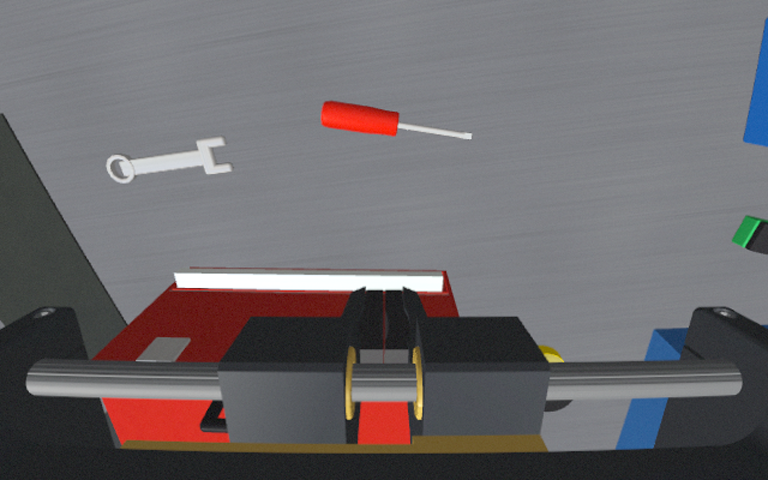

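View pics/t32.png

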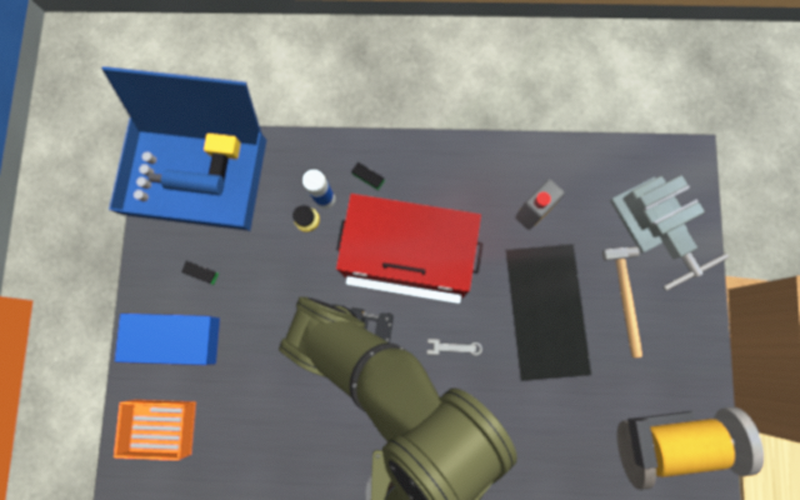

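```bash
python3 - <<'E'
from h import *
import pickle
c=pickle.load(open('w32.pkl','rb'))
for q in plane(c,np.array([[175,273],[443,275.5]])/1.2,.049): print('pull edge chest',((q-C0)@XH).round(4),((q-C0)@YH).round(4))
a=np.load('pics/t20.npy');b=np.load('pics/t32.npy')
c0=cv2.imread('pics/top0.png')
t=r.get_calibration('top')
im=np.load('pics/t32.npy');g=cv2.cvtColor(im,cv2.COLOR_BGR2GRAY)
save(im,'t32b',(255,145,400,260),5)
# lid red back/front edge per lid height check from scene
cs,ims=snap('scene','s32',(250,150,410,290),4)
print('pred lid top corners if shut (scene crop px):',((proj(cs,[W(x,y,.172) for x,y in ((-.092,.156),(-.092,-.156),(.092,-.156),(.092,.156))])-[250,150])*4).round(0))
print('if open .06:',((proj(cs,[W(.092-.184*np.cos(.06),y,.172+.184*np.sin(.06)) for y in (.156,-.156)])-[250,150])*4).round(0))
E
```

```text
pull edge chest -0.1106 -0.1435
pull edge chest -0.1119 0.1452
pred lid top corners if shut (scene crop px): [[484. 142.]
 [135. 107.]
 [ 96. 267.]
 [472. 308.]]
if open .06: [[485. 134.]
 [135.  99.]]
```

View pics/s32.png

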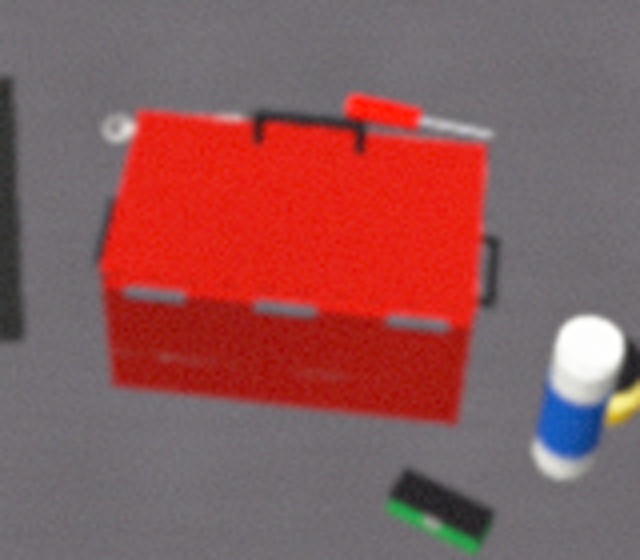

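View pics/t32b.png

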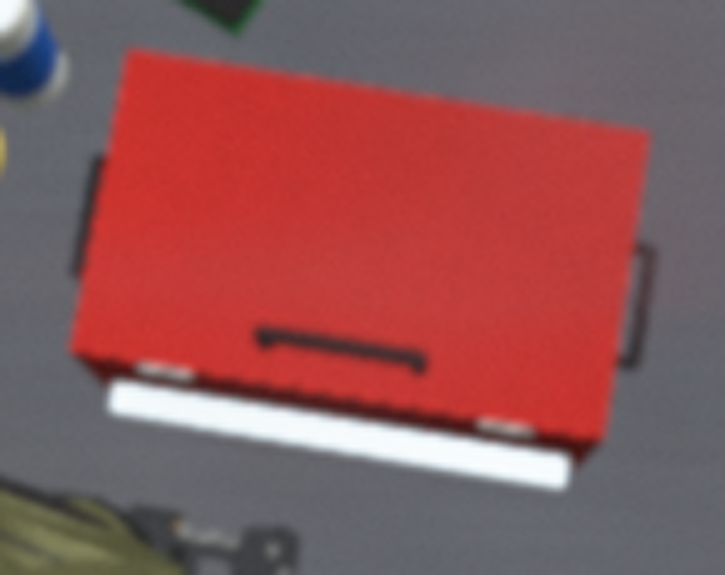

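```bash
python3 - <<'E'
from h import *
a=cv2.imread('pics/scene0.png'); b=np.load('pics/s32.npy')
def edge(im):
    h=cv2.cvtColor(im,cv2.COLOR_BGR2HSV); m=((h[...,0]<8)|(h[...,0]>172))&(h[...,1]>170)&(h[...,2]>120)
    return np.array([np.where(m[170:215,x])[0].min()+170 for x in list(range(290,312))+list(range(345,368))])
d=edge(b)-edge(a); print('front-edge shift px mean',d.mean(),'min/max',d.min(),d.max())
s=r.get_state(); print(s['clock'],np.round(s['contact_force'],1))
E
```

```text
front-edge shift px mean -0.08888888888888889 min/max -1 1
60.35 [ 0.3  0.3 -0.6]
```

```bash
python3 - <<'E'
from plant import r
print(r.finish_job())
E
```

```text
the job is handed in; nothing more can be done
None
```

The whole job was done in order and handed in at about 60 s of the 210 s allowed; `finish_job` gave no verdict.

**What I did**
- **Lid test:** I lifted the lid by its handle to about 0.88 rad (50°) and let go for more than 2 s. It stayed, so I swung it right back to its stop.
- **Tray out:** I turned the tray square in the well, lifted it out and stood it on the mat.
- **Small tools:** Only two were there: the green bit case nearest the robot's base, and the yellow lamp. The lamp was knocked about 4 cm during the run, so I measured it again before picking it up. Both lie side by side on the well floor.
- **Finish:** I put the tray back on its ledges, shut the lid and pushed the drawer home.

**Last checks**
- **Tray:** it landed on the ledges at the expected height, 0.003 rad off square and 20 mm in front of centre. I did not measure its level separately; in the picture it looks flat.
- **Small tools:** last seen lying on the floor just before the tray went back; they are hidden under it now.
- **Lid:** its front edge is within 0.1 pixel on average of where it was in the first picture, shut. The handle bar was at its shut height when I pressed it.
- **Drawer:** the pull edge measures 111 to 112 mm in front of the chest's centre, where 110 mm is fully home. The force rose with no further movement, so it was against its stop.
- **Bystanders:** in the last top view they all look to be where they started. I compared them by eye, not by measurement.

**Not smooth**
- **Opening:** the force reached about 34 N in x and z while I pushed the lid back, because the lid edge was rubbing up the finger. I then followed the edge's arc.
- **Closing:** my first press from above landed in front of the handle bar, with about 27 N sideways. I lifted off, moved over and pressed again.

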